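# Chock the pipe samples and look into each with the borescope

### The job

Two or three round steel pipe samples lie across the sloping drain board: first stop every one of them from rolling, where it lies, by pushing a rubber wedge chock, toe first, snugly against its low side, flat on the mat and near the middle of its length. Then take the borescope from its rest and, starting with the highest pipe and working down, put its tip well into each pipe through the port in the end plate (at least 3 cm, without forcing it), hold it there still for three seconds for the picture and draw it out. Finally lay the borescope back in its rest as you found it, leave every pipe chocked and do not disturb the other things on the desk.

Things in the scene. Friction and masses are not known exactly. Their poses are not given: they have to be found in the camera images.
- board_mid (a point): centre of the drain board's black rubber mat, on its surface; 170 mm (x) by 500 mm (y), z square to it. Its +y points straight downhill, 3.5 degrees (0.061 rad) below level; x is level. Kerb at the low end; the mat is 19 to 50 mm above the desk. Fixed. Ribbed, grippy rubber.
- pipe1_mid (a point): centre of the pipe sample in the highest of the three places on the drain board (may be absent). Steel, round, 60 mm diameter, 130 mm long, 0.45 to 0.85 kg, lying across the slope. A bar inside makes it bottom-heavy: it rests, but rocks or rolls at a 1 N push. Point on the axis at mid-length, 30 mm above the mat; its x is the pipe's axis and points away from the ported end; y (downhill at first) and z turn as it rolls.
- pipe1_port (a point): centre of the inspection port of the same pipe: a round hole of 18 mm diameter in the middle of the 8 mm thick end plate, on the plate's outer face, at the pipe's end nearer the robot. Inside, the bore is 52 mm wide and clear to 55 mm beyond this point. Same axes (x leads into the pipe).
- pipe2_mid (a point): centre of the pipe sample in the middle of the three places on the drain board (may be absent). Steel, round, 60 mm diameter, 130 mm long, 0.45 to 0.85 kg, lying across the slope. A bar inside makes it bottom-heavy: it rests, but rocks or rolls at a 1 N push. Point on the axis at mid-length, 30 mm above the mat; its x is the pipe's axis and points away from the ported end; y (downhill at first) and z turn as it rolls.
- pipe2_port (a point): centre of the inspection port of the same pipe: a round hole of 18 mm diameter in the middle of the 8 mm thick end plate, on the plate's outer face, at the pipe's end nearer the robot. Inside, the bore is 52 mm wide and clear to 55 mm beyond this point. Same axes (x leads into the pipe).
- pipe3_mid (a point): centre of the pipe sample in the lowest of the three places on the drain board (may be absent). Steel, round, 60 mm diameter, 130 mm long, 0.45 to 0.85 kg, lying across the slope. A bar inside makes it bottom-heavy: it rests, but rocks or rolls at a 1 N push. Point on the axis at mid-length, 30 mm above the mat; its x is the pipe's axis and points away from the ported end; y (downhill at first) and z turn as it rolls.
- pipe3_port (a point): centre of the inspection port of the same pipe: a round hole of 18 mm diameter in the middle of the 8 mm thick end plate, on the plate's outer face, at the pipe's end nearer the robot. Inside, the bore is 52 mm wide and clear to 55 mm beyond this point. Same axes (x leads into the pipe).
- chock1_mid (a point): black rubber wedge chock, one of three alike: 60 long (x), 40 wide (y), 40 mm tall, 140 g. Point mid-length, mid-width, 20 mm above its underside. x points to the 3 mm thick toe at +30; flat back at -30. The face rises at 40 degrees from the toe to a flat top from -14 to -30. Touching a pipe on the mat square on, the pipe's axis is 44.5 mm ahead (+x). Hold by its flat sides near the back.
- chock2_mid (a point): black rubber wedge chock, one of three alike: 60 long (x), 40 wide (y), 40 mm tall, 140 g. Point mid-length, mid-width, 20 mm above its underside. x points to the 3 mm thick toe at +30; flat back at -30. The face rises at 40 degrees from the toe to a flat top from -14 to -30. Touching a pipe on the mat square on, the pipe's axis is 44.5 mm ahead (+x). Hold by its flat sides near the back.
- chock3_mid (a point): black rubber wedge chock, one of three alike: 60 long (x), 40 wide (y), 40 mm tall, 140 g. Point mid-length, mid-width, 20 mm above its underside. x points to the 3 mm thick toe at +30; flat back at -30. The face rises at 40 degrees from the toe to a flat top from -14 to -30. Touching a pipe on the mat square on, the pipe's axis is 44.5 mm ahead (+x). Hold by its flat sides near the back.
- scope_mid (a point): centre of the borescope's grey handle, 90 mm long (x), 30 mm wide (y), 34 mm tall (z), flat sides, 240 g in all, balance point about 11 mm ahead. x points to the tip.
- scope_tip (a point): tip of the borescope's straight steel shaft, 8 mm diameter; the shaft leaves the handle's front face 45 mm ahead of the handle's centre and the tip is 155 mm ahead of it, in line. Same axes.
- scope: the borescope as a whole; origin and axes as scope_mid.
- rest_seat (a point): where the handle's centre lies when the borescope is in its rest, 47 mm above the desk; x points the way the shaft must point, z up. Fixed steel base 110 x 70 mm; two saddles at x = +-36 mm (10 mm thick along x) carry the handle 30 mm above the desk, between cheeks 39 mm apart that rise 14 mm beside it. Between the saddles its sides are free.
- jar: squat glass sample jar with a steel lid, 52 mm across, 75 mm tall. Leave alone. Origin at the centre of its underside.
- dish: shallow glass dish, 80 mm across, 16 mm tall. Leave alone. Origin at the centre of its underside.
- slidebox: grey slide box, 85 x 100 x 34 mm. Leave alone. Origin at the centre of its underside.
- rinse: white plastic rinse bottle, 62 mm across, 150 mm tall. Leave alone. Origin at the centre of its underside.
- mug: white mug, 82 mm across, 92 mm tall, handle at one side. Leave alone. Origin at the centre of its underside.
- tape: roll of paper tape lying flat, 92 mm across, 25 mm tall. Leave alone. Origin at the centre of its underside.
- calcase: black caliper case, 60 x 230 x 22 mm. Leave alone. Origin at the centre of its underside.
- pipe1: the same pipe as pipe1_mid; same origin and axes.
- pipe2: the same pipe as pipe2_mid; same origin and axes.
- pipe3: the same pipe as pipe3_mid; same origin and axes.
Mind the look-alikes: they are no part of the job. Leave any turquoise look-alike of the part that bears chock3_mid alone.

How it is judged (in metres and radians):
On the way, in this order (a step that is already met when the one before it is completed fails the run):
1. every pipe on the board has a chock against its low side, and the borescope still lies in its rest (((x of pipe1_mid in the frame of chock1_mid between 0.036 and 0.0485 m and y of pipe1_mid in the frame of chock1_mid between -0.035 and 0.035 m and z of pipe1_mid in the frame of chock1_mid between 0 and 0.02 m and y of chock1_mid in the frame of pipe1_mid above 0.005 m) or (x of pipe1_mid in the frame of chock2_mid between 0.036 and 0.0485 m and y of pipe1_mid in the frame of chock2_mid between -0.035 and 0.035 m and z of pipe1_mid in the frame of chock2_mid between 0 and 0.02 m and y of chock2_mid in the frame of pipe1_mid above 0.005 m) or (x of pipe1_mid in the frame of chock3_mid between 0.036 and 0.0485 m and y of pipe1_mid in the frame of chock3_mid between -0.035 and 0.035 m and z of pipe1_mid in the frame of chock3_mid between 0 and 0.02 m and y of chock3_mid in the frame of pipe1_mid above 0.005 m)) and distance of each of pipe1_mid, pipe2_mid, pipe3_mid from where it was at the start of the episode below 0.035 m and z of pipe1_mid in the frame of board_mid between 0.022 and 0.04 m and ((x of pipe2_mid in the frame of chock1_mid between 0.036 and 0.0485 m and y of pipe2_mid in the frame of chock1_mid between -0.035 and 0.035 m and z of pipe2_mid in the frame of chock1_mid between 0 and 0.02 m and y of chock1_mid in the frame of pipe2_mid above 0.005 m) or (x of pipe2_mid in the frame of chock2_mid between 0.036 and 0.0485 m and y of pipe2_mid in the frame of chock2_mid between -0.035 and 0.035 m and z of pipe2_mid in the frame of chock2_mid between 0 and 0.02 m and y of chock2_mid in the frame of pipe2_mid above 0.005 m) or (x of pipe2_mid in the frame of chock3_mid between 0.036 and 0.0485 m and y of pipe2_mid in the frame of chock3_mid between -0.035 and 0.035 m and z of pipe2_mid in the frame of chock3_mid between 0 and 0.02 m and y of chock3_mid in the frame of pipe2_mid above 0.005 m)) and z of pipe2_mid in the frame of board_mid between 0.022 and 0.04 m and ((x of pipe3_mid in the frame of chock1_mid between 0.036 and 0.0485 m and y of pipe3_mid in the frame of chock1_mid between -0.035 and 0.035 m and z of pipe3_mid in the frame of chock1_mid between 0 and 0.02 m and y of chock1_mid in the frame of pipe3_mid above 0.005 m) or (x of pipe3_mid in the frame of chock2_mid between 0.036 and 0.0485 m and y of pipe3_mid in the frame of chock2_mid between -0.035 and 0.035 m and z of pipe3_mid in the frame of chock2_mid between 0 and 0.02 m and y of chock2_mid in the frame of pipe3_mid above 0.005 m) or (x of pipe3_mid in the frame of chock3_mid between 0.036 and 0.0485 m and y of pipe3_mid in the frame of chock3_mid between -0.035 and 0.035 m and z of pipe3_mid in the frame of chock3_mid between 0 and 0.02 m and y of chock3_mid in the frame of pipe3_mid above 0.005 m)) and z of pipe3_mid in the frame of board_mid between 0.022 and 0.04 m and x of scope_mid in the frame of rest_seat between -0.015 and 0.015 m and y of scope_mid in the frame of rest_seat between -0.007 and 0.007 m and z of scope_mid in the frame of rest_seat between -0.005 and 0.005 m and angle between the x axis of scope_mid and the x axis of rest_seat, either way round below 0.12 rad and x of scope_tip in the frame of rest_seat above 0.1 m and linear speed of scope below 0.02 m/s), for 0.2 s.
2. the borescope's tip is at least 30 mm inside the highest pipe through its port, while that pipe is chocked (x of scope_tip in the frame of pipe1_port above 0.03 m and y of pipe1_port in the frame of scope_mid between -0.008 and 0.008 m and z of pipe1_port in the frame of scope_mid between -0.008 and 0.008 m and x of pipe1_port in the frame of scope_mid above 0.05 m and angle between the x axis of scope_mid and the x axis of pipe1_port, either way round below 0.15 rad and ((x of pipe1_mid in the frame of chock1_mid between 0.036 and 0.0485 m and y of pipe1_mid in the frame of chock1_mid between -0.035 and 0.035 m and z of pipe1_mid in the frame of chock1_mid between 0 and 0.02 m and y of chock1_mid in the frame of pipe1_mid above 0.005 m) or (x of pipe1_mid in the frame of chock2_mid between 0.036 and 0.0485 m and y of pipe1_mid in the frame of chock2_mid between -0.035 and 0.035 m and z of pipe1_mid in the frame of chock2_mid between 0 and 0.02 m and y of chock2_mid in the frame of pipe1_mid above 0.005 m) or (x of pipe1_mid in the frame of chock3_mid between 0.036 and 0.0485 m and y of pipe1_mid in the frame of chock3_mid between -0.035 and 0.035 m and z of pipe1_mid in the frame of chock3_mid between 0 and 0.02 m and y of chock3_mid in the frame of pipe1_mid above 0.005 m)) and distance of pipe1_mid from where it was at the start of the episode below 0.035 m and z of pipe1_mid in the frame of board_mid between 0.022 and 0.04 m), for 2 s.
3. the borescope's tip is at least 30 mm inside the middle pipe through its port, while that pipe is chocked (x of scope_tip in the frame of pipe2_port above 0.03 m and y of pipe2_port in the frame of scope_mid between -0.008 and 0.008 m and z of pipe2_port in the frame of scope_mid between -0.008 and 0.008 m and x of pipe2_port in the frame of scope_mid above 0.05 m and angle between the x axis of scope_mid and the x axis of pipe2_port, either way round below 0.15 rad and ((x of pipe2_mid in the frame of chock1_mid between 0.036 and 0.0485 m and y of pipe2_mid in the frame of chock1_mid between -0.035 and 0.035 m and z of pipe2_mid in the frame of chock1_mid between 0 and 0.02 m and y of chock1_mid in the frame of pipe2_mid above 0.005 m) or (x of pipe2_mid in the frame of chock2_mid between 0.036 and 0.0485 m and y of pipe2_mid in the frame of chock2_mid between -0.035 and 0.035 m and z of pipe2_mid in the frame of chock2_mid between 0 and 0.02 m and y of chock2_mid in the frame of pipe2_mid above 0.005 m) or (x of pipe2_mid in the frame of chock3_mid between 0.036 and 0.0485 m and y of pipe2_mid in the frame of chock3_mid between -0.035 and 0.035 m and z of pipe2_mid in the frame of chock3_mid between 0 and 0.02 m and y of chock3_mid in the frame of pipe2_mid above 0.005 m)) and distance of pipe2_mid from where it was at the start of the episode below 0.035 m and z of pipe2_mid in the frame of board_mid between 0.022 and 0.04 m), for 2 s.
4. the borescope's tip is at least 30 mm inside the lowest pipe through its port, while that pipe is chocked (x of scope_tip in the frame of pipe3_port above 0.03 m and y of pipe3_port in the frame of scope_mid between -0.008 and 0.008 m and z of pipe3_port in the frame of scope_mid between -0.008 and 0.008 m and x of pipe3_port in the frame of scope_mid above 0.05 m and angle between the x axis of scope_mid and the x axis of pipe3_port, either way round below 0.15 rad and ((x of pipe3_mid in the frame of chock1_mid between 0.036 and 0.0485 m and y of pipe3_mid in the frame of chock1_mid between -0.035 and 0.035 m and z of pipe3_mid in the frame of chock1_mid between 0 and 0.02 m and y of chock1_mid in the frame of pipe3_mid above 0.005 m) or (x of pipe3_mid in the frame of chock2_mid between 0.036 and 0.0485 m and y of pipe3_mid in the frame of chock2_mid between -0.035 and 0.035 m and z of pipe3_mid in the frame of chock2_mid between 0 and 0.02 m and y of chock2_mid in the frame of pipe3_mid above 0.005 m) or (x of pipe3_mid in the frame of chock3_mid between 0.036 and 0.0485 m and y of pipe3_mid in the frame of chock3_mid between -0.035 and 0.035 m and z of pipe3_mid in the frame of chock3_mid between 0 and 0.02 m and y of chock3_mid in the frame of pipe3_mid above 0.005 m)) and distance of pipe3_mid from where it was at the start of the episode below 0.035 m and z of pipe3_mid in the frame of board_mid between 0.022 and 0.04 m), for 2 s.
At the end, for the whole second after the job is handed in: Each pipe is at rest on the mat within 3.5 cm of its start, a chock flat at its low side, toe to it, within 35 mm of mid-length and no more than 4 mm short of touching; the borescope is at rest in its rest (15 mm lengthwise, 7 mm sideways, 5 mm height, 0.12 rad), shaft as before (all of step 1 and linear speed of each of pipe1, pipe2, pipe3 below 0.02 m/s).
It fails at once if a pipe leaves the mat ((z of pipe1_mid in the frame of board_mid below 0.01 m or z of pipe1_mid in the frame of board_mid above 0.08 m) or (z of pipe2_mid in the frame of board_mid below 0.01 m or z of pipe2_mid in the frame of board_mid above 0.08 m) or (z of pipe3_mid in the frame of board_mid below 0.01 m or z of pipe3_mid in the frame of board_mid above 0.08 m)).
It fails at once if the borescope is forced against a pipe (over 20 N) (contact force between scope and pipe1 above 20 N or contact force between scope and pipe2 above 20 N or contact force between scope and pipe3 above 20 N).
It fails at once if another thing on the desk is moved more than 5 cm or tipped (distance of any of jar, dish, slidebox, rinse, mug, tape, calcase from where it was at the start of the episode above 0.05 m or angle between any of jar, dish, slidebox, rinse, mug, tape, calcase's own z axis and vertical above 0.5 rad).
Of pipe1, pipe2, pipe3 only 2 to 3 are there at a start; the rules pass over those that are not, and their reading is None.
At some moment in a run one of chock1, chock2, chock3 may be knocked a few centimetres aside while the robot is not near it.
It also fails if it takes over 210 s, if anything falls off the work surface, if the arm or the gripper's body presses on something with over 40 N, if the wrist force passes 120 N, or if a joint passes its speed limit or range.

### The arm

A 7-joint arm with a two-finger parallel gripper is mounted at the origin on the work surface. World frame = base frame: x ahead of the robot, y to its left, z up, the work surface at z = 0. Lengths are in m, angles in degrees, forces in N, time in s.
With the tool pointing down it reaches from about 0.425 to 0.875 m from the base axis. Payload 4.7 kg.
Tool frame: the origin (TCP) lies at the very end of the fingers, on their centre line; the grasp point (between the pads) lies 19 mm behind it; z points along the fingers, y is the direction in which the jaws open and shut (so a half turn about z gives the same grasp; the last joint's range is limited). The gripper opens to 87 mm and grips with 3 to 60 N. Pads are 19 mm wide; open, the fingers measure 117 mm over their backs; the gripper's body (75 mm by 190 mm) begins 51 mm behind the grasp point.
Start: joints at [-70.067, 18.392, -4.016, 83.108, 1.295, 78.541, -3.26], TCP at [0.213, 0.614, 0.223] pointing down, gripper open.
Joint ranges: [-163.93, 163.93], [-17.29, 119.83], [-79.2, 71.16], [3.27, 140.29], [-89.18, 269.18], [5.43, 117.66], [-154.24, 154.24]. Speed limits (degrees/s): [147.25, 147.25, 180, 180, 180, 180, 180].

### API

Orientations are given as [roll, pitch, yaw] about the fixed x, y, z axes, in that order (R = Rz(yaw) Ry(pitch) Rx(roll)).
In Python, from cell import monitor, read_camera, camera_info, env, look_for gives the robot as it stands.
- The arm moves only by the tool servo_tool, never from a script. Its argument "commands" is one flat list of numbers, 6 for each row, row after row: the shift along the tool's x, y, z in mm, then the turn, a rotation vector about the tool's x, y, z in degrees. A call has 1 to 10 rows; each row shifts and turns the commanded pose from where the row before left it, along the tool's axes as they then stand; what a row does not reach is not made up. A row lasts 1/10 s, in which the tool goes at most 50 mm and 8.59 degrees, less where a joint would pass 70% of its speed; a pose out of reach is approached as far as the arm can. A call is refused whole if a number of a shift passes 50 or a number of a turn 8.59, either way. A call with a gripper value outside its range is refused whole. "jaw" is the finger opening in mm, from 0 to 87, set as the call begins (left out, the last holds). The fingers move at their own pace and stop on an object; "newtons" is the grip in N (left out, the last holds). Time passes only in rows, so rows that do not move let the fingers close. It gives the time, the measured TCP pose, the force and the opening at its end, in the units of the state.
- monitor.get_obs(): the state, without advancing time (a new reading comes with each control period).
- read_camera(name): name is "side" or "top" or "wrist"; returns (picture, depth): 400x640x3 uint8, red, green, blue; 400x640 float32, m along the optical axis (not along the pixel's ray), 0 where there is no reading.
- camera_info(name): a dict with "camera_matrix" (3x3 intrinsics, pixels), "R" (3x3) and "t" (3): a world point X has camera coordinates R X + t; the wrist camera has in their place "T_tool_cam" (4x4, takes a point from camera to tool coordinates, whose origin is the TCP and whose axes are the flange's). Camera axes: x right, y down, z forward; pixel columns grow to the right and rows downward; lengths in m; the calibration is good to about 2 mm. A picture is of the moment at which its call begins: read the wrist's pose just before it. camera_info takes no time and is no camera call.
- env.sign_off(): hands the job in, once; it reports no verdict.
Trained networks look in the newest picture that a camera, given by its name, has taken for a name from the list of things; names that differ only in an ending like _2 or _b are one class to them, and where a whole thing is asked for, a point or a joint stands for the part that bears it (a point fixed in the world has none). Each returns a list of dicts, best first, with "conf" (0 to 1); they miss things now and then, are a little off and sometimes report something else, mostly with a low value. They report only what shows in the picture. A call takes as long as a camera call. They do not tell look-alikes from the thing itself.
- look_for(camera, label): "box" ([left, top, width, height] in pixels, round what is visible of it).
The state is a dict: "time_s": time; "qpos": joint angles; "joint_velocities": joint speeds; "effort": joint torques, N m; "tool_pos": TCP position; "tool_rot": TCP orientation; "force": force on the tool from outside, world axes, zero at the start; "wrist_torque": the same for the moment, N m; "grip_width": finger opening in m.
Only numpy, scipy, OpenCV 4.12 (cv2) and the standard library are available. Lean on these libraries where they do the work, as an engineer would, in place of code of your own. Each camera call takes 0.05 s, during which the arm holds its last target.

## Working session

There is one attempt and no reset: what is moved stays moved. The work goes in short steps, Python scripts to look and compute and a tool call to move; the robot and the scene stay as the last step left them, time stands still between calls to the robot, and variables do not carry over. Pictures are saved under pics/ and viewed, and the job is handed in when it is done.

Besides the shell and the picture viewer there is one more tool, called after ">>>" as name(argument=value, ...) on one line, values as JSON. servo_tool: Moves the arm, as the interface text tells. Its arguments: {"type":"object","properties":{"commands":{"type":"array","items":{"type":"number"}},"jaw":{"type":"number"},"newtons":{"type":"number"}},"required":["commands"]}

```bash
ls; mkdir -p pics; cat > h.py <<'E'
import numpy as np, cv2
from cell import monitor, read_camera, camera_info, env, look_for
from scipy.spatial.transform import Rotation as Ro
def snap(n,f):
    p,d=read_camera(n); cv2.imwrite('pics/'+f+'.png',p[:,:,::-1]); np.savez('pics/'+f+'.npz',p=p,d=d); return p,d
def tool():
    o=monitor.get_obs(); T=np.eye(4); T[:3,:3]=Ro.from_euler('xyz',o['tool_rot'],degrees=True).as_matrix(); T[:3,3]=o['tool_pos']; return T
def extr(n):
    c=camera_info(n); K=np.array(c['camera_matrix'])
    if n=='wrist':
        M=tool()@np.array(c['T_tool_cam']); return K,M
    R=np.array(c['R']);t=np.array(c['t']); M=np.eye(4);M[:3,:3]=R.T;M[:3,3]=-R.T@t; return K,M
def cloud(d,K,M):
    v,u=np.mgrid[:d.shape[0],:d.shape[1]]
    P=np.stack([(u-K[0,2])/K[0,0]*d,(v-K[1,2])/K[1,1]*d,d],-1)
    return P@M[:3,:3].T+M[:3,3]
E
python3 - <<'E'
from h import *
print(monitor.get_obs())
for n in ['side','top','wrist']:
    K,M=extr(n); print(n,K.tolist(),M.round(3).tolist())
    np.savez('pics/ext_'+n+'.npz',K=K,M=M)
    snap(n,n+'0')
E
```

```text
pics
{'time_s': 0.0, 'qpos': array([-70.06778293,  18.44055102,  -4.01568178,  83.17567549,
         1.29678404,  78.54025415,  -3.26018216]), 'joint_velocities': array([ 0.0124006 , -0.21970403,  0.00550848, -0.02425001, -0.04798345,
       -0.02029753,  0.14462915]), 'effort': array([-2.81568697e-05, -4.91287887e+01, -4.03707102e-01, -3.12529242e+01,
       -6.38203346e-02,  4.36160259e-02,  1.47057831e-04]), 'tool_pos': array([0.21282729, 0.61357957, 0.22143786]), 'tool_rot': array([-1.79888864e+02,  7.45014299e-03,  1.60877874e+02]), 'force': array([-0.86507931, -0.16915945,  0.38953763]), 'wrist_torque': array([ 0.00441334, -0.00751614,  0.0719037 ]), 'grip_width': 0.08687461097019451}
side [[514.6745465886172, 0.0, 315.99815062836365], [0.0, 514.6745465886172, 201.04149484814621], [0.0, 0.0, 1.0]] [[-0.926, -0.286, 0.246, 0.145], [-0.377, 0.677, -0.632, 1.128], [0.014, -0.679, -0.734, 1.337], [0.0, 0.0, 0.0, 1.0]]
top [[361.31500295504384, 0.0, 311.26760375128225], [0.0, 361.31500295504384, 198.41460757297753], [0.0, 0.0, 1.0]] [[-0.006, -0.991, 0.137, 0.43], [-1.0, 0.006, -0.005, 0.023], [0.004, -0.137, -0.991, 1.13], [0.0, 0.0, 0.0, 1.0]]
wrist [[320.5157430766944, 0.0, 316.9479058745023], [0.0, 320.5157430766944, 195.58584466702152], [0.0, 0.0, 1.0]] [[0.327, 0.914, 0.238, 0.148], [0.945, -0.316, -0.084, 0.637], [-0.002, 0.253, -0.968, 0.383], [0.0, 0.0, 0.0, 1.0]]
```

View pics/side0.png

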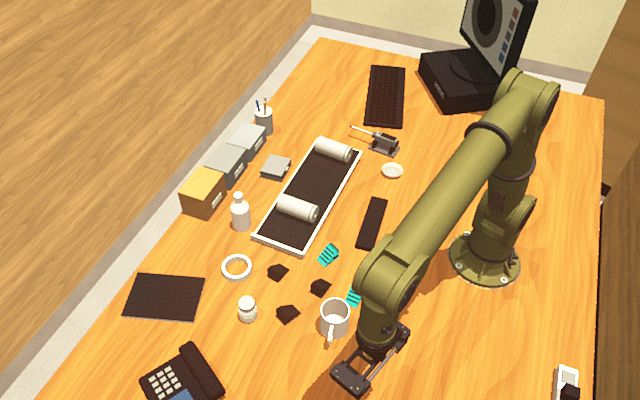

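View pics/top0.png

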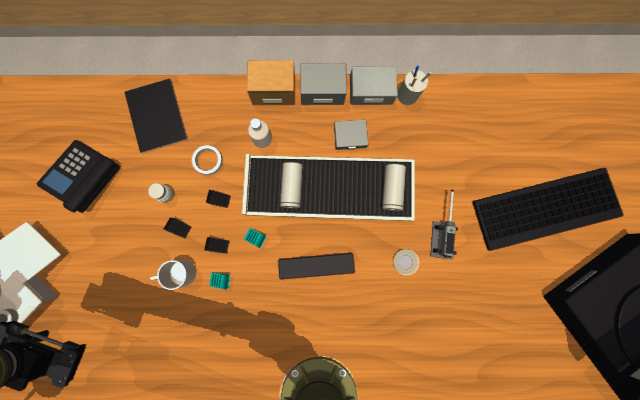

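View pics/wrist0.png

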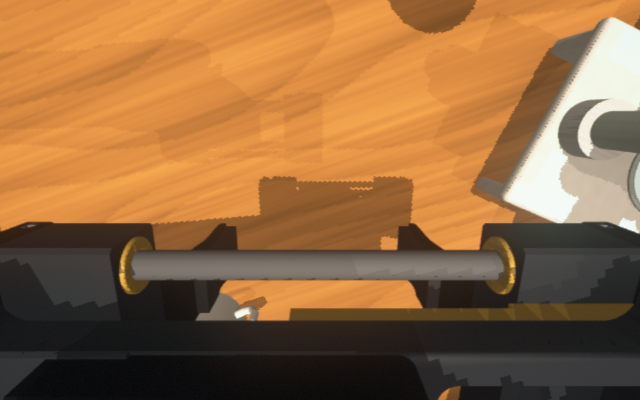

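Two pipes are present: top view (394,187) and (291,186), with the kerb (low end) on the left, +y. The black chocks are at (217,198), (177,228) and (216,245). The turquoise look-alikes at (255,238) and (220,281) stay where they are. The scope in its rest is at (444,240), its shaft pointing away from the robot.

```bash
python3 - <<'E'
from h import *
for n in ['top','side']:
    p=np.load(f'pics/{n}0.npz');e=np.load(f'pics/ext_{n}.npz');P=cloud(p['d'],e['K'],e['M']);np.save(f'pics/P_{n}0.npy',P)
P=np.load('pics/P_top0.npy')
for nm,(u,v) in dict(p1=(394,187),p3=(291,186),matmid=(340,187),mathi=(410,187),matlo=(252,187),c1=(217,198),c2=(177,228),c3=(216,245),rest=(444,240),desk=(360,300),scopetip=(450,192)).items():
    print(nm,P[v,u].round(4))
for n in ['top','side']:
  for l in ['pipe1_mid','pipe2_mid','pipe3_mid','chock1_mid','scope','pipe1_port']:
    for r in look_for(n,l)[:6]: print(n,l,r['box'],round(r['conf'],2))
E
```

```text
p1 [ 0.6043 -0.2212  0.102 ]
p3 [0.6115 0.077  0.087 ]
matmid [ 0.6165 -0.0709  0.0358]
mathi [ 0.6131 -0.2825  0.0487]
matlo [0.6206 0.2017 0.0204]
c1 [0.4299 0.023  1.1298]
c2 [0.4942 0.4266 0.027 ]
c3 [0.4422 0.3057 0.0303]
rest [ 0.4524 -0.3756  0.0518]
desk [ 0.2737 -0.129  -0.0014]
scopetip [ 0.6039 -0.4208  0.0043]
top pipe1_mid [382.1, 164.3, 25.3, 48.7] 0.85
top pipe1_mid [151.1, 259.8, 43.2, 31.4] 0.62
top pipe1_mid [390.8, 246.1, 28.7, 28.0] 0.35
top pipe1_mid [205.1, 235.5, 25.5, 16.8] 0.17
top pipe2_mid [445.4, 189.0, 10.7, 68.6] 0.57
top pipe3_mid [281.3, 162.2, 20.6, 45.9] 0.58
top chock1_mid [164.6, 219.5, 25.6, 20.1] 0.65
top scope [443.0, 188.0, 14.1, 71.1] 0.69
top scope [382.1, 163.6, 25.1, 46.8] 0.33
top scope [166.2, 218.6, 24.4, 20.9] 0.25
top pipe1_port [385.0, 161.4, 22.2, 52.5] 0.77
side pipe1_mid [312.3, 137.3, 42.2, 26.5] 0.77
side pipe1_mid [367.3, 141.0, 31.7, 17.4] 0.36
side pipe2_mid [312.3, 134.9, 38.8, 29.7] 0.72
side pipe2_mid [278.5, 306.0, 20.2, 16.4] 0.46
side pipe2_mid [275.9, 195.4, 43.0, 31.6] 0.27
side chock1_mid [276.8, 304.9, 21.2, 18.9] 0.69
side chock1_mid [311.4, 136.8, 44.8, 24.5] 0.55
side scope [351.1, 127.8, 47.9, 19.2] 0.57
side pipe1_port [315.7, 136.8, 38.4, 24.5] 0.74
side pipe1_port [248.2, 145.3, 112.6, 111.7] 0.73
side pipe1_port [222.9, 254.0, 26.7, 30.1] 0.22
```

```bash
python3 - <<'E'
import cv2
t=cv2.imread('pics/top0.png'); 
cv2.imwrite('pics/t_a.png',cv2.resize(t[150:290,140:480],None,fx=2.3,fy=2.3,interpolation=cv2.INTER_CUBIC))
s=cv2.imread('pics/side0.png'); cv2.imwrite('pics/s_a.png',cv2.resize(s[120:340,220:420],None,fx=2.7,fy=2.7,interpolation=cv2.INTER_CUBIC))
E
```

```text
(no output)
```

View pics/t_a.png

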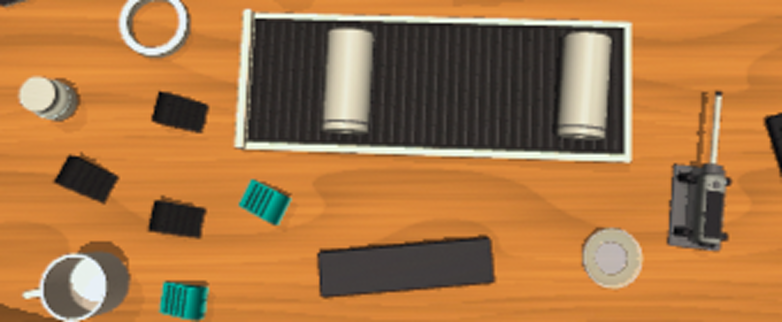

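View pics/s_a.png

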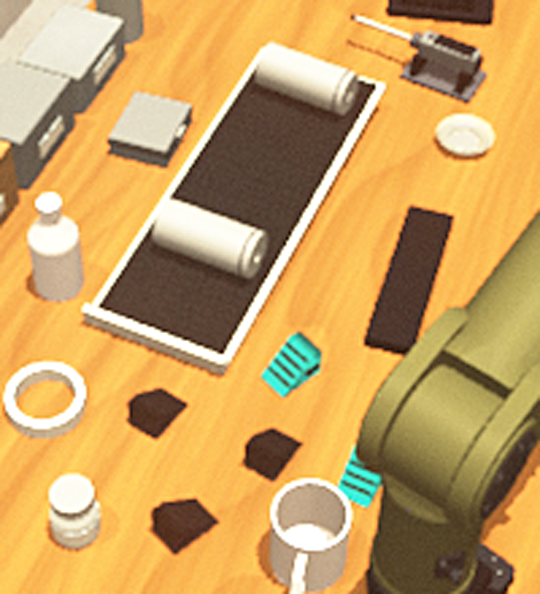

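>>> servo_tool(commands=[-43,-14,-6,0,0,0,-43,-14,-6,0,0,0,-43,-14,-6,0,0,0,-43,-14,-6,0,0,0,-43,-14,-6,0,0,0,-43,-14,-6,0,0,0,-43,-14,-6,0,0,0,-43,-14,-6,0,0,0,-43,-14,-6,0,0,0,-43,-14,-6,0,0,0])

```text
time_s: 1.75
tool_pos: [0.5746, 0.3398, 0.2831]
tool_rot: [180.0, 0.0, 160.9]
force: [0.1, 1.2, -0.1]
grip_width: 0.0871
```

```bash
python3 - <<'E'
from h import *
K,M=extr('wrist'); snap('wrist','w1'); np.savez('pics/ext_w1.npz',K=K,M=M); print(tool().round(3))
for r in look_for('wrist','chock1_mid'): print(r)
E
```

```text
[[-0.941  0.338  0.007  0.582]
 [ 0.338  0.941 -0.005  0.331]
 [-0.008 -0.002 -1.     0.284]
 [ 0.     0.     0.     1.   ]]
{'box': [335.9, 66.7, 58.9, 38.2], 'conf': 0.85}
```

View pics/w1.png

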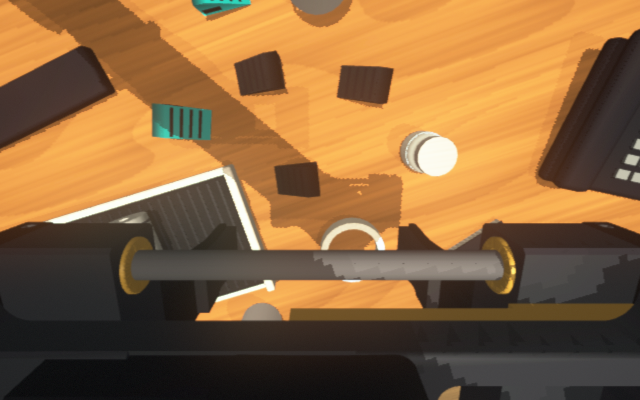

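Three black chocks show at (260,73), (365,84) and (297,180), with the two turquoise ones at (182,122) and (222,5). I'll fit the chock poses from the depth cloud.

```bash
cat >> h.py <<'E'
def chockfit(P,rgb,c,rad=0.055,zb=0.006,ret=False):
    # points dark & above the desk near c ; top = z>.036
    dark=rgb.max(-1)<75
    m=(np.hypot(P[...,0]-c[0],P[...,1]-c[1])<rad)&(P[...,2]>zb)&(P[...,2]<0.06)&dark
    Q=P[m]
    top=Q[Q[:,2]>0.035]; 
    r=cv2.minAreaRect((Q[:,:2]*1000).astype(np.float32)); rt=cv2.minAreaRect((top[:,:2]*1000).astype(np.float32))
    d=Q[:,:2].mean(0)-top[:,:2].mean(0)
    # slope direction by plane fit on the face
    f=Q[(Q[:,2]>0.006)&(Q[:,2]<0.033)]
    A=np.c_[f[:,:2],np.ones(len(f))]; co=np.linalg.lstsq(A,f[:,2],rcond=None)[0]
    print('n',len(Q),len(top),'rect',[np.round(x,1) for x in r],'top',[np.round(x,1) for x in rt],'topz',np.median(top[:,2]).round(4),'toe yaw(mean)',np.degrees(np.arctan2(d[1],d[0])).round(1),'slope yaw',np.degrees(np.arctan2(-co[1],-co[0])).round(1),'slope',np.degrees(np.arctan(np.hypot(*co[:2]))).round(1))
    return Q,top
E
python3 - <<'E'
from h import *
p=np.load('pics/w1.npz');e=np.load('pics/ext_w1.npz');P=cloud(p['d'],e['K'],e['M'])
for (u,v) in [(260,73),(365,84),(297,180)]:
    print(P[v,u].round(4)); chockfit(P,p['p'],P[v,u,:2])
print(P[30:60:10,450].round(4))
e=cv2.resize(cv2.imread('pics/w1.png')[30:220,220:420],None,fx=3,fy=3); cv2.imwrite('pics/w1c.png',e)
E
```

```text
[0.4441 0.3133 0.0325]
n 92 76 rect [array([454.3, 327.3]), array([24.9, 49. ]), np.float64(40.8)] top [array([447.7, 334.6]), array([ 4.3, 36.3]), np.float64(79.9)] topz 0.0389 toe yaw(mean) -66.7 slope yaw -107.2 slope 14.0
[0.4976 0.43   0.03  ]
n 0 0 rect [array([0., 0.]), array([0., 0.]), np.float64(0.0)] top [array([0., 0.]), array([0., 0.]), np.float64(0.0)] topz nan toe yaw(mean) nan slope yaw -180.0 slope 0.0
[0.5832 0.3101 0.0298]
n 599 119 rect [array([584.5, 308.5]), array([55. , 37.2]), np.float64(76.8)] top [array([593. , 323.9]), array([21.5, 27.1]), np.float64(76.1)] topz 0.039 toe yaw(mean) -122.0 slope yaw -102.3 slope 40.0
[[ 0.4698  0.5558 -0.0015]
 [ 0.4813  0.5528 -0.0008]
 [ 0.4929  0.5493  0.0012]]h.py:24: RuntimeWarning: Mean of empty slice.
  d=Q[:,:2].mean(0)-top[:,:2].mean(0)
  ret = um.true_divide(
  return _methods._mean(a, axis=axis, dtype=dtype,
  ret = ret.dtype.type(ret / rcount)
```

View pics/w1c.png

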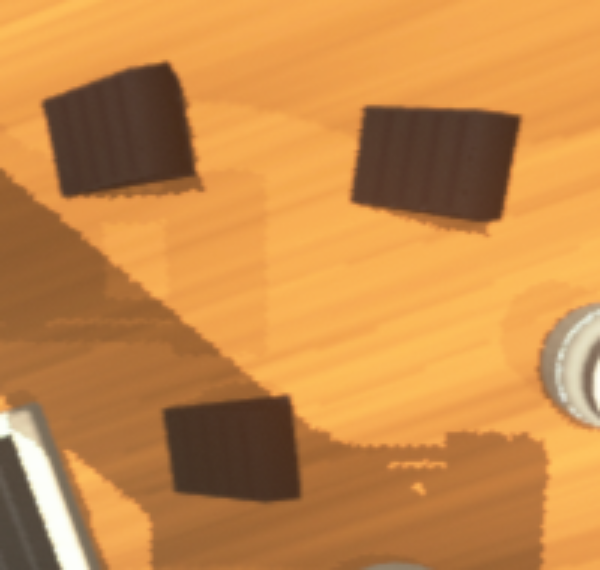

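```bash
sed -i 's/rgb.max(-1)<75/(rgb[...,0]<110)/' h.py
python3 - <<'E'
from h import *
p=np.load('pics/w1.npz');e=np.load('pics/ext_w1.npz');P=cloud(p['d'],e['K'],e['M'])
for (u,v) in [(260,73),(365,84),(297,180)]:
    chockfit(P,p['p'],P[v,u,:2])
E
```

```text
n 1538 638 rect [array([442.7, 308.7]), array([57.1, 39.8]), np.float64(79.5)] top [array([445.5, 325.4]), array([23.3, 39.3]), np.float64(79.7)] topz 0.0389 toe yaw(mean) -97.0 slope yaw -88.5 slope 16.9
n 1625 620 rect [array([496.8, 430.2]), array([56.8, 39.6]), np.float64(62.8)] top [array([504.3, 445.2]), array([23.3, 39.1]), np.float64(62.6)] topz 0.0389 toe yaw(mean) -115.8 slope yaw -111.1 slope 34.8
n 1267 515 rect [array([584.6, 308.4]), array([57.4, 40.4]), np.float64(77.6)] top [array([588.5, 325.3]), array([22.6, 40. ]), np.float64(77.1)] topz 0.0391 toe yaw(mean) -107.7 slope yaw -116.4 slope 26.3
```

```bash
python3 - <<'E'
from h import *
from scipy.optimize import least_squares
P=np.load('pics/P_top0.npy');S=np.load('pics/P_side0.npy')
def mat(P,nm):
    m=(P[...,0]>0.55)&(P[...,0]<0.68)&(P[...,1]>-0.28)&(P[...,1]<0.19)&(P[...,2]<0.06)&(P[...,2]>0.01)
    m&=~((abs(P[...,1]+0.22)<0.05)|(abs(P[...,1]-0.08)<0.05))
    Q=P[m];
    A=np.c_[Q[:,:2],np.ones(len(Q))];c=np.linalg.lstsq(A,Q[:,2],rcond=None)[0]
    r=Q[:,2]-A@c; print(nm,'mat',c.round(4),r.std().round(4),len(Q)); return c
for nm,C in [('top',P),('side',S)]:
    c=mat(C,nm)
    for y0 in (-0.22,0.077):
        h=C[...,2]-(C[...,:2]@c[:2]+c[2])
        m=(abs(C[...,1]-y0)<0.06)&(C[...,0]>0.5)&(C[...,0]<0.72)&(h>0.02)&(h<0.075)
        Q=C[m]
        def f(p):
            a=np.array([1,p[2],p[3]]);a/=np.linalg.norm(a)
            d=Q-np.array([0.61,p[0],p[1]]); d=d-np.outer(d@a,a); return np.linalg.norm(d,axis=1)-0.03
        s=least_squares(f,[y0,0.07,0,0],loss='soft_l1',f_scale=0.002)
        print(nm,len(Q),'axis y,z at x=.61',s.x[:2].round(4),'dy/dx',s.x[2].round(4),'dz/dx',s.x[3].round(4),'x range',np.percentile(Q[:,0],[0.5,2,98,99.5]).round(4),'rms',np.median(abs(s.fun)).round(4),'mat z+30',(c[0]*.61+c[1]*s.x[0]+c[2]+.03).round(4))
for nm,(u,v) in dict(tape=(195,160),jar=(160,190),boardL=(246,186),boardR=(412,190),b1=(330,217),b2=(330,159),cal=(317,266),dish=(406,262)).items(): print(nm,P[v,u].round(3))
E
```

```text
top mat [-0.0015 -0.0615  0.033 ] 0.002 3638
top 944 axis y,z at x=.61 [-0.2268  0.0757] dy/dx -0.1021 dz/dx 0.003 x range [0.5409 0.5434 0.6698 0.6726] rms 0.0009 mat z+30 0.076
top 885 axis y,z at x=.61 [0.0785 0.0571] dy/dx -0.058 dz/dx -0.0013 x range [0.5531 0.554  0.6809 0.6836] rms 0.0009 mat z+30 0.0573
side mat [-0.0023 -0.0598  0.0327] 0.0034 2044
side 569 axis y,z at x=.61 [-0.2234  0.0745] dy/dx -0.1008 dz/dx 0.0133 x range [0.5433 0.5448 0.6721 0.6749] rms 0.0026 mat z+30 0.0747
side 701 axis y,z at x=.61 [0.0811 0.0562] dy/dx -0.0584 dz/dx 0.0015 x range [0.5538 0.555  0.6828 0.685 ] rms 0.0022 mat z+30 0.0564
tape [0.708 0.383 0.018]
jar [0.603 0.463 0.078]
boardL [0.622 0.219 0.03 ]
boardR [ 0.605 -0.29   0.042]
b1 [ 0.525 -0.039  0.031]
b2 [ 0.706 -0.042  0.03 ]
cal [0.377 0.002 0.021]
dish [ 0.387 -0.272  0.005]
```

```bash
cat >> h.py <<'E'
def Rt(yaw,tilt=False):
    if not tilt: return Ro.from_euler('xyz',[180,0,yaw],degrees=True).as_matrix()
    z=-np.array([0.0015,0.0612,1]);z/=np.linalg.norm(z)
    x=np.array([np.cos(np.radians(yaw)),np.sin(np.radians(yaw)),0]);x-=z*(x@z);x/=np.linalg.norm(x)
    return np.c_[x,np.cross(z,x),z]
def plan(pos,R,n,T=None):
    T=tool() if T is None else T
    D=np.linalg.inv(T); Rr=T[:3,:3].T@R; pr=T[:3,:3].T@(np.array(pos)-T[:3,3])
    w=Ro.from_matrix(Rr).as_rotvec()/n; A=np.zeros((3,3))
    for k in range(n): A+=Ro.from_rotvec(w*k).as_matrix()
    p=np.linalg.solve(A,pr)*1000
    print('total',(pr*1000).round(1),np.degrees(w*n).round(2),'| row x%d:'%n,p.round(2).tolist(),np.degrees(w).round(2).tolist())
def st():
    o=monitor.get_obs(); print('t',round(o['time_s'],2),'pos',o['tool_pos'].round(4),'rot',o['tool_rot'].round(2),'F',o['force'].round(1),'q',o['qpos'].round(1),'w',round(o['grip_width'],4))
def chockT(c,toe,back=0.019,z=0.006):
    a=np.radians(toe); return [c[0]-back*np.cos(a),c[1]-back*np.sin(a),z]
E
python3 - <<'E'
from h import *
st(); t=chockT((0.5846,0.3084),-102.6); print(t)
plan([t[0],t[1],0.10],Rt(77.4),10)
E
```

```text
t 1.85 pos [0.5799 0.333  0.2833] rot [-179.87    0.35  160.19] F [ 0.5 -0.2  0.5] q [-40.1  19.5  10.5  75.2  -3.1  85.5  40.2] w 0.0869
[np.float64(0.5887447215865343), np.float64(0.3269424184768362), 0.006]
total [ -9.2  -2.3 183.3] [ 0.15  0.38 82.79] | row x10: [-1.0, 0.45, 18.33] [0.01, 0.04, 8.28]
```

>>> servo_tool(commands=[-1,0.5,18,0,0,8.3,-1,0.5,18,0,0,8.3,-1,0.5,18,0,0,8.3,-1,0.5,18,0,0,8.3,-1,0.5,18,0,0,8.3,-1,0.5,18,0,0,8.3,-1,0.5,18,0,0,8.3,-1,0.5,18,0,0,8.3,-1,0.5,18,0,0,8.3,-1,0.5,18,0,0,8.3], jaw=65)

```text
time_s: 2.85
tool_pos: [0.5818, 0.3365, 0.1019]
tool_rot: [-180.0, -0.0, 77.6]
force: [-0.5, 0.7, 0.2]
grip_width: 0.0645
```

>>> servo_tool(commands=[0,0,0,0,0,0,0,0,0,0,0,0,0,0,0,0,0,0])

```text
time_s: 3.15
tool_pos: [0.5828, 0.3366, 0.104]
tool_rot: [179.9, -0.1, 78.0]
force: [0.3, 0.2, 0.8]
grip_width: 0.0651
```

```bash
python3 - <<'E'
from h import *
st(); t=chockT((0.5846,0.3084),-102.6); print(t)
plan(t,Rt(77.4),5)
E
```

```text
t 3.15 pos [0.5828 0.3366 0.104 ] rot [ 1.7993e+02 -1.0000e-01  7.8030e+01] F [0.3 0.2 0.8] q [-48.7  26.2  21.6  88.4 -10.2  67.2 -37. ] w 0.0651
[np.float64(0.5887447215865343), np.float64(0.3269424184768362), 0.006]
total [-8.4  7.7 98. ] [ 0.07 -0.1   0.63] | row x5: [-1.66, 1.56, 19.59] [0.01, -0.02, 0.13]
```

```bash
python3 - <<'E'
from h import *
for n in('top','side'):
    p=np.load(f'pics/{n}0.npz');P=np.load(f'pics/P_{n}0.npy')
    for c in [(.4427,.3087),(.4968,.4302),(.5846,.3084)]: chockfit(P,p['p'],c)
K,M=extr('wrist'); p,d=snap('wrist','w2'); np.savez('pics/ext_w2.npz',K=K,M=M);P=cloud(d,K,M); st()
for c in [(.4427,.3087),(.4968,.4302),(.5846,.3084)]:
    try: chockfit(P,p,c)
    except Exception as e: print(e)
E
```

```text
n 288 106 rect [array([442.5, 306.2]), array([59.3, 40.1]), np.float64(79.9)] top [array([445.3, 323.5]), array([24.9, 40.7]), np.float64(83.8)] topz 0.0391 toe yaw(mean) -99.6 slope yaw -95.6 slope 35.4
n 309 105 rect [array([495.9, 427.2]), array([60.3, 40.3]), np.float64(61.9)] top [array([503.8, 442.5]), array([26. , 39.8]), np.float64(61.8)] topz 0.0397 toe yaw(mean) -114.5 slope yaw -108.4 slope 30.8
n 279 104 rect [array([584.8, 305.6]), array([59.8, 40. ]), np.float64(77.4)] top [array([588.9, 323.1]), array([23.8, 40.3]), np.float64(75.3)] topz 0.0393 toe yaw(mean) -104.5 slope yaw -107.7 slope 30.9
n 227 83 rect [array([444.1, 312.9]), array([59.6, 42.5]), np.float64(81.5)] top [array([445.8, 328.3]), array([26.5, 40.6]), np.float64(77.4)] topz 0.0388 toe yaw(mean) -110.5 slope yaw -110.6 slope 5.8
n 269 85 rect [array([497.9, 433.4]), array([58.5, 42. ]), np.float64(64.6)] top [array([504.5, 448.6]), array([25.1, 40.5]), np.float64(70.7)] topz 0.039 toe yaw(mean) -129.2 slope yaw -161.7 slope 11.8
n 224 70 rect [array([584.5, 311.7]), array([60.8, 40. ]), np.float64(78.7)]
[... 354 characters left out ...]
, 0.]), array([0., 0.]), np.float64(0.0)] topz nan toe yaw(mean) nan slope yaw -180.0 slope 0.0
n 4882 2006 rect [array([496.7, 430.8]), array([56.7, 40.4]), np.float64(63.0)] top [array([504.2, 445.9]), array([23., 40.]), np.float64(63.4)] topz 0.0389 toe yaw(mean) -106.5 slope yaw -90.4 slope 24.8
n 2741 1433 rect [array([586.4, 315.5]), array([44.8, 39.5]), np.float64(77.3)] top [array([588.8, 326. ]), array([23. , 39.4]), np.float64(77.4)] topz 0.0391 toe yaw(mean) -103.3 slope yaw 86.1 slope 3.9h.py:24: RuntimeWarning: Mean of empty slice.
  d=Q[:,:2].mean(0)-top[:,:2].mean(0)
  ret = um.true_divide(
  return _methods._mean(a, axis=axis, dtype=dtype,
  ret = ret.dtype.type(ret / rcount)
```

View pics/w2.png

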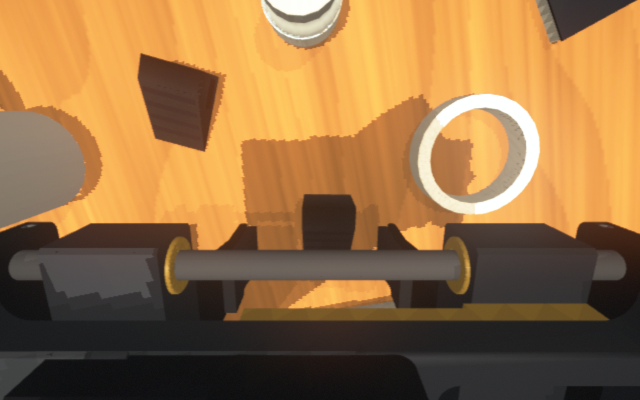

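>>> servo_tool(commands=[-1.7,1.5,19.6,0,0,0.1,-1.7,1.5,19.6,0,0,0.1,-1.7,1.5,19.6,0,0,0.1,-1.7,1.5,19.6,0,0,0.1,-1.7,1.5,19.6,0,0,0.1,0,0,0,0,0,0,0,0,0,0,0,0])

```text
time_s: 3.9
tool_pos: [0.5883, 0.3263, 0.0055]
tool_rot: [180.0, -0.0, 77.4]
force: [-0.2, 0.7, 0.1]
grip_width: 0.0647
```

>>> servo_tool(commands=[0,0,0,0,0,0,0,0,0,0,0,0,0,0,0,0,0,0,0,0,0,0,0,0,0,0,0,0,0,0,0,0,0,0,0,0], jaw=20, newtons=25)

```text
time_s: 4.5
tool_pos: [0.5884, 0.3263, 0.0053]
tool_rot: [179.9, -0.1, 77.4]
force: [0.0, -0.1, 2.9]
grip_width: 0.0401
```

```bash
python3 - <<'E'
from h import *
st(); t=chockT((0.5846,0.3084),-102.6); print(t)
T=tool(); plan([T[0,3],T[1,3],0.16],Rt(86.7,True),6)
# place pose for pipe3
def place(pm,pyaw,back=0.019,zt=0.006,gap=0.0):
    toe=-90+pyaw; R=Rt(toe+180,True); d=R[:,0]; up=-R[:,2]
    c=np.array(pm)-0.03*up
    return c+(0.0445+gap+back)*d+zt*up,R
for nm,pm,y in [('p3',(0.619,0.079,0.0570),-3.3),('p1',(0.607,-0.2250,0.0755),-5.8)]:
    t,R=place(pm,y); print(nm,t.round(4))
E
```

```text
t 4.5 pos [0.5884 0.3263 0.0053] rot [ 1.7994e+02 -6.0000e-02  7.7380e+01] F [ 0.  -0.1  2.9] q [-46.8  32.1  20.5  92.5 -12.7  57.7 -35. ] w 0.0401
[np.float64(0.5887447215865343), np.float64(0.3269424184768362), 0.006]
total [   0.2    0.2 -154.7] [-0.34 -3.54 -9.32] | row x6: [-0.64, 0.08, -25.78] [-0.06, -0.59, -1.55]
p3 [0.6226 0.1408 0.0292]
p1 [ 0.6134 -0.1634  0.0477]
```

>>> servo_tool(commands=[-0.6,0,-25,0,-0.6,-1.55,-0.6,0,-25,0,-0.6,-1.55,-0.6,0,-25,0,-0.6,-1.55,-0.6,0,-25,0,-0.6,-1.55,-0.6,0,-25,0,-0.6,-1.55,-0.6,0,-25,0,-0.6,-1.55])

```text
time_s: 5.1
tool_pos: [0.5873, 0.3259, 0.1548]
tool_rot: [-179.6, 3.7, 86.7]
force: [-0.0, -0.0, -1.4]
grip_width: 0.0397
```

```bash
cat >> h.py <<'E'
def place(pm,pyaw,back=0.019,zt=0.0055,gap=0.0):
    toe=-90+pyaw; R=Rt(toe+180,True); d=R[:,0]; up=-R[:,2]
    c=np.array(pm)-0.03*up
    return c+(0.0445+gap+back)*d+zt*up,R
PM={'p3':((0.619,0.079,0.0570),-3.3),'p1':((0.607,-0.2250,0.0755),-5.8)}
E
python3 - <<'E'
from h import *
st(); t,R=place(*PM['p3'],gap=0.012,zt=0.07); plan(t,R,5)
E
```

```text
t 5.1 pos [0.5873 0.3259 0.1548] rot [-179.63    3.66   86.75] F [-0.  -0.  -1.4] q [-48.5  25.7  21.4  83.1  -6.4  75.1 -30.4] w 0.0397
total [-162.6   46.2   72.7] [-0.49  0.16  0.05] | row x5: [-32.53, 9.2, 14.54] [-0.1, 0.03, 0.01]
```

>>> servo_tool(commands=[-32.5,9.2,14.5,-0.1,0,0,-32.5,9.2,14.5,-0.1,0,0,-32.5,9.2,14.5,-0.1,0,0,-32.5,9.2,14.5,-0.1,0,0,-32.5,9.2,14.5,-0.1,0,0,0,0,0,0,0,0,0,0,0,0,0,0,0,0,0,0,0,0])

```text
time_s: 5.9
tool_pos: [0.6237, 0.1588, 0.0921]
tool_rot: [179.8, 3.5, 86.8]
force: [-0.6, 0.5, -1.1]
grip_width: 0.0398
```

```bash
python3 - <<'E'
from h import *
st(); t,R=place(*PM['p3'],gap=0.012,zt=0.009); plan(t,R,5)
t,R=place(*PM['p3'],gap=0.012,zt=0.0053);print(t)
s,_=snap('side','s2'); cv2.imwrite('pics/s2c.png',cv2.resize(s[120:340,220:420][:,:,::-1],None,fx=2.7,fy=2.7))
E
```

```text
t 5.9 pos [0.6237 0.1588 0.0921] rot [179.83   3.52  86.78] F [-0.6  0.5 -1.1] q [-37.5  24.6  24.3  92.7  -7.1  65.8 -15.4] w 0.0398
total [-2.2 -0.2 61. ] [0.06 0.02 0.09] | row x5: [-0.44, -0.04, 12.19] [0.01, 0.0, 0.02]
[0.62331031 0.15272476 0.02773534]
```

View pics/s2c.png

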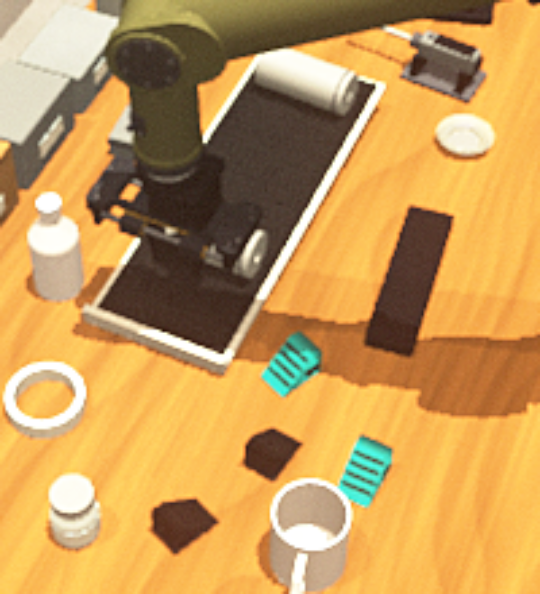

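The chock is held just downhill of the lower pipe. Descending.

>>> servo_tool(commands=[-0.4,0,12,0,0,0,-0.4,0,12,0,0,0,-0.4,0,12,0,0,0,-0.4,0,12,0,0,0,-0.4,0,12,0,0,0,0,0,1.5,0,0,0,0,0,0,0,0,0,0,0,0,0,0,0])

```text
time_s: 6.75
tool_pos: [0.6233, 0.1495, 0.0303]
tool_rot: [179.9, 3.7, 86.6]
force: [0.4, -0.6, -1.1]
grip_width: 0.0398
```

>>> servo_tool(commands=[0,0,1,0,0,0,0,0,0,0,0,0])

```text
time_s: 6.95
tool_pos: [0.6236, 0.1496, 0.03]
tool_rot: [179.9, 3.7, 86.6]
force: [-0.9, -0.8, 0.3]
grip_width: 0.04
```

>>> servo_tool(commands=[0,0,1,0,0,0,0,0,0,0,0,0])

```text
time_s: 7.15
tool_pos: [0.6237, 0.1498, 0.0298]
tool_rot: [179.8, 3.7, 86.6]
force: [-3.0, -2.2, 4.8]
grip_width: 0.0399
```

>>> servo_tool(commands=[0,0,-1.5,0,0,0,-2,0,0,0,0,0,-2,0,0,0,0,0,-2,0,0,0,0,0,0,0,0,0,0,0,0,0,0,0,0,0])

```text
time_s: 7.75
tool_pos: [0.624, 0.1462, 0.0314]
tool_rot: [179.7, 3.5, 86.7]
force: [-0.3, 4.0, 4.8]
grip_width: 0.0401
```

>>> servo_tool(commands=[-1,0,0,0,0,0,-1,0,0,0,0,0,0,0,0,0,0,0,0,0,0,0,0,0])

```text
time_s: 8.15
tool_pos: [0.6237, 0.1432, 0.0311]
tool_rot: [179.8, 3.6, 86.7]
force: [0.7, 4.1, 3.0]
grip_width: 0.0397
```

```bash
python3 - <<'E'
from h import *
st(); K,M=extr('wrist'); snap('wrist','w3'); snap('top','t3');
t=cv2.imread('pics/t3.png'); cv2.imwrite('pics/t3c.png',cv2.resize(t[140:230,230:430],None,fx=3.5,fy=3.5))
E
```

```text
t 8.15 pos [0.6237 0.1432 0.0311] rot [179.76   3.58  86.68] F [0.7 4.1 3. ] q [-35.9  27.9  23.7  96.   -8.6  59.3 -13.5] w 0.0397
```

View pics/w3.png

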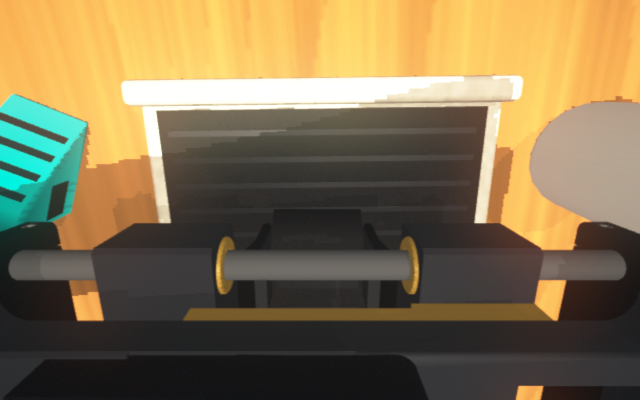

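>>> servo_tool(commands=[0,0,-0.8,0,0,0,0,0,0,0,0,0,0,0,0,0,0,0])

```text
time_s: 8.55
tool_pos: [0.6236, 0.1428, 0.0317]
tool_rot: [179.8, 3.6, 86.7]
force: [1.5, 1.6, 0.9]
grip_width: 0.0395
```

>>> servo_tool(commands=[-1,0,0,0,0,0,-1,0,0,0,0,0,0,0,0,0,0,0,0,0,0,0,0,0])

```text
time_s: 8.95
tool_pos: [0.6236, 0.1417, 0.0323]
tool_rot: [179.8, 3.6, 86.7]
force: [1.2, 3.5, 4.1]
grip_width: 0.0395
```

```bash
cat >> h.py <<'E'
def pipefit(C,y0,c=(-0.0018,-0.0607,0.0329),nm=''):
    from scipy.optimize import least_squares
    h=C[...,2]-(C[...,0]*c[0]+C[...,1]*c[1]+c[2])
    m=(abs(C[...,1]-y0)<0.06)&(C[...,0]>0.5)&(C[...,0]<0.72)&(h>0.02)&(h<0.075)
    Q=C[m]
    def f(p):
        a=np.array([1,p[2],p[3]]);a/=np.linalg.norm(a)
        d=Q-np.array([0.61,p[0],p[1]]); d=d-np.outer(d@a,a); return np.linalg.norm(d,axis=1)-0.03
    s=least_squares(f,[y0,0.07,0,0],loss='soft_l1',f_scale=0.0015)
    print(nm,len(Q),'axis y,z at x=.61',s.x[:2].round(4),'dy/dx',s.x[2].round(4),'dz/dx',s.x[3].round(4),'x range',np.percentile(Q[:,0],[0.5,2,98,99.5]).round(4),'med',np.median(abs(s.fun)).round(4)); return s.x
E
python3 - <<'E'
from h import *
st(); e=np.load('pics/ext_top.npz')
for f in ('top0','t3'):
    p=np.load(f'pics/{f}.npz'); P=cloud(p['d'],e['K'],e['M'])
    P=P.copy(); P[(P[...,1]>0.08)&(P[...,1]<.2)]=9  # uphill half only
    pipefit(P,0.077)
E
```

```text
t 8.95 pos [0.6236 0.1417 0.0323] rot [179.76   3.56  86.7 ] F [1.2 3.5 4.1] q [-35.8  27.7  23.7  96.1  -8.5  59.4 -13.3] w 0.0395
 509 axis y,z at x=.61 [0.079  0.0574] dy/dx -0.0654 dz/dx -0.0051 x range [0.5528 0.5534 0.6798 0.6816] med 0.001
 573 axis y,z at x=.61 [0.074  0.0576] dy/dx -0.0563 dz/dx 0.0029 x range [0.5525 0.5534 0.6795 0.6814] med 0.0011
```

View pics/t3c.png

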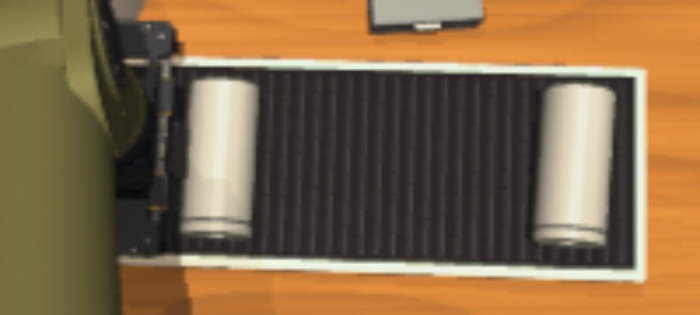

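>>> servo_tool(commands=[0,0,1,0,0,0,0,0,0.5,0,0,0,0,0,0,0,0,0])

```text
time_s: 9.25
tool_pos: [0.6235, 0.1415, 0.0305]
tool_rot: [179.8, 3.6, 86.7]
force: [0.8, 3.4, 3.8]
grip_width: 0.0395
```

>>> servo_tool(commands=[0,0,0,0,0,0,0,0,0,0,0,0,0,0,0,0,0,0,0,0,0,0,0,0,0,0,0,0,0,0], jaw=60)

```text
time_s: 9.75
tool_pos: [0.6232, 0.1409, 0.0302]
tool_rot: [179.8, 3.6, 86.7]
force: [0.1, -0.1, -0.2]
grip_width: 0.0592
```

>>> servo_tool(commands=[0,0,-15,0,0,0,0,0,-15,0,0,0,0,0,-20,0,0,0,0,0,-30,0,0,0,0,0,-30,0,0,0,0,0,-20,0,0,0])

```text
time_s: 10.35
tool_pos: [0.6248, 0.1499, 0.1648]
tool_rot: [179.5, 3.5, 86.7]
force: [0.2, 0.5, 0.4]
grip_width: 0.0597
```

```bash
python3 - <<'E'
from h import *
st(); K,M=extr('wrist'); p,d=snap('wrist','w4'); np.savez('pics/ext_w4.npz',K=K,M=M); P=cloud(d,K,M)
t=chockT((0.4427,0.3087),-100.4); T=tool()
plan([t[0],t[1],0.15],Rt(79.6),8)
# chock top
m=(P[...,0]>.58)&(P[...,0]<.67)&(P[...,1]>.08)&(P[...,1]<.18); Q=P[m]; h=Q[:,2]-(Q[:,:2]@[-.0018,-.0607]+.0329)
tp=Q[(h>.03)&(h<.045)]; print(len(tp), cv2.minAreaRect((tp[:,:2]*1000).astype(np.float32)), np.median(h[(h>.03)&(h<.045)]))
E
```

```text
t 10.35 pos [0.6248 0.1499 0.1648] rot [179.52   3.46  86.68] F [0.2 0.5 0.4] q [-37.7  20.8  25.3  89.   -5.5  72.8 -15.5] w 0.0597
total [ 166.8 -190.3    5.9] [0.93 3.29 7.1 ] | row x8: [19.52, -24.89, 1.42] [0.12, 0.41, 0.89]
1962 ((627.0227661132812, 137.3677215576172), (64.37557983398438, 90.16706085205078), 85.90959167480469) 0.03873759621133319
```

View pics/w4.png

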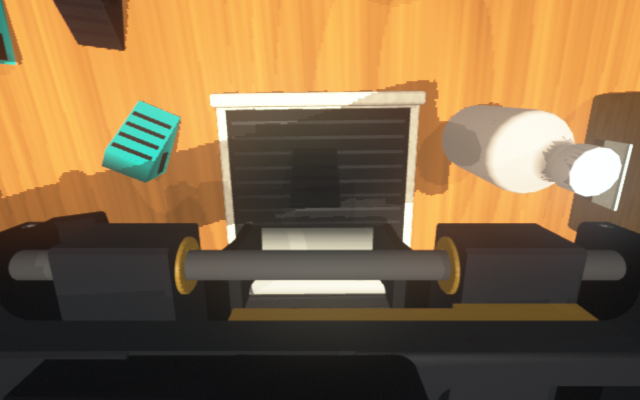

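>>> servo_tool(commands=[19.5,-25,1.4,0.1,0.4,0.9,19.5,-25,1.4,0.1,0.4,0.9,19.5,-25,1.4,0.1,0.4,0.9,19.5,-25,1.4,0.1,0.4,0.9,19.5,-25,1.4,0.1,0.4,0.9,19.5,-25,1.4,0.1,0.4,0.9,19.5,-25,1.4,0.1,0.4,0.9,19.5,-25,1.4,0.1,0.4,0.9,0,0,0,0,0,0,0,0,0,0,0,0])

```text
time_s: 11.4
tool_pos: [0.4423, 0.3268, 0.1441]
tool_rot: [-179.7, 0.3, 79.6]
force: [0.8, -0.3, 1.0]
grip_width: 0.0596
```

```bash
python3 - <<'E'
from h import *
st(); K,M=extr('wrist'); p,d=snap('wrist','w5'); np.savez('pics/ext_w5.npz',K=K,M=M); P=cloud(d,K,M)
chockfit(P,p,(0.4427,0.3087))
m=(P[...,2]>.075)&(P[...,2]<.1)&(P[...,1]>.36)&(P[...,0]<.5); print('mug',np.percentile(P[m],[1,50,99],axis=0).round(3))
t=chockT((0.4427,0.3087),-100.4); 
plan([t[0],t[1],0.006],Rt(79.6),8)
snap('top','t5'); s,_=snap('side','s5');
t=cv2.imread('pics/t5.png'); cv2.imwrite('pics/t5c.png',cv2.resize(t[140:300,140:470],None,fx=2.4,fy=2.4))
E
```

```text
t 11.4 pos [0.4423 0.3268 0.1441] rot [-179.72    0.33   79.59] F [ 0.8 -0.3  1. ] q [-55.9   9.7  18.4 103.6  -3.3  67.7 -46.8] w 0.0596
n 2414 1094 rect [array([442.2, 310.1]), array([56.3, 39.5]), np.float64(79.7)] top [array([445.3, 326.6]), array([22.5, 39.3]), np.float64(79.6)] topz 0.039 toe yaw(mean) -100.6 slope yaw -102.2 slope 8.7
mug [[0.32  0.376 0.075]
 [0.349 0.424 0.089]
 [0.4   0.474 0.092]]
total [  2.9   3.4 138. ] [-0.26  0.35 -0.13] | row x8: [0.32, 0.39, 17.25] [-0.03, 0.04, -0.02]
```

View pics/w5.png

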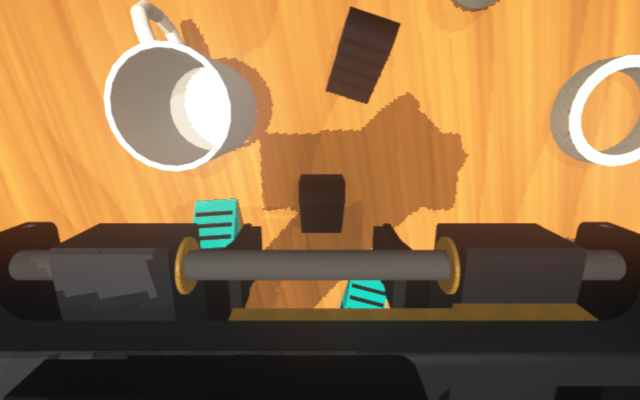

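View pics/t5c.png

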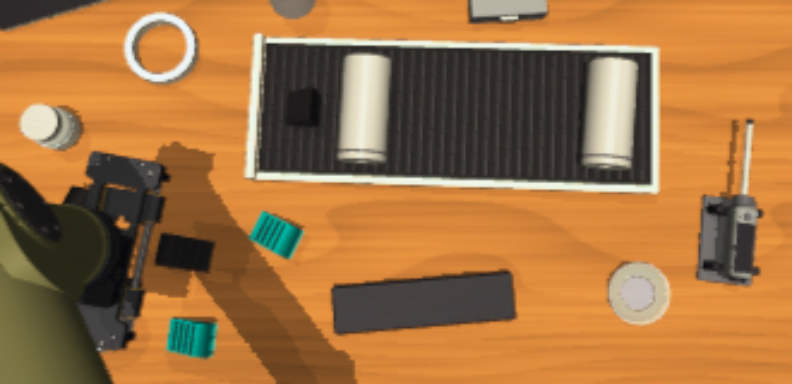

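```bash
cat >> h.py <<'E'
def chockmat(P,yl,yh,nm='',xs=(.57,.68)):
    h=P[...,2]-(P[...,0]*-.0018+P[...,1]*-.0607+.0329)
    m=(P[...,0]>xs[0])&(P[...,0]<xs[1])&(P[...,1]>yl)&(P[...,1]<yh)&(h>.012)&(h<.05); Q=P[m]; hh=h[m]
    tp=Q[hh>.035]
    r=cv2.minAreaRect((Q[:,:2]*1000).astype(np.float32)) if len(Q)>5 else None
    rt=cv2.minAreaRect((tp[:,:2]*1000).astype(np.float32)) if len(tp)>5 else None
    print(nm,'chock n',len(Q),'rect',r,'top',rt,'toph',np.median(hh[hh>.035]).round(4),'y max',Q[:,1].max().round(4))
E
python3 - <<'E'
from h import *
for n,f in (('top','t5'),('side','s5')):
    e=np.load(f'pics/ext_{n}.npz');p=np.load(f'pics/{f}.npz'); P=cloud(p['d'],e['K'],e['M'])
    pipefit(P[:, :],0.077,nm=n); chockmat(P,0.115,0.2,n); pipefit(P,-0.225,nm=n)
t=chockT((0.4425,0.3094),-100.0,back=0.015,z=0.0225);print(t); plan(t,Rt(80),8)
E
```

```text
top 889 axis y,z at x=.61 [0.0771 0.0571] dy/dx -0.057 dz/dx 0.0013 x range [0.553  0.5539 0.6805 0.6835] med 0.001
top chock n 139 rect ((623.6998291015625, 157.34820556640625), (40.489994049072266, 40.61436462402344), 88.0166244506836) top ((623.5282592773438, 150.56283569335938), (25.023378372192383, 40.694488525390625), 89.07411193847656) toph 0.0418 y max 0.1779
top 947 axis y,z at x=.61 [-0.2268  0.0758] dy/dx -0.1028 dz/dx 0.0045 x range [0.5412 0.5432 0.6699 0.6727] med 0.001
side 511 axis y,z at x=.61 [0.0808 0.0567] dy/dx -0.0546 dz/dx -0.0138 x range [0.5813 0.5839 0.6837 0.6854] med 0.0021
side chock n 134 rect ((620.174072265625, 144.10621643066406), (83.87086486816406, 38.50061798095703), 60.407039642333984) top ((622.5557250976562, 141.05433654785156), (65.71810913085938, 39.86880111694336), 73.86589050292969) toph 0.0417 y max 0.1817
side 76 axis y,z at x=.61 [-0.2162  0.0776] dy/dx -0.2274 dz/dx -0.075 x range [0.6301 0.633  0.6754 0.6783] med 0.0019
[np.float64(0.44510472266500395), np.float64(0.3241721162951831), 0.0225]
total [1.000e-01 2.300e+00 1.212e+02] [-0.28  0.37 -0.64] | row x8: [-0.03, 0.26, 15.15] [-0.04, 0.05, -0.08]
```

```bash
python3 - <<'E'
from h import *
e=np.load('pics/ext_w4.npz');p=np.load('pics/w4.npz'); P=cloud(p['d'],e['K'],e['M'])
chockmat(P,0.115,0.2,'w4')
print([P[v,315].round(4).tolist() for v in range(120,250,6)])
e=np.load('pics/ext_top.npz');p=np.load('pics/t5.npz'); P=cloud(p['d'],e['K'],e['M'])
print([P[185,u].round(4).tolist() for u in range(246,300,2)])
E
```

```text
w4 chock n 1872 rect ((624.0093383789062, 165.5892791748047), (27.797914505004883, 40.003543853759766), 86.60326385498047) top ((623.5849609375, 158.44398498535156), (13.329877853393555, 39.97877502441406), 86.36907958984375) toph 0.0426 y max 0.1802
[[0.6271, 0.2039, 0.0197], [0.6268, 0.1985, 0.0199], [0.6265, 0.193, 0.0201], [0.6261, 0.1875, 0.02], [0.6258, 0.182, 0.0209], [0.6256, 0.1789, 0.0355], [0.6253, 0.1749, 0.0428], [0.625, 0.1707, 0.0483], [0.6248, 0.1668, 0.0544], [0.6245, 0.1628, 0.0591], [0.6243, 0.1588, 0.0636], [0.624, 0.1549, 0.0684], [0.6238, 0.1517, 0.0744], [0.6236, 0.1479, 0.0784], [0.6234, 0.1445, 0.0831], [0.622, 0.1176, 0.0249], [0.6216, 0.1113, 0.0253], [0.6212, 0.1043, 0.0239], [0.6214, 0.1098, 0.0511], [0.6213, 0.1094, 0.0632], [0.6212, 0.1066, 0.0696], [0.6209, 0.1033, 0.0744]]
[[0.6256, 0.2191, 0.0285], [0.6272, 0.2145, 0.0192], [0.6274, 0.2085, 0.0179], [0.6264, 0.2013, 0.0234], [0.6265, 0.1953, 0.0224], [0.6265, 0.1891, 0.0225], [0.6271, 0.1834, 0.0189], [0.6229, 0.1739, 0.0425], [0.6216, 0.1669, 0.0492], [0.6199, 0.1596, 0.0589], [0.6176, 0.152, 0.0715], [0.6163, 0.1452, 0.0787], [0.6175, 0.1401, 0.0719], [0.6225, 0.1371, 0.0436], [0.6261, 0.1331, 0.023], [0.4299, 0.023, 1.1298], [0.6257, 0.1205, 0.025], [0.6259, 0.1144, 0.0234], [0.6186, 0.1051, 0.0643], [0.617, 0.0984, 0.0736], [0.6155, 0.092, 0.0816], [0.6141, 0.0856, 0.0896], [0.6135, 0.0796, 0.0922], [0.6144, 0.074, 0.087], [0.6147, 0.0682, 0.0856], [0.616, 0.0627, 0.0778], [0.6157, 0.0567, 0.0795]]
```

```bash
python3 - <<'E'
from h import *
# w3 extr: reconstruct from logged pose
T=np.eye(4);T[:3,:3]=Ro.from_euler('xyz',[179.76,3.58,86.68],degrees=True).as_matrix();T[:3,3]=[0.6237,0.1432,0.0311]
c=camera_info('wrist');K=np.array(c['camera_matrix']);M=T@np.array(c['T_tool_cam'])
p=np.load('pics/w3.npz'); P=cloud(p['d'],K,M)
print([P[v,318].round(3).tolist() for v in range(180,300,6)])
s=cv2.imread('pics/side0.png')
s=np.load('pics/s2.npz')['p'][:,:,::-1]; cv2.imwrite('pics/s2d.png',cv2.resize(s[170:240,250:340],None,fx=7,fy=7,interpolation=cv2.INTER_CUBIC))
s=np.load('pics/s5.npz')['p'][:,:,::-1]; cv2.imwrite('pics/s5d.png',cv2.resize(s[170:260,240:340],None,fx=6,fy=6,interpolation=cv2.INTER_CUBIC))
E
```

```text
[[0.626, 0.177, 0.02], [0.626, 0.173, 0.021], [0.625, 0.17, 0.021], [0.625, 0.167, 0.021], [0.625, 0.164, 0.023], [0.625, 0.17, 0.05], [0.625, 0.169, 0.053], [0.625, 0.167, 0.055], [0.625, 0.165, 0.058], [0.625, 0.162, 0.059], [0.625, 0.161, 0.062], [0.624, 0.158, 0.063], [0.625, 0.183, 0.113], [0.625, 0.182, 0.115], [0.625, 0.18, 0.115], [0.625, 0.179, 0.116], [0.625, 0.176, 0.114], [0.623, 0.143, 0.066], [0.623, 0.14, 0.066], [0.623, 0.137, 0.066]]
```

View pics/s5d.png

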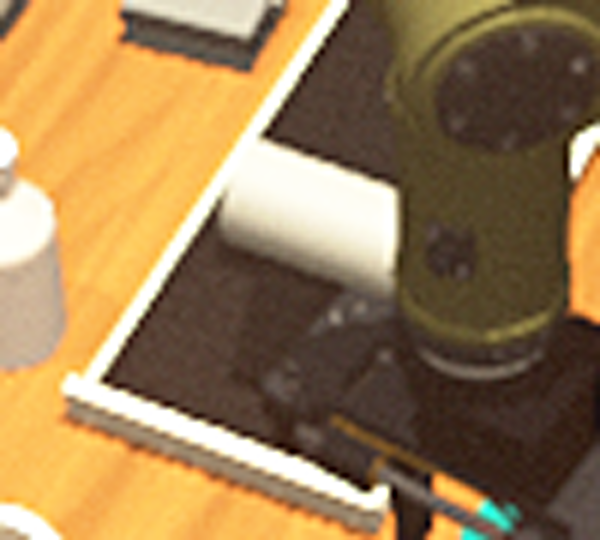

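View pics/s2d.png

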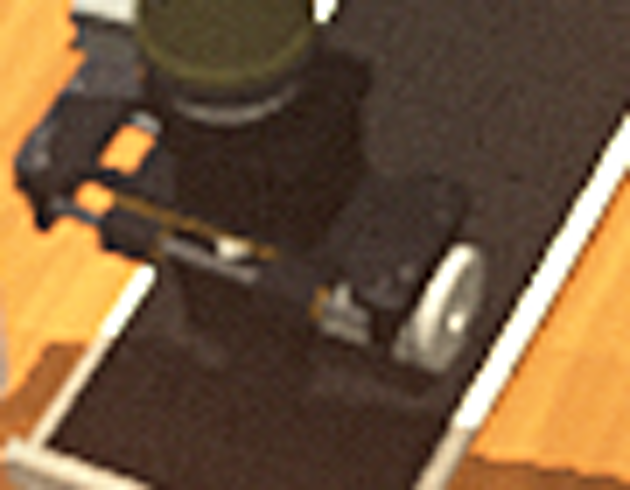

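The first chock now stands tipped on its back end near the lower pipe: it peaks about 60 mm above the mat at y≈0.145, so it turned in the grip. I'll set it aside later. For now I'll grasp chock A nearer its centre of mass with more force, and check it once lifted.

```bash
python3 - <<'E'
from h import *
t=chockT((0.4425,0.3094),-100.2,back=0.010,z=0.010);print(t); plan(t,Rt(79.8),8)
E
```

```text
[np.float64(0.44427084740319583), np.float64(0.3192419560796924), 0.01]
total [ -4.8   2.5 133.7] [-0.28  0.37 -0.44] | row x8: [-0.65, 0.27, 16.71] [-0.04, 0.05, -0.06]
```

>>> servo_tool(commands=[-0.6,0.3,16.7,0,0.05,0,-0.6,0.3,16.7,0,0.05,0,-0.6,0.3,16.7,0,0.05,0,-0.6,0.3,16.7,0,0.05,0,-0.6,0.3,16.7,0,0.05,0,-0.6,0.3,16.7,0,0.05,0,-0.6,0.3,16.7,0,0.05,0,-0.6,0.3,16.7,0,0.05,0,0,0,0,0,0,0,0,0,0,0,0,0])

```text
time_s: 12.55
tool_pos: [0.4437, 0.32, 0.0098]
tool_rot: [-179.7, 0.0, 79.4]
force: [-0.3, -0.6, -0.1]
grip_width: 0.0601
```

>>> servo_tool(commands=[0,0,0,0,0,0,0,0,0,0,0,0,0,0,0,0,0,0,0,0,0,0,0,0,0,0,0,0,0,0,0,0,0,0,0,0], jaw=20, newtons=50)

```text
time_s: 13.15
tool_pos: [0.4436, 0.3212, 0.0103]
tool_rot: [-179.7, -0.1, 79.5]
force: [-0.6, -0.6, 4.6]
grip_width: 0.04
```

>>> servo_tool(commands=[0,0,-3,0,0,0,0,0,-6,0,0,0,0,0,-10,0,0,0,0,0,-12,0,0,0,0,0,-12,0,0,0,0,0,-10,0,0,0,0,0,-6,0,0,0,0,0,-3,0,0,0])

```text
time_s: 13.95
tool_pos: [0.4436, 0.3211, 0.0726]
tool_rot: [-179.7, -0.1, 79.5]
force: [0.1, 0.7, -1.5]
grip_width: 0.0398
```

```bash
python3 - <<'E'
from h import *
st(); K,M=extr('wrist'); p,d=snap('wrist','w6'); P=cloud(d,K,M); T=tool()
print([(v,P[v,318].round(3).tolist()) for v in range(180,260,6)])
s,_=snap('side','s6'); cv2.imwrite('pics/s6c.png',cv2.resize(s[170:340,220:420][:,:,::-1],None,fx=4,fy=3.5))
E
```

```text
t 13.95 pos [0.4436 0.3211 0.0726] rot [-1.797e+02 -8.000e-02  7.948e+01] F [ 0.1  0.7 -1.5] q [-54.8  13.5  18.3 108.2  -5.2  59.2 -44.8] w 0.0398
[(180, [0.447, 0.341, -0.001]), (186, [0.446, 0.337, -0.001]), (192, [0.446, 0.332, -0.001]), (198, [0.445, 0.328, -0.0]), (204, [0.444, 0.323, -0.002]), (210, [0.447, 0.337, 0.063]), (216, [0.447, 0.337, 0.073]), (222, [0.447, 0.337, 0.083]), (228, [0.447, 0.337, 0.091]), (234, [0.447, 0.337, 0.099]), (240, [0.446, 0.335, 0.101]), (246, [0.446, 0.333, 0.103]), (252, [0.45, 0.354, 0.156]), (258, [0.45, 0.353, 0.158])]
```

View pics/s6c.png

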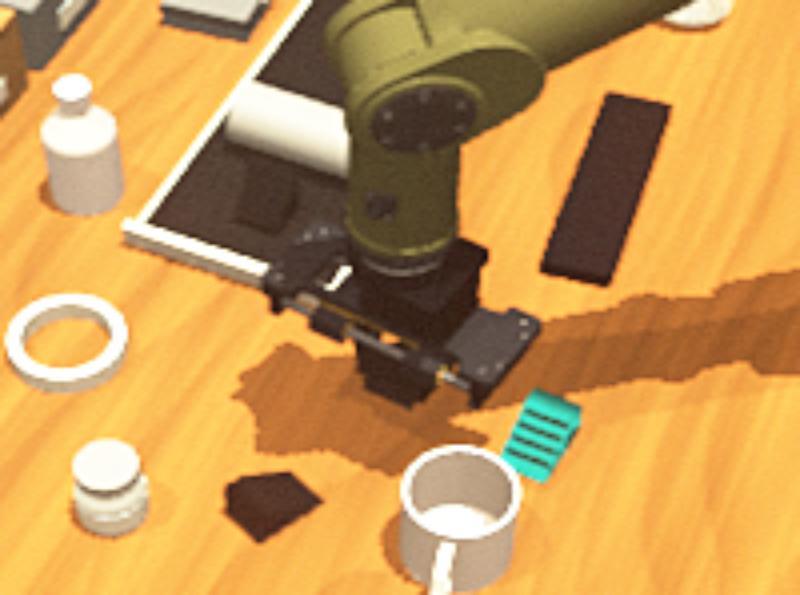

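View pics/w6.png

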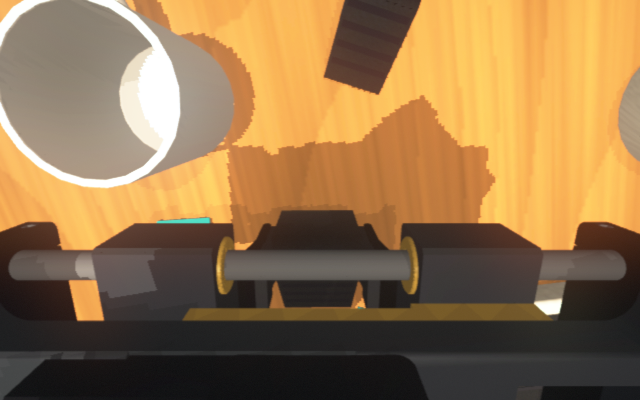

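```bash
python3 - <<'E'
from h import *
t,R=place(*PM['p1'],gap=0.015,zt=0.1,back=.0135); print(t); T=tool()
plan([T[0,3],T[1,3],.17],R,5)
T2=T.copy();T2[:3,:3]=R;T2[2,3]=.17; plan(t,R,18,T2)
E
```

```text
[ 0.61448897 -0.14823473  0.14092178]
total [  0.1  -0.6 -98.1] [-0.73 -3.54 -4.7 ] | row x5: [-0.47, -0.01, -19.61] [-0.15, -0.71, -0.94]
total [-446.8  217.5   57.4] [0. 0. 0.] | row x18: [-24.82, 12.08, 3.19] [0.0, 0.0, 0.0]
```

>>> servo_tool(commands=[-0.5,0,-10,-0.15,-0.7,-0.9,-0.5,0,-20,-0.15,-0.7,-0.9,-0.5,0,-25,-0.15,-0.7,-0.9,-0.5,0,-25,-0.15,-0.7,-0.9,-0.5,0,-12,-0.15,-0.7,-0.9,0,0,-6,0,0,0])

```text
time_s: 14.65
tool_pos: [0.4436, 0.3219, 0.1711]
tool_rot: [179.7, 3.4, 84.1]
force: [0.8, 0.1, -1.4]
grip_width: 0.0398
```

>>> servo_tool(commands=[-6,3,0,0,0,0,-12,6,0,0,0,0,-18,9,0,0,0,0,-24,12,0,0,0,0,-30,15,0,0,0,0,-36,18,0,0,0,0,-36,18,0,0,0,0,-36,18,0,0,0,0,-36,18,0,0,0,0,-36,18,0,0,0,0])

```text
time_s: 15.65
tool_pos: [0.5487, 0.0352, 0.1857]
tool_rot: [179.8, 3.5, 83.9]
force: [0.7, 0.1, -1.7]
grip_width: 0.0396
```

>>> servo_tool(commands=[-36,18,4,0,0,0,-36,18,4,0,0,0,-30,14,6,0,0,0,-28,13,6,0,0,0,-20,11,4,0,0,0,-14,6,4,0,0,0,-8,3,2,0,0,0,-4,2,1,0,0,0,0,0,0,0,0,0,0,0,0,0,0,0])

```text
time_s: 16.65
tool_pos: [0.6152, -0.1458, 0.1667]
tool_rot: [179.7, 3.4, 84.0]
force: [0.6, 0.2, -0.5]
grip_width: 0.0395
```

```bash
python3 - <<'E'
from h import *
st(); K,M=extr('wrist'); p,d=snap('wrist','w7'); P=cloud(d,K,M); T=tool()
print([(v,P[v,318].round(3).tolist()) for v in range(192,260,6)])
t,R=place(*PM['p1'],gap=0.015,zt=0.014,back=.0135); print(t);plan(t,R,6)
E
```

```text
t 16.65 pos [ 0.6152 -0.1458  0.1667] rot [179.75   3.44  84.04] F [ 0.6  0.2 -0.5] q [-20.9  20.1  37.3  92.   -9.1  71.3  11.5] w 0.0395
[(192, [0.616, -0.155, 0.041]), (198, [0.615, -0.161, 0.041]), (204, [0.614, -0.166, 0.042]), (210, [0.617, -0.13, 0.155]), (216, [0.617, -0.129, 0.166]), (222, [0.617, -0.129, 0.176]), (228, [0.617, -0.128, 0.184]), (234, [0.617, -0.128, 0.192]), (240, [0.617, -0.129, 0.196]), (246, [0.617, -0.132, 0.195]), (252, [0.619, -0.107, 0.247]), (258, [0.619, -0.108, 0.25])]
[ 0.61436021 -0.1534881   0.05508248]
total [ -1.3  -0.7 112. ] [-0.01 -0.05 -0.12] | row x6: [-0.21, -0.12, 18.66] [-0.0, -0.01, -0.02]
```

>>> servo_tool(commands=[-0.2,-0.1,10,0,0,0,-0.2,-0.1,20,0,0,0,-0.2,-0.1,25,0,0,0,-0.2,-0.1,25,0,0,0,-0.2,-0.1,18,0,0,0,-0.2,-0.1,10,0,0,0,0,0,4,0,0,0,0,0,0,0,0,0,0,0,0,0,0,0])

```text
time_s: 17.6
tool_pos: [0.6152, -0.1547, 0.056]
tool_rot: [179.6, 3.5, 84.0]
force: [-0.4, -1.5, -1.2]
grip_width: 0.0395
```

>>> servo_tool(commands=[0,0,1.5,0,0,0,0,0,0,0,0,0])

```text
time_s: 17.8
tool_pos: [0.6149, -0.1548, 0.0541]
tool_rot: [179.7, 3.5, 84.0]
force: [-0.5, -0.1, -1.2]
grip_width: 0.0399
```

```bash
python3 - <<'E'
from h import *
st(); K,M=extr('wrist'); p,d=snap('wrist','w8'); P=cloud(d,K,M); T=tool()
print([(v,P[v,318].round(3).tolist()) for v in range(150,260,6)])
t,R=place(*PM['p1'],gap=0.0,zt=0.010,back=.0135); print(t);plan(t,R,6)
E
```

```text
t 17.8 pos [ 0.6149 -0.1548  0.0541] rot [179.67   3.47  83.98] F [-0.5 -0.1 -1.2] q [-18.2  26.5  35.2  97.9 -13.4  59.7  14.7] w 0.0399
[(150, [0.62, -0.106, 0.04]), (156, [0.62, -0.109, 0.039]), (162, [0.62, -0.113, 0.039]), (168, [0.619, -0.116, 0.039]), (174, [0.619, -0.119, 0.039]), (180, [0.619, -0.123, 0.04]), (186, [0.618, -0.126, 0.04]), (192, [0.618, -0.13, 0.039]), (198, [0.617, -0.133, 0.04]), (204, [0.617, -0.137, 0.04]), (210, [0.617, -0.139, 0.043]), (216, [0.617, -0.138, 0.055]), (222, [0.617, -0.138, 0.062]), (228, [0.617, -0.137, 0.072]), (234, [0.617, -0.137, 0.079]), (240, [0.616, -0.138, 0.082]), (246, [0.616, -0.141, 0.083]), (252, [0.618, -0.116, 0.135]), (258, [0.618, -0.117, 0.137])]
[ 0.61283693 -0.1686275   0.05200381]
total [-13.9  -0.5   2.9] [ 0.04 -0.02 -0.2 ] | row x6: [-2.32, -0.08, 0.48] [0.01, -0.0, -0.03]
```

>>> servo_tool(commands=[0,0,1,0,0,0,0,0,0,0,0,0,0,0,0,0,0,0])

```text
time_s: 18.15
tool_pos: [0.6144, -0.1548, 0.0525]
tool_rot: [179.7, 3.5, 84.0]
force: [-0.3, 0.5, -1.0]
grip_width: 0.0397
```

>>> servo_tool(commands=[0,0,0.7,0,0,0,0,0,0,0,0,0,0,0,0,0,0,0])

```text
time_s: 18.45
tool_pos: [0.6146, -0.1548, 0.0522]
tool_rot: [179.7, 3.5, 84.0]
force: [-1.2, 0.4, 2.1]
grip_width: 0.0394
```

>>> servo_tool(commands=[0,0,0.7,0,0,0,0,0,0,0,0,0,0,0,0,0,0,0])

```text
time_s: 18.75
tool_pos: [0.6146, -0.1549, 0.0522]
tool_rot: [179.7, 3.5, 84.0]
force: [-3.1, 1.3, 7.1]
grip_width: 0.0394
```

>>> servo_tool(commands=[0,0,-1.3,0,0,0,-2,0,0,0,0,0,-2,0,0,0,0,0,-2,0,0,0,0,0,-2,0,0,0,0,0,-2,0,0,0,0,0,0,0,0,0,0,0,0,0,0,0,0,0])

```text
time_s: 19.55
tool_pos: [0.6133, -0.165, 0.0529]
tool_rot: [179.7, 3.5, 84.0]
force: [0.0, -1.0, -1.1]
grip_width: 0.0396
```

>>> servo_tool(commands=[-1,0,0,0,0,0,-1,0,0,0,0,0,0,0,0,0,0,0])

```text
time_s: 19.85
tool_pos: [0.6132, -0.167, 0.0532]
tool_rot: [179.7, 3.5, 84.0]
force: [0.3, 0.0, -1.9]
grip_width: 0.0395
```

```bash
python3 - <<'E'
from h import *
st(); K,M=extr('wrist'); p,d=snap('wrist','w9'); P=cloud(d,K,M); T=tool()
print([(v,P[v,318].round(3).tolist()) for v in range(204,252,6)])
p,d=snap('top','t9');e=np.load('pics/ext_top.npz');P=cloud(d,e['K'],e['M']);P=P.copy();P[(P[...,1]>-.22)&(P[...,1]<0)]=9;pipefit(P,-.225)
E
```

```text
t 19.85 pos [ 0.6132 -0.167   0.0532] rot [179.72   3.49  83.97] F [ 0.3  0.  -1.9] q [-17.1  26.8  35.3  97.8 -13.6  59.7  15.9] w 0.0395
[(204, [0.615, -0.148, 0.041]), (210, [0.615, -0.151, 0.041]), (216, [0.615, -0.15, 0.053]), (222, [0.615, -0.15, 0.061]), (228, [0.615, -0.15, 0.07]), (234, [0.615, -0.149, 0.078]), (240, [0.615, -0.15, 0.082]), (246, [0.615, -0.153, 0.082])]
 26 axis y,z at x=.61 [-0.2286  0.0787] dy/dx -0.1682 dz/dx 0.0053 x range [0.54   0.5402 0.569  0.5703] med 0.0007
```

>>> servo_tool(commands=[-1,0,0,0,0,0,0,0,0,0,0,0,0,0,0,0,0,0])

```text
time_s: 20.25
tool_pos: [0.6131, -0.1677, 0.0532]
tool_rot: [179.7, 3.5, 84.0]
force: [-0.3, -0.1, -1.3]
grip_width: 0.0394
```

>>> servo_tool(commands=[-1,0,0,0,0,0,0,0,0,0,0,0,0,0,0,0,0,0])

```text
time_s: 20.55
tool_pos: [0.613, -0.1688, 0.0533]
tool_rot: [179.7, 3.5, 84.0]
force: [-0.5, 0.2, -1.0]
grip_width: 0.0397
```

>>> servo_tool(commands=[-1,0,0,0,0,0,0,0,0,0,0,0,0,0,0,0,0,0])

```text
time_s: 20.85
tool_pos: [0.6129, -0.1699, 0.0534]
tool_rot: [179.7, 3.5, 84.0]
force: [-0.4, -1.2, -1.7]
grip_width: 0.0395
```

>>> servo_tool(commands=[-1,0,0,0,0,0,-1,0,0,0,0,0,0,0,0.6,0,0,0,0,0,0,0,0,0,0,0,0,0,0,0])

```text
time_s: 21.35
tool_pos: [0.6127, -0.1721, 0.0532]
tool_rot: [179.7, 3.5, 84.0]
force: [-0.4, 0.3, 2.5]
grip_width: 0.0399
```

```bash
python3 - <<'E'
from h import *
st(); K,M=extr('wrist'); p,d=snap('wrist','w10'); P=cloud(d,K,M); T=tool()
print([(v,P[v,318].round(3).tolist()) for v in range(204,252,6)])
p,d=snap('side','s10');cv2.imwrite('pics/s10c.png',cv2.resize(p[120:200,290:380][:,:,::-1],None,fx=7,fy=7))
e=np.load('pics/ext_side.npz');P=cloud(d,e['K'],e['M']);pipefit(P,-.225)
p=np.load('pics/side0.npz');P=cloud(p['d'],e['K'],e['M']);pipefit(P,-.225)
E
```

```text
t 21.35 pos [ 0.6127 -0.1721  0.0532] rot [179.71   3.5   83.97] F [-0.4  0.3  2.5] q [-16.6  26.9  35.4  97.7 -13.7  59.7  16.5] w 0.0399
[(204, [0.615, -0.153, 0.041]), (210, [0.615, -0.156, 0.042]), (216, [0.615, -0.155, 0.054]), (222, [0.615, -0.155, 0.063]), (228, [0.615, -0.155, 0.07]), (234, [0.615, -0.154, 0.078]), (240, [0.614, -0.156, 0.082]), (246, [0.614, -0.159, 0.081])]
 63 axis y,z at x=.61 [-0.1931  0.0543] dy/dx 0.282 dz/dx 0.1482 x range [0.5414 0.5428 0.6435 0.6448] med 0.0035
 566 axis y,z at x=.61 [-0.2235  0.0745] dy/dx -0.1001 dz/dx 0.0129 x range [0.5432 0.5448 0.6721 0.675 ] med 0.0027
```

View pics/s10c.png

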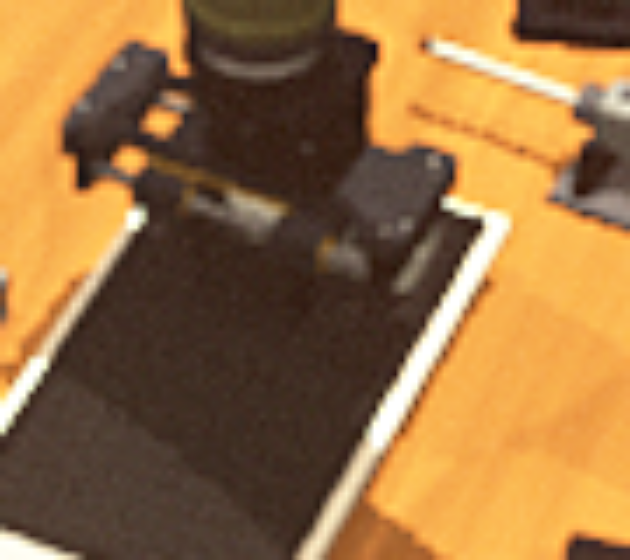

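>>> servo_tool(commands=[0,0,0.3,0,0,0,0,0,0,0,0,0,0,0,0,0,0,0,0,0,0,0,0,0,0,0,0,0,0,0,0,0,0,0,0,0], jaw=56)

```text
time_s: 22.05
tool_pos: [0.6127, -0.1717, 0.0525]
tool_rot: [179.7, 3.5, 84.0]
force: [-1.0, -0.8, -0.4]
grip_width: 0.0563
```

>>> servo_tool(commands=[0,0,-10,0,0,0,0,0,-20,0,0,0,0,0,-30,0,0,0,0,0,-30,0,0,0,20,0,-20,0,0,0,30,0,-10,0,0,0,20,0,0,0,0,0])

```text
time_s: 22.75
tool_pos: [0.6219, -0.0929, 0.1711]
tool_rot: [179.5, 3.4, 84.0]
force: [0.2, 0.7, 0.3]
grip_width: 0.0561
```

```bash
python3 - <<'E'
from h import *
st(); p,d=snap('top','t11');e=np.load('pics/ext_top.npz');P=cloud(d,e['K'],e['M']);pipefit(P,-.225);
print([P[185,u].round(4).tolist() for u in range(360,386,2)])
cv2.imwrite('pics/t11c.png',cv2.resize(p[140:300,140:470][:,:,::-1],None,fx=2.4,fy=2.4))
K,M=extr('wrist'); p,d=snap('wrist','w11');np.savez('pics/ext_w11.npz',K=K,M=M)
E
```

```text
t 22.75 pos [ 0.6219 -0.0929  0.1711] rot [179.46   3.37  84.03] F [0.2 0.7 0.3] q [-25.1  19.2  36.3  92.1  -8.3  71.6   6.2] w 0.0561
 944 axis y,z at x=.61 [-0.2307  0.0759] dy/dx -0.1037 dz/dx 0.0027 x range [0.5407 0.543  0.6691 0.6722] med 0.001
[[0.5206, -0.0503, 0.614], [0.5208, -0.0534, 0.6128], [0.5209, -0.0564, 0.6123], [0.5208, -0.0592, 0.6128], [0.5211, -0.0624, 0.6109], [0.5213, -0.0656, 0.6095], [0.5216, -0.0688, 0.6078], [0.5221, -0.0723, 0.6049], [0.5224, -0.0755, 0.6032], [0.5236, -0.0798, 0.5964], [0.5241, -0.0835, 0.593], [0.5261, -0.0888, 0.5816], [0.6177, -0.2012, 0.06]]
```

View pics/t11c.png

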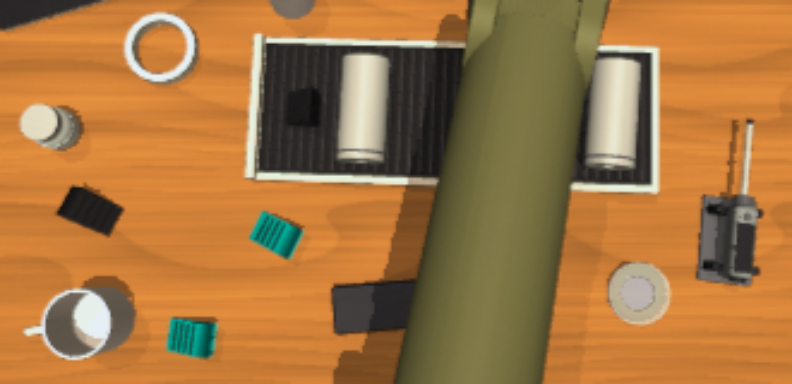

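View pics/w11.png

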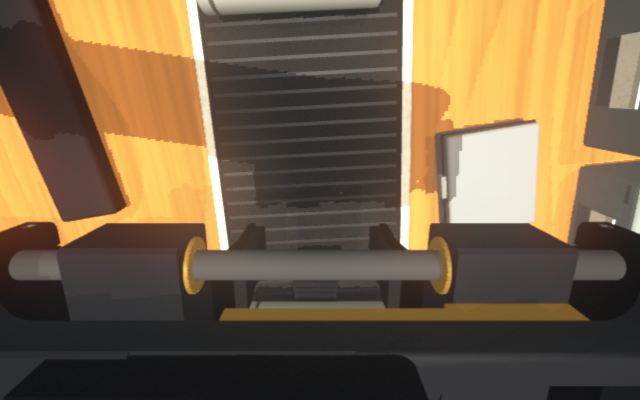

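```bash
python3 - <<'E'
from h import *
R=Rt(86.6,True); up=-R[:,2]; t=np.array([.6235,.151,.035]); plan(t+.09*up,R,10); plan(t,R,6,np.vstack([np.c_[R,t+.09*up],[0,0,0,1]]))
E
```

```text
total [247.8 -22.2  29.6] [ 0.08 -0.16 -2.26] | row x10: [24.83, -1.78, 2.93] [0.01, -0.02, -0.23]
total [ 0.  0. 90.] [0. 0. 0.] | row x6: [0.0, 0.0, 15.0] [0.0, 0.0, 0.0]
```

>>> servo_tool(commands=[25,-2,3,0,0,-0.2,25,-2,3,0,0,-0.2,25,-2,3,0,0,-0.2,25,-2,3,0,0,-0.2,25,-2,3,0,0,-0.2,25,-2,3,0,0,-0.2,25,-2,3,0,0,-0.2,25,-2,3,0,0,-0.2,25,-2,3,0,0,-0.2,23,-2,3,0,0,-0.4], jaw=65)

```text
time_s: 23.85
tool_pos: [0.6226, 0.1515, 0.1231]
tool_rot: [179.8, 3.5, 86.1]
force: [0.6, -0.8, 0.6]
grip_width: 0.0651
```

>>> servo_tool(commands=[0,0,0,0,0,0,0,0,0,0,0,0])

```text
time_s: 24.05
tool_pos: [0.6224, 0.151, 0.1229]
tool_rot: [179.9, 3.6, 86.2]
force: [-0.2, 0.4, -0.3]
grip_width: 0.0649
```

```bash
python3 - <<'E'
from h import *
st();K,M=extr('wrist'); p,d=snap('wrist','w12');P=cloud(d,K,M)
print([(v,P[v,318].round(3).tolist()) for v in range(140,280,8)])
R=Rt(86.6,True); up=-R[:,2]; t=np.array([.6235,.151,.035]); plan(t,R,6)
E
```

```text
t 24.05 pos [0.6224 0.151  0.1229] rot [179.87   3.56  86.21] F [-0.2  0.4 -0.3] q [-41.1  23.3  29.7  91.7  -8.4  68.9 -14.1] w 0.0649
[(140, [0.626, 0.192, 0.019]), (148, [0.626, 0.186, 0.02]), (156, [0.625, 0.179, 0.019]), (164, [0.625, 0.177, 0.04]), (172, [0.624, 0.172, 0.045]), (180, [0.624, 0.168, 0.053]), (188, [0.624, 0.163, 0.057]), (196, [0.624, 0.159, 0.063]), (204, [0.623, 0.155, 0.068]), (212, [0.623, 0.151, 0.075]), (220, [0.623, 0.148, 0.08]), (228, [0.622, 0.143, 0.083]), (236, [0.621, 0.11, 0.024]), (244, [0.62, 0.102, 0.024]), (252, [0.625, 0.189, 0.203]), (260, [0.625, 0.19, 0.208]), (268, [0.624, 0.187, 0.208]), (276, [0.624, 0.185, 0.208])]
total [ 6.6  0.5 88. ] [ 0.01  0.07 -0.48] | row x6: [1.1, 0.09, 14.66] [0.0, 0.01, -0.08]
```

View pics/w12.png

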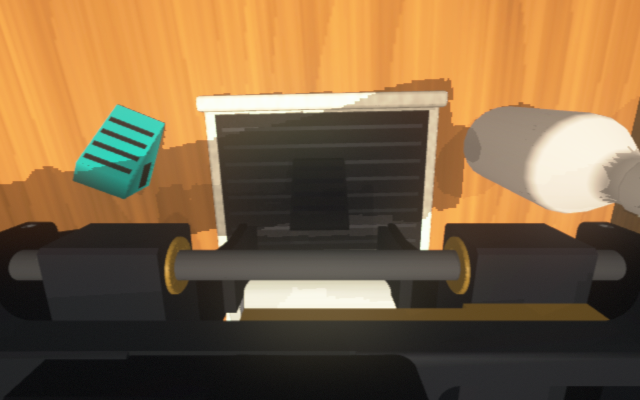

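Chock C stands toe up, from (290,158) to (348,230) in the picture. I'll grip it lightly above its centre of mass, so that when lifted it can swing nose-down onto its proper base.

```bash
python3 - <<'E'
from h import *
R=Rt(86.6,True); plan([.6237,.167,.027],R,7)
E
```

```text
total [23.1 -0.4 94.9] [ 0.01  0.07 -0.48] | row x7: [3.29, -0.04, 13.56] [0.0, 0.01, -0.07]
```

>>> servo_tool(commands=[3.3,0,13.5,0,0,0,3.3,0,13.5,0,0,0,3.3,0,13.5,0,0,0,3.3,0,13.5,0,0,0,3.3,0,13.5,0,0,0,3.3,0,13.5,0,0,0,3.3,0,13.5,0,0,-0.4,0,0,0,0,0,0])

```text
time_s: 24.9
tool_pos: [0.6219, 0.169, 0.0245]
tool_rot: [-179.9, 3.6, 86.7]
force: [-0.8, 0.3, 0.1]
grip_width: 0.0651
```

>>> servo_tool(commands=[0,0,0,0,0,0,0,0,0,0,0,0,0,0,0,0,0,0,0,0,0,0,0,0,0,0,0,0,0,0,0,0,0,0,0,0], jaw=30, newtons=5)

```text
time_s: 25.5
tool_pos: [0.6243, 0.1688, 0.028]
tool_rot: [179.8, 3.5, 86.6]
force: [0.6, 0.1, 1.7]
grip_width: 0.0399
```

>>> servo_tool(commands=[0,0,-5,0,0,0,0,0,-10,0,0,0,0,0,-10,0,0,0,0,0,-10,0,0,0,0,0,-10,0,0,0,0,0,-5,0,0,0,0,0,0,0,0,0,0,0,0,0,0,0])

```text
time_s: 26.3
tool_pos: [0.6236, 0.1719, 0.0771]
tool_rot: [179.9, 3.5, 86.6]
force: [-0.0, 0.7, -2.0]
grip_width: 0.04
```

```bash
python3 - <<'E'
from h import *
st();K,M=extr('wrist'); p,d=snap('wrist','w13');P=cloud(d,K,M)
print([(v,P[v,318].round(3).tolist()) for v in range(150,260,6)])
p,_=snap('side','s13');cv2.imwrite('pics/s13c.png',cv2.resize(p[150:270,230:350][:,:,::-1],None,fx=5,fy=5))
E
```

```text
t 26.3 pos [0.6236 0.1719 0.0771] rot [179.9    3.49  86.59] F [-0.   0.7 -2. ] q [-41.6  26.6  28.4  92.9  -9.9  64.7 -14.7] w 0.04
[(150, [0.627, 0.213, 0.018]), (156, [0.626, 0.209, 0.018]), (162, [0.626, 0.205, 0.019]), (168, [0.626, 0.201, 0.019]), (174, [0.626, 0.197, 0.02]), (180, [0.625, 0.192, 0.019]), (186, [0.625, 0.188, 0.02]), (192, [0.625, 0.184, 0.021]), (198, [0.625, 0.18, 0.022]), (204, [0.624, 0.175, 0.021]), (210, [0.624, 0.17, 0.02]), (216, [0.624, 0.167, 0.022]), (222, [0.624, 0.162, 0.022]), (228, [0.624, 0.181, 0.076]), (234, [0.624, 0.182, 0.086]), (240, [0.624, 0.18, 0.088]), (246, [0.624, 0.178, 0.092]), (252, [0.626, 0.211, 0.159]), (258, [0.626, 0.21, 0.161])]
```

View pics/s13c.png

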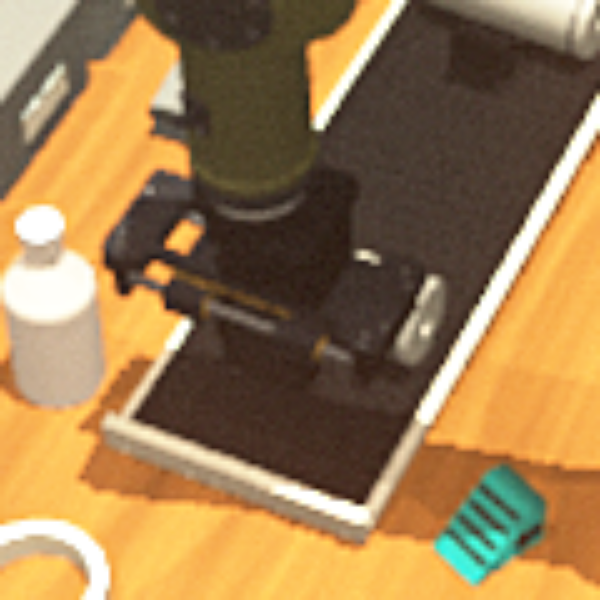

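```bash
python3 - <<'E'
from h import *
T=tool();R=Rt(86.6)
plan([.585,.31,.11],R,8); plan([.585,.31,.0085],R,8,np.vstack([np.c_[R,[.585,.31,.11]],[0,0,0,1]]))
E
```

```text
total [133.4 -46.5 -41.8] [ 0.06  3.52 -0.01] | row x8: [16.82, -5.81, -4.77] [0.01, 0.44, -0.0]
total [  0.   -0.  101.5] [0. 0. 0.] | row x8: [0.0, -0.0, 12.69] [0.0, 0.0, 0.0]
```

>>> servo_tool(commands=[8,-3,-5,0,0.4,0,16,-6,-5,0,0.4,0,22,-7,-5,0,0.5,0,22,-7,-5,0,0.5,0,22,-7,-5,0,0.5,0,20,-7,-5,0,0.4,0,16,-6,-5,0,0.4,0,8,-3,-5,0,0.4,0,0,0,0,0,0,0], newtons=20)

```text
time_s: 27.3
tool_pos: [0.5857, 0.3113, 0.1134]
tool_rot: [179.8, -0.1, 86.7]
force: [0.7, -0.0, -1.8]
grip_width: 0.0399
```

>>> servo_tool(commands=[0,0,8,0,0,0,0,0,15,0,0,0,0,0,20,0,0,0,0,0,20,0,0,0,0,0,15,0,0,0,0,0,10,0,0,0,0,0,5,0,0,0,0,0,3,0,0,0,0,0,0,0,0,0])

```text
time_s: 28.2
tool_pos: [0.5863, 0.3096, 0.0166]
tool_rot: [179.9, -0.0, 86.6]
force: [0.8, 0.6, -1.4]
grip_width: 0.0394
```

>>> servo_tool(commands=[0,0,5,0,0,0,0,0,3,0,0,0,0,0,0,0,0,0])

```text
time_s: 28.5
tool_pos: [0.5858, 0.3096, 0.0082]
tool_rot: [179.9, 0.0, 86.6]
force: [-1.1, 0.3, -1.5]
grip_width: 0.0399
```

>>> servo_tool(commands=[0,0,0,0,0,0,0,0,0,0,0,0,0,0,0,0,0,0,0,0,0,0,0,0], jaw=62)

```text
time_s: 28.9
tool_pos: [0.5863, 0.3097, 0.0088]
tool_rot: [179.9, -0.0, 86.6]
force: [0.2, 0.7, 0.2]
grip_width: 0.0598
```

>>> servo_tool(commands=[0,0,-10,0,0,0,0,0,-20,0,0,0,0,0,-30,0,0,0,0,0,-40,0,0,0,0,0,-40,0,0,0,0,0,-20,0,0,0])

```text
time_s: 29.5
tool_pos: [0.5876, 0.3101, 0.1739]
tool_rot: [179.6, -0.2, 86.6]
force: [0.9, 0.0, 0.8]
grip_width: 0.062
```

```bash
python3 - <<'E'
from h import *
st();K,M=extr('wrist'); p,d=snap('wrist','w14');P=cloud(d,K,M)
print([(v,P[v,318].round(3).tolist()) for v in range(150,250,8)])
chockfit(P,p,(.4968,.4302)); 
m=(P[...,2]>.06)&(P[...,2]<.08)&(P[...,1]>.4)&(P[...,0]>.52)&(P[...,0]<.66); print('jar',np.percentile(P[m],[1,50,99],axis=0).round(3))
t=chockT((.4968,.4305),-117.1,back=.010,z=.012); print(t); plan([t[0],t[1],.13],Rt(62.9),6)
E
```

```text
t 29.5 pos [0.5876 0.3101 0.1739] rot [179.58  -0.23  86.57] F [0.9 0.  0.8] q [-50.4  22.4  26.5  86.  -10.2  73.5 -26.3] w 0.062
[(150, [0.592, 0.342, -0.001]), (158, [0.591, 0.334, -0.001]), (166, [0.591, 0.325, -0.001]), (174, [0.59, 0.319, 0.014]), (182, [0.59, 0.313, 0.024]), (190, [0.589, 0.307, 0.031]), (198, [0.589, 0.3, 0.038]), (206, [0.588, 0.294, 0.045]), (214, [0.588, 0.288, 0.051]), (222, [0.588, 0.283, 0.058]), (230, [0.587, 0.253, -0.001]), (238, [0.586, 0.244, -0.002]), (246, [0.585, 0.235, 0.001])]
n 3287 1291 rect [array([496.8, 430.9]), array([56.1, 40.1]), np.float64(62.5)] top [array([504.2, 445.8]), array([22.8, 39.5]), np.float64(62.1)] topz 0.0389 toe yaw(mean) -108.6 slope yaw -93.6 slope 26.1
jar [[0.586 0.455 0.06 ]
 [0.601 0.457 0.07 ]
 [0.615 0.462 0.075]]
[np.float64(0.5013554490723352), np.float64(0.4394021280461113), 0.012]
total [122.9 -95.3  46.2] [ 0.5  -0.48 23.68] | row x6: [17.6, -19.27, 7.69] [0.08, -0.08, 3.95]
```

View pics/w14.png

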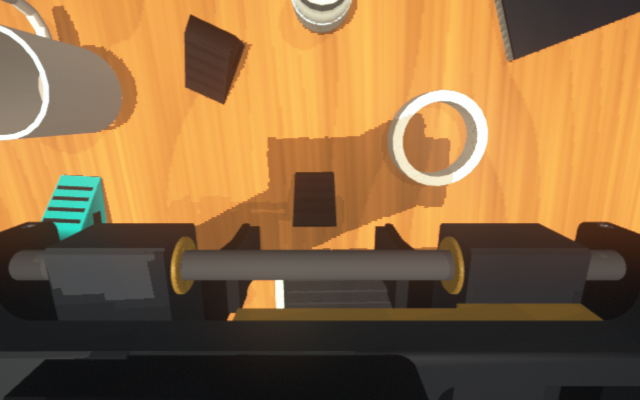

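```bash
python3 - <<'E'
from h import *
t=np.array(chockT((.4968,.4305),-117.3,back=.011,z=.014)); R=Rt(62.7); t+=.007*R[:,1]; print(t); 
t2=t.copy();t2[2]=.13; plan(t2,R,6); plan(t,R,6,np.vstack([np.c_[R,t2],[0,0,0,1]]))
E
```

```text
[0.50806547 0.43706424 0.014     ]
total [120.9 -88.5  46.2] [ 0.5  -0.48 23.88] | row x6: [17.46, -18.11, 7.69] [0.08, -0.08, 3.98]
total [  0.  -0. 116.] [0. 0. 0.] | row x6: [0.0, -0.0, 19.33] [0.0, 0.0, 0.0]
```

>>> servo_tool(commands=[17.5,-18,7.7,0.1,-0.1,4,17.5,-18,7.7,0.1,-0.1,4,17.5,-18,7.7,0.1,-0.1,4,17.5,-18,7.7,0.1,-0.1,4,17.5,-18,7.7,0.1,-0.1,4,17.5,-18,7.7,0,0,4,0,0,0,0,0,0,0,0,0,0,0,0], jaw=66)

```text
time_s: 30.35
tool_pos: [0.5051, 0.4359, 0.1219]
tool_rot: [-179.8, 0.6, 62.7]
force: [0.2, -0.2, 0.2]
grip_width: 0.0663
```

```bash
python3 - <<'E'
from h import *
st();K,M=extr('wrist'); p,d=snap('wrist','w15');P=cloud(d,K,M);chockfit(P,p,(.4968,.4302))
R=Rt(62.7); plan([.508,.4371,.014],R,6)
E
```

```text
t 30.35 pos [0.5051 0.4359 0.1219] rot [-179.76    0.59   62.73] F [ 0.2 -0.2  0.2] q [-63.3  25.9  26.8  87.8 -12.1  69.9 -61.8] w 0.0663
n 2858 1322 rect [array([496.5, 431.8]), array([56.6, 39.5]), np.float64(62.7)] top [array([504.2, 446.6]), array([22.9, 39.5]), np.float64(63.0)] topz 0.0391 toe yaw(mean) -116.9 slope yaw -116.1 slope 8.9
total [  4.    1.  108.3] [-0.2   0.57 -0.09] | row x6: [0.6, 0.14, 18.05] [-0.03, 0.09, -0.02]
```

View pics/w15.png

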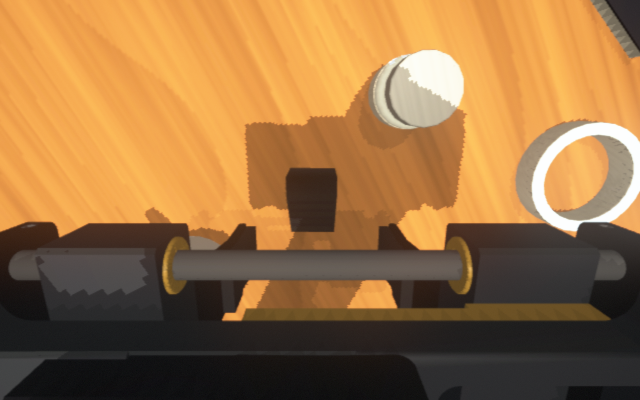

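```bash
python3 - <<'E'
from h import *
p=np.load('pics/t11.npz');e=np.load('pics/ext_top.npz');P=cloud(p['d'],e['K'],e['M'])
for n,f in(('top','t11'),('side','s13'),):
    p=np.load(f'pics/{f}.npz');e=np.load(f'pics/ext_{n}.npz');P=cloud(p['d'],e['K'],e['M'])
    m=(P[...,2]>.02)&(P[...,2]<.1)&(P[...,1]>.35)&(P[...,1]<.52)&(P[...,0]>.3)&(P[...,0]<.45)
    Q=P[m]; R=Rt(62.7); q=(Q-np.array([.508,.4371,0]))@R  # tool coordinates
    print(n,len(Q),'x/y ranges',np.percentile(Q,[1,99],axis=0).round(3).tolist(),'tool y max (body to -95) for |tool x|<45:',q[abs(q[:,0])<.045][:,1].max().round(3), 'hi',q[(abs(q[:,0])<.045)&(Q[:,2]>.07)][:,1].max().round(3))
E
```

```text
top 626 x/y ranges [[0.321, 0.371, 0.021], [0.4, 0.476, 0.095]] tool y max (body to -95) for |tool x|<45: -0.15 hi -0.15
side 843 x/y ranges [[0.321, 0.376, 0.02], [0.399, 0.491, 0.095]] tool y max (body to -95) for |tool x|<45: -0.119 hi -0.121
```

>>> servo_tool(commands=[0.6,0.1,18,0,0.1,0,0.6,0.1,18,0,0.1,0,0.6,0.1,18,0,0.1,0,0.6,0.1,18,0,0.1,0,0.6,0.1,18,0,0.1,0,0.6,0.1,18,0,0,0,0,0,0,0,0,0,0,0,0,0,0,0])

```text
time_s: 31.2
tool_pos: [0.5076, 0.4377, 0.0142]
tool_rot: [-179.8, 0.1, 62.5]
force: [-0.9, 0.5, 0.7]
grip_width: 0.0659
```

>>> servo_tool(commands=[0,0,0,0,0,0,0,0,0,0,0,0,0,0,0,0,0,0,0,0,0,0,0,0,0,0,0,0,0,0,0,0,0,0,0,0,0,0,0,0,0,0], jaw=20, newtons=50)

```text
time_s: 31.9
tool_pos: [0.5063, 0.4396, 0.0147]
tool_rot: [-179.7, -0.0, 62.6]
force: [-3.3, 1.9, 5.2]
grip_width: 0.0396
```

>>> servo_tool(commands=[0,0,-3,0,0,0,0,0,-8,0,0,0,0,0,-14,0,0,0,0,0,-20,0,0,0,0,0,-25,0,0,0,0,0,-25,0,0,0,0,0,-20,0,0,0,0,0,-14,0,0,0,0,0,-8,0,0,0,0,0,-3,0,0,0])

```text
time_s: 32.9
tool_pos: [0.5079, 0.4381, 0.1549]
tool_rot: [-179.8, -0.0, 62.6]
force: [0.5, 1.0, -2.3]
grip_width: 0.0396
```

```bash
python3 - <<'E'
from h import *
st();T=tool();K,M=extr('wrist'); p,d=snap('wrist','w16');P=cloud(d,K,M)
q=(P-T[:3,3])@T[:3,:3]
print([(v,(q[v,318]*1000).round(1).tolist()) for v in range(198,260,6)])
for b in (.0135,):
  t,R=place(*PM['p3'],gap=0.015,zt=0.1,back=b); print(t); plan(t,R,14)
E
```

```text
t 32.9 pos [0.5079 0.4381 0.1549] rot [-179.76   -0.     62.58] F [ 0.5  1.  -2.3] q [-63.4  24.5  27.2  85.7 -11.7  72.7 -62.2] w 0.0396
[(198, [-15.7, 0.5, 155.8]), (204, [-22.0, 0.5, 155.4]), (210, [16.0, -0.1, 11.3]), (216, [15.9, -0.2, 0.6]), (222, [16.5, -0.2, -10.6]), (228, [16.1, -0.2, -18.1]), (234, [15.4, -0.3, -24.0]), (240, [12.8, -0.3, -24.8]), (246, [9.5, -0.3, -24.1]), (252, [34.2, -0.5, -84.8]), (258, [32.8, -0.5, -85.4])]
[0.62330815 0.1560184  0.12241106]
total [-197.2  232.6   31.2] [ -1.1   -3.45 -24.1 ] | row x14: [-17.1, 13.65, 2.79] [-0.08, -0.25, -1.72]
```

>>> servo_tool(commands=[-8,7,1,0,-0.1,-0.9,-17,13.6,2.8,-0.1,-0.25,-1.7,-17,13.6,2.8,-0.1,-0.25,-1.7,-17,13.6,2.8,-0.1,-0.25,-1.7,-17,13.6,2.8,-0.1,-0.25,-1.7,-17,13.6,2.8,-0.1,-0.25,-1.7,-17,13.6,2.8,-0.1,-0.25,-1.7,-17,13.6,2.8,-0.1,-0.25,-1.7])

```text
time_s: 33.75
tool_pos: [0.5547, 0.28, 0.1337]
tool_rot: [179.9, 2.0, 75.5]
force: [-0.6, -0.1, -1.5]
grip_width: 0.0393
```

>>> servo_tool(commands=[-17,13.6,2.8,-0.1,-0.25,-1.7,-17,13.6,2.8,-0.1,-0.25,-1.7,-17,13.6,2.8,-0.1,-0.25,-1.7,-17,13.6,2.8,-0.1,-0.25,-1.7,-17,13.6,2.8,-0.1,-0.25,-1.7,-17,13.6,2.8,-0.1,-0.25,-1.7,-8,6.6,1.8,0,-0.15,-0.9,0,0,0,0,0,0,0,0,0,0,0,0])

```text
time_s: 34.65
tool_pos: [0.6221, 0.158, 0.1211]
tool_rot: [179.8, 3.6, 86.5]
force: [0.4, 1.1, -1.4]
grip_width: 0.0398
```

```bash
python3 - <<'E'
from h import *
st();T=tool();K,M=extr('wrist'); p,d=snap('wrist','w17');P=cloud(d,K,M)
q=(P-T[:3,3])@T[:3,:3]
print([(v,(q[v,318]*1000).round(1).tolist()) for v in range(204,250,6)])
t,R=place(*PM['p3'],gap=0.014,zt=0.020,back=.014); print(t); plan(t,R,6)
p,d=snap('top','t17');e=np.load('pics/ext_top.npz');P=cloud(d,e['K'],e['M']);pipefit(P,-.225);P=P.copy();P[(P[...,1]>.08)&(P[...,1]<.2)]=9;pipefit(P,.077)
E
```

```text
t 34.65 pos [0.6221 0.158  0.1211] rot [179.81   3.63  86.47] F [ 0.4  1.1 -1.4] q [-41.9  23.6  29.9  91.6  -8.6  68.8 -14.4] w 0.0398
[(204, [-5.4, 0.6, 98.5]), (210, [16.7, 0.3, 9.8]), (216, [16.7, 0.2, -0.9]), (222, [16.6, 0.2, -10.3]), (228, [16.4, 0.1, -18.3]), (234, [16.1, 0.1, -25.2]), (240, [12.9, 0.1, -24.6]), (246, [10.3, 0.1, -25.5])]
[0.62315958 0.15063331 0.04259108]
total [-3.1  1.3 79.1] [ 0.08  0.1  -0.16] | row x6: [-0.53, 0.22, 13.18] [0.01, 0.02, -0.03]
 1076 axis y,z at x=.61 [-0.2296  0.0758] dy/dx -0.099 dz/dx 0.0054 x range [0.5409 0.5432 0.6685 0.6722] med 0.0013
 506 axis y,z at x=.61 [0.0788 0.0573] dy/dx -0.0653 dz/dx -0.0013 x range [0.553  0.5535 0.6802 0.6814] med 0.001
```

>>> servo_tool(commands=[-0.5,0.2,8,0,0,0,-0.5,0.2,16,0,0,0,-0.5,0.2,20,0,0,0,-0.5,0.2,18,0,0,0,-0.5,0.2,10,0,0,0,-0.5,0.2,5,0,0,0,0,0,2,0,0,0,0,0,0,0,0,0,0,0,0,0,0,0])

```text
time_s: 35.65
tool_pos: [0.6247, 0.1504, 0.0442]
tool_rot: [179.6, 3.6, 86.5]
force: [0.1, -0.0, -1.4]
grip_width: 0.0399
```

>>> servo_tool(commands=[0,0,2,0,0,0,0,0,0,0,0,0,0,0,0,0,0,0])

```text
time_s: 35.95
tool_pos: [0.6241, 0.1502, 0.0416]
tool_rot: [179.7, 3.6, 86.5]
force: [-0.2, 0.5, -1.7]
grip_width: 0.0396
```

>>> servo_tool(commands=[0,0,1,0,0,0,0,0,0,0,0,0,0,0,0,0,0,0])

```text
time_s: 36.25
tool_pos: [0.624, 0.15, 0.0404]
tool_rot: [179.7, 3.6, 86.5]
force: [-0.7, -0.3, -1.0]
grip_width: 0.0396
```

>>> servo_tool(commands=[0,0,0.7,0,0,0,0,0,0,0,0,0,0,0,0,0,0,0])

```text
time_s: 36.55
tool_pos: [0.624, 0.15, 0.0397]
tool_rot: [179.7, 3.6, 86.5]
force: [-0.1, -0.1, -1.6]
grip_width: 0.0395
```

>>> servo_tool(commands=[-2,0,0,0,0,0,-2,0,0,0,0,0,-2,0,0,0,0,0,-2,0,0,0,0,0,-2,0,0,0,0,0,-1,0,0,0,0,0,0,0,0,0,0,0,0,0,0,0,0,0])

```text
time_s: 37.35
tool_pos: [0.6234, 0.139, 0.0404]
tool_rot: [179.7, 3.6, 86.5]
force: [0.3, 0.4, -1.8]
grip_width: 0.0394
```

>>> servo_tool(commands=[-1,0,0,0,0,0,-1,0,0,0,0,0,0,0,0,0,0,0,0,0,0,0,0,0])

```text
time_s: 37.75
tool_pos: [0.6233, 0.1368, 0.0406]
tool_rot: [179.7, 3.6, 86.5]
force: [0.9, 0.8, -2.1]
grip_width: 0.0393
```

>>> servo_tool(commands=[-1,0,0,0,0,0,-1,0,0,0,0,0,-1,0,0,0,0,0,0,0,0,0,0,0,0,0,0,0,0,0])

```text
time_s: 38.25
tool_pos: [0.6231, 0.1338, 0.0407]
tool_rot: [179.7, 3.6, 86.5]
force: [-0.4, 0.3, -2.5]
grip_width: 0.0396
```

```bash
python3 - <<'E'
from h import *
st();T=tool();K,M=extr('wrist'); p,d=snap('wrist','w18');P=cloud(d,K,M)
q=(P-T[:3,3])@T[:3,:3]
print([(v,(q[v,318]*1000).round(1).tolist()) for v in range(204,250,6)])
p,d=snap('top','t18');e=np.load('pics/ext_top.npz');P=cloud(d,e['K'],e['M']);P=P.copy();P[(P[...,1]>.08)&(P[...,1]<.2)]=9;pipefit(P,.077)
E
```

```text
t 38.25 pos [0.6231 0.1338 0.0407] rot [179.7    3.62  86.48] F [-0.4  0.3 -2.5] q [-39.3  27.7  29.   96.3 -10.9  60.2 -11. ] w 0.0396
[(204, [69.6, -0.5, -161.6]), (210, [16.3, 0.3, 11.0]), (216, [16.8, 0.2, -1.3]), (222, [16.5, 0.2, -9.9]), (228, [16.5, 0.1, -18.4]), (234, [15.9, 0.1, -24.8]), (240, [12.9, 0.1, -24.6]), (246, [9.7, 0.1, -23.9])]
 592 axis y,z at x=.61 [0.0726 0.0577] dy/dx -0.0612 dz/dx -0.0009 x range [0.5525 0.5533 0.6802 0.6813] med 0.0011
```

>>> servo_tool(commands=[0,0,1,0,0,0,0,0,0.5,0,0,0,0,0,0,0,0,0,0,0,0,0,0,0])

```text
time_s: 38.75
tool_pos: [0.6231, 0.1339, 0.0392]
tool_rot: [179.7, 3.6, 86.5]
force: [0.1, 0.2, -1.3]
grip_width: 0.0396
```

>>> servo_tool(commands=[0,0,0.5,0,0,0,0,0,0,0,0,0,0,0,0,0,0,0])

```text
time_s: 39.05
tool_pos: [0.6231, 0.1339, 0.039]
tool_rot: [179.7, 3.6, 86.5]
force: [-1.0, -0.5, 0.8]
grip_width: 0.0393
```

>>> servo_tool(commands=[0,0,0.3,0,0,0,0,0,0,0,0,0,0,0,0,0,0,0])

```text
time_s: 39.35
tool_pos: [0.6231, 0.134, 0.039]
tool_rot: [179.7, 3.6, 86.5]
force: [-2.6, 0.7, 5.5]
grip_width: 0.0394
```

>>> servo_tool(commands=[0,0,0,0,0,0,0,0,0,0,0,0,0,0,0,0,0,0,0,0,0,0,0,0,0,0,0,0,0,0], jaw=56)

```text
time_s: 39.85
tool_pos: [0.6231, 0.1338, 0.0382]
tool_rot: [179.7, 3.6, 86.5]
force: [-0.8, -0.6, 0.2]
grip_width: 0.0557
```

>>> servo_tool(commands=[0,0,-10,0,0,0,0,0,-20,0,0,0,0,0,-30,0,0,0,0,0,-30,0,0,0,25,0,-20,0,0,0,35,0,-10,0,0,0,40,0,0,0,0,0,40,0,0,0,0,0,20,0,0,0,0,0])

```text
time_s: 40.75
tool_pos: [0.6316, 0.3062, 0.1483]
tool_rot: [179.7, 3.5, 86.8]
force: [-0.3, 0.6, 0.1]
grip_width: 0.0561
```

```bash
cat >> h.py <<'E'
def check(tag):
    for n in('top','side'):
        p,d=snap(n,tag+n);e=np.load(f'pics/ext_{n}.npz');P=cloud(d,e['K'],e['M'])
        pipefit(P,-.229,nm=n+' p1');pipefit(P,.076,nm=n+' p3')
        for y0 in(-.18,.12):
            try: chockmat(P,y0-.004,y0+.06,n)
            except Exception as x: print(x)
    t=cv2.imread(f'pics/{tag}top.png');cv2.imwrite(f'pics/{tag}tc.png',cv2.resize(t[140:300,140:470],None,fx=2.4,fy=2.4))
    t=cv2.imread(f'pics/{tag}side.png');cv2.imwrite(f'pics/{tag}sc.png',cv2.resize(t[110:270,230:420],None,fx=3.6,fy=3.6))
E
python3 - <<'E'
from h import *
st(); check('k1')
E
```

```text
t 40.75 pos [0.6316 0.3062 0.1483] rot [179.73   3.46  86.79] F [-0.3  0.6  0.1] q [-48.5  29.8  27.1  79.5 -10.2  75.2 -24.9] w 0.0561
top p1 1053 axis y,z at x=.61 [-0.2297  0.0758] dy/dx -0.101 dz/dx 0.0012 x range [0.5408 0.5431 0.6691 0.6718] med 0.0013
top p3 1025 axis y,z at x=.61 [0.0762 0.0574] dy/dx -0.0567 dz/dx 0.0014 x range [0.5529 0.554  0.6798 0.6822] med 0.0013
top chock n 148 rect ((612.3787841796875, -169.9469757080078), (28.64851188659668, 40.00186538696289), 86.27566528320312) top ((612.59521484375, -167.56094360351562), (23.9118709564209, 39.996665954589844), 84.50415802001953) toph 0.0399 y max -0.1545
top chock n 167 rect ((622.560791015625, 133.20773315429688), (42.161128997802734, 34.12206268310547), 0.14419753849506378) top ((623.4540405273438, 137.1324462890625), (40.26292419433594, 26.872909545898438), 1.4684326648712158) toph 0.0394 y max 0.1502
side p1 175 axis y,z at x=.61 [-0.2229  0.0828] dy/dx -0.0178 dz/dx 0.2942 x range [0.5414 0.5424 0.63   0.635 ] med 0.0045
side p3 712 axis y,z at x=.61 [0.0782 0.0563] dy/dx -0.0571 dz/dx 0.0129 x range [0.554  0.5551 0.6815 0.684 ] med 0.0022
side chock n 116 rect ((615.0964965820312, -164.91879272460938), (45.24617385864258, 36.47452163696289), 2.031182050704956) top ((614.6685180664062, -158.69204711914062), (22.694232940673828, 41.00904083251953), 88.13287353515625) toph 0.0393 y max -0.1472
side chock n 32 rect ((621.6533203125, 130.97555541992188), (35.20138931274414, 44.402584075927734), 72.52851867675781) top None toph 0.0361 y max 0.1543
```

View pics/k1tc.png

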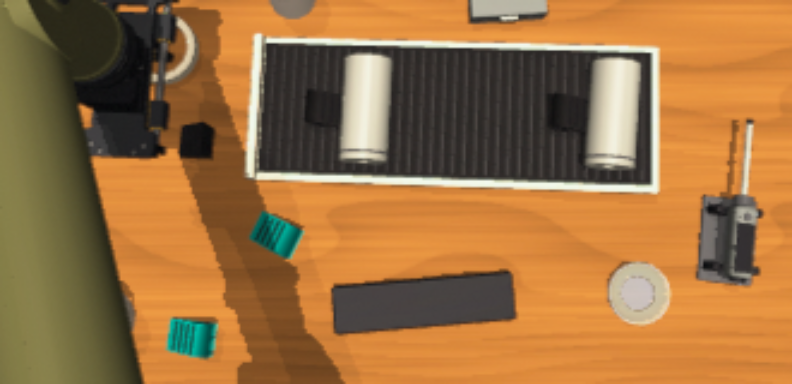

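View pics/k1sc.png

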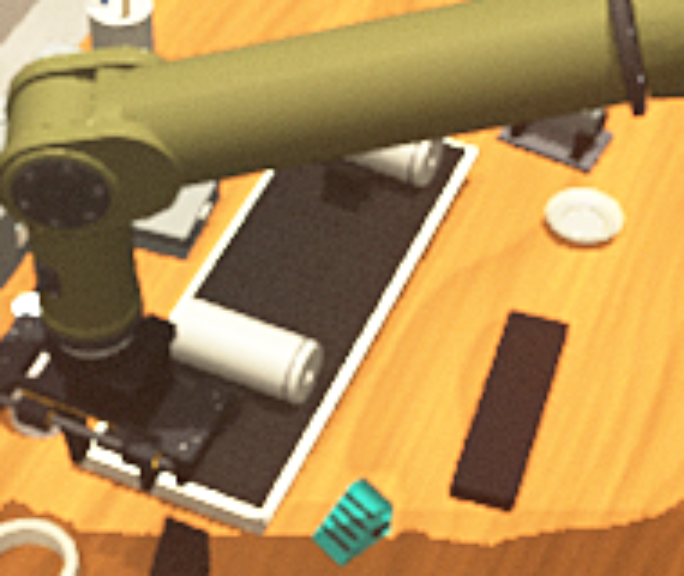

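Both chocks now touch their pipes: the distance from chock back to pipe axis measures about 74.5–75 mm, against 74.5 expected. Next is the borescope.

```bash
cat >> h.py <<'E'
def plan2(pos,R,n,T=None):
    T=tool() if T is None else T
    w=Ro.from_matrix(T[:3,:3].T@R).as_rotvec()/n; dp=(np.array(pos)-T[:3,3])/n; Rc=T[:3,:3].copy(); out=[]
    for k in range(n):
        out.append((Rc.T@dp*1000).round(0).tolist()+np.degrees(w).round(1).tolist()); Rc=Rc@Ro.from_rotvec(w).as_matrix()
    print(out)
E
python3 - <<'E'
from h import *
plan2([.38,-.38,.25],Rt(0),20)
p=np.load('pics/k1top.npz');e=np.load('pics/ext_top.npz');P=cloud(p['d'],e['K'],e['M'])
m=(P[...,2]>.055)&(P[...,2]<.075)&(abs(P[...,1]+.39)<.06)&(abs(P[...,0]-.46)<.1);Q=P[m]
print(len(Q),cv2.minAreaRect((Q[:,:2]*1000).astype(np.float32)))
m=(P[...,2]>.03)&(P[...,2]<.055)&(abs(P[...,1]+.40)<.05)&(P[...,0]>.52)&(P[...,0]<.66);Q=P[m];print(len(Q),np.polyfit(Q[:,0],Q[:,1],1),np.percentile(Q[:,0],[1,99]),np.median(Q[:,2]))
E
```

```text
[[-35.0, -11.0, -3.0, 0.1, 0.1, 4.3], [-36.0, -8.0, -3.0, 0.1, 0.1, 4.3], [-36.0, -5.0, -3.0, 0.1, 0.1, 4.3], [-37.0, -2.0, -3.0, 0.1, 0.1, 4.3], [-37.0, 0.0, -3.0, 0.1, 0.1, 4.3], [-37.0, 3.0, -3.0, 0.1, 0.1, 4.3], [-36.0, 6.0, -3.0, 0.1, 0.1, 4.3], [-36.0, 9.0, -4.0, 0.1, 0.1, 4.3], [-35.0, 11.0, -4.0, 0.1, 0.1, 4.3], [-34.0, 14.0, -4.0, 0.1, 0.1, 4.3], [-33.0, 16.0, -4.0, 0.1, 0.1, 4.3], [-31.0, 19.0, -4.0, 0.1, 0.1, 4.3], [-30.0, 21.0, -4.0, 0.1, 0.1, 4.3], [-28.0, 23.0, -4.0, 0.1, 0.1, 4.3], [-26.0, 25.0, -4.0, 0.1, 0.1, 4.3], [-24.0, 27.0, -5.0, 0.1, 0.1, 4.3], [-22.0, 29.0, -5.0, 0.1, 0.1, 4.3], [-20.0, 31.0, -5.0, 0.1, 0.1, 4.3], [-18.0, 32.0, -5.0, 0.1, 0.1, 4.3], [-15.0, 33.0, -5.0, 0.1, 0.1, 4.3]]
326 ((456.4454650878906, -390.0040283203125), (29.46373748779297, 104.36679077148438), 81.19571685791016)
80 [-0.14045974 -0.32526149] [0.52091837 0.6030633 ] 0.04980096900152753
```

>>> servo_tool(commands=[-35,-11,-3,0.1,0.1,4.3,-36,-8,-3,0.1,0.1,4.3,-36,-5,-3,0.1,0.1,4.3,-37,-2,-3,0.1,0.1,4.3,-37,0,-3,0.1,0.1,4.3,-37,3,-3,0.1,0.1,4.3,-36,6,-3,0.1,0.1,4.3,-36,9,-4,0.1,0.1,4.3,-35,11,-4,0.1,0.1,4.3,-34,14,-4,0.1,0.1,4.3])

```text
time_s: 41.85
tool_pos: [0.5044, -0.0464, 0.2003]
tool_rot: [178.6, 1.9, 43.1]
force: [0.2, -0.9, 0.1]
grip_width: 0.0561
```

>>> servo_tool(commands=[-33,16,-4,0.1,0.1,4.3,-31,19,-4,0.1,0.1,4.3,-30,21,-4,0.1,0.1,4.3,-28,23,-4,0.1,0.1,4.3,-26,25,-4,0.1,0.1,4.3,-24,27,-5,0.1,0.1,4.3,-22,29,-5,0.1,0.1,4.3,-20,31,-5,0.1,0.1,4.3,-18,32,-5,0.1,0.1,4.3,-15,33,-5,0.1,0.1,4.3])

```text
time_s: 42.85
tool_pos: [0.3794, -0.3863, 0.2563]
tool_rot: [179.0, -0.2, 0.1]
force: [0.1, 0.5, -0.6]
grip_width: 0.0559
```

>>> servo_tool(commands=[0,0,0,0,0,0,0,0,0,0,0,0,0,0,0,0,0,0])

```text
time_s: 43.15
tool_pos: [0.3821, -0.3831, 0.2554]
tool_rot: [179.0, -0.1, 0.5]
force: [0.1, 0.5, -0.6]
grip_width: 0.0561
```

```bash
python3 - <<'E'
from h import *
st();K,M=extr('wrist'); p,d=snap('wrist','w20');np.savez('pics/ext_w20.npz',K=K,M=M)
print(look_for('wrist','scope')[:3])
E
```

```text
t 43.15 pos [ 0.3821 -0.3831  0.2554] rot [ 1.7904e+02 -1.2000e-01  5.2000e-01] F [ 0.1  0.5 -0.6] q [-20.1   5.2  66.4  98.3  -4.2  78.8 -42.6] w 0.0561
[{'box': [301.6, 1.7, 36.8, 154.5], 'conf': 0.78}]
```

View pics/w20.png

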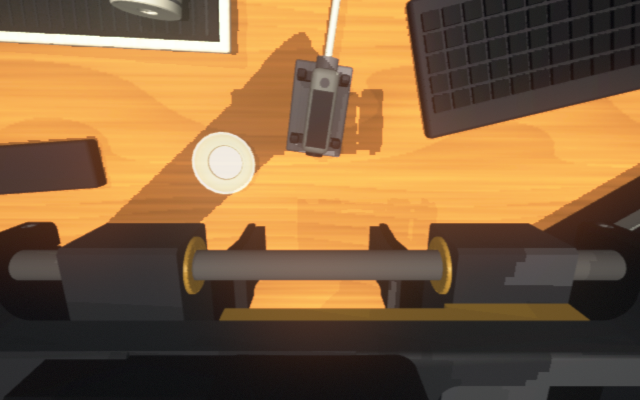

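```bash
cat >> h.py <<'E'
def scopefit(P,c=(.456,-.39)):
    m=(P[...,2]>.058)&(P[...,2]<.08)&(np.hypot(P[...,0]-c[0],P[...,1]-c[1])<.075);Q=P[m]
    r=cv2.minAreaRect((Q[:,:2]*1000).astype(np.float32));print('handle',len(Q),r,'z',np.percentile(Q[:,2],[5,50,95]).round(4))
    m=(P[...,2]>.035)&(P[...,2]<.056)&(P[...,0]>c[0]+.055)&(P[...,0]<.62)&(abs(P[...,1]-c[1]+.14*(P[...,0]-c[0]))<.03);S=P[m]
    if len(S)>10: print('shaft',len(S),np.polyfit(S[:,0],S[:,1],1).round(4),'x',np.percentile(S[:,0],[1,99]).round(4),'z',np.percentile(S[:,2],[50,90]).round(4))
    return Q,S
E
python3 - <<'E'
from h import *
e=np.load('pics/ext_w20.npz');p=np.load('pics/w20.npz');P=cloud(p['d'],e['K'],e['M']);Q,S=scopefit(P)
print([(v,P[v,320].round(4).tolist()) for v in range(40,165,6)])
print([(u,P[100,u].round(4).tolist()) for u in range(285,360,4)])
i=cv2.imread('pics/w20.png')[0:180,260:380];cv2.imwrite('pics/w20c.png',cv2.resize(i,None,fx=4,fy=3.3,interpolation=cv2.INTER_CUBIC))
E
```

```text
handle 2232 ((457.630859375, -388.3158874511719), (29.19038963317871, 101.14672088623047), 82.41087341308594) z [0.059  0.0634 0.0651]
shaft 415 [-0.1395 -0.3244] x [0.5118 0.5621] z [0.0497 0.051 ]
[(40, [0.535, -0.3886, -0.0015]), (46, [0.5282, -0.3887, -0.0007]), (52, [0.5214, -0.3888, 0.0002]), (58, [0.5058, -0.3874, 0.057]), (64, [0.5001, -0.3875, 0.0559]), (70, [0.4935, -0.3875, 0.0612]), (76, [0.4876, -0.3875, 0.0618]), (82, [0.4814, -0.3875, 0.0642]), (88, [0.4755, -0.3876, 0.0639]), (94, [0.4695, -0.3877, 0.065]), (100, [0.4634, -0.3877, 0.0644]), (106, [0.4574, -0.3878, 0.0638]), (112, [0.4512, -0.3879, 0.065]), (118, [0.445, -0.388, 0.0636]), (124, [0.4387, -0.3881, 0.0633]), (130, [0.4325, -0.388, 0.0661]), (136, [0.426, -0.3882, 0.0635]), (142, [0.4197, -0.3882, 0.0653]), (148, [0.413, -0.3884, 0.0632]), (154, [0.4049, -0.3888, 0.0512]), (160, [0.3907, -0.3903, -0.001])]
[(285, [0.4655, -0.3458, -0.0004]), (289, [0.4655, -0.3509, 0.0015]), (293, [0.4654, -0.3561, 0.0073]), (297, [0.4654, -0.361, 0.0069]), (301, [0.4655, -0.3659, 0.0069]), (305, [0.4655, -0.3708, 0.007]), (309, [0.4634, -0.3761, 0.0628]), (313, [0.4635, -0.3804, 0.0624]), (317, [0.4635, -0.3846, 0.0634]), (321, [0.4635, -0.3888, 0.0642]), (325, [0.4636, -0.3931, 0.063]), (329, [0.4636, -0.3973, 0.0642]), (333, [0.4637, -0.4017, 0.0615]), (337, [0.4658, -0.41, 0.0085]), (341, [0.466, -0.4151, 0.0063]), (345, [0.4659, -0.4198, 0.0088]), (349, [0.4664, -0.4258, -0.0012]), (353, [0.4664, -0.4307, 0.0]), (357, [0.4664, -0.4357, 0.0])]
```

View pics/w20c.png

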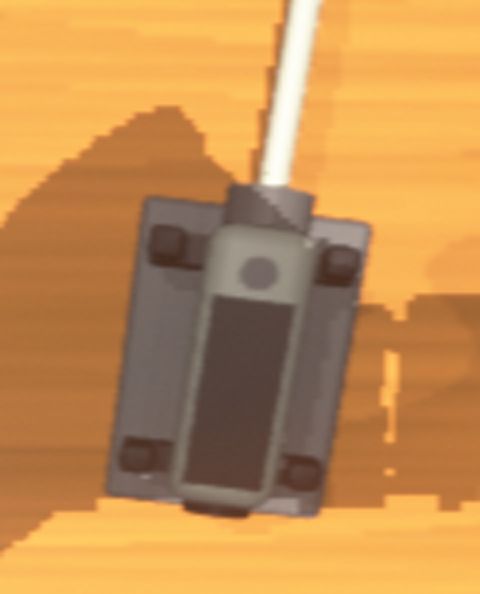

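```bash
python3 - <<'E'
from h import *
e=np.load('pics/ext_w20.npz');p=np.load('pics/w20.npz');P=cloud(p['d'],e['K'],e['M'])
m=(P[...,2]>.0035)&(np.hypot(P[...,0]-.457,P[...,1]+.388)<.075)&(P[...,0]<.514)
m=cv2.morphologyEx(m.astype(np.uint8),cv2.MORPH_OPEN,np.ones((3,3)))>0
Q=P[m];h=Q[:,2]
print('base',len(Q),cv2.minAreaRect((Q[h<.02][:,:2]*1000).astype(np.float32)),np.median(h[h<.02]))
print('all',cv2.minAreaRect((Q[:,:2]*1000).astype(np.float32)))
c=(Q[(h>.03)&(h<.055)]);print('cheeks',len(c)); 
# local coordinates
a=np.radians(-7.7);R=np.array([[np.cos(a),-np.sin(a)],[np.sin(a),np.cos(a)]])
L=(Q[:,:2]-[.457,-.388])@R
for lo,hi in((.0035,.012),(.03,.05),(.05,.058),(.06,.07)):
    k=(h>lo)&(h<hi);print(lo,k.sum(),np.percentile(L[k],[1,99],axis=0).round(4).tolist())
E
```

```text
base 82769 ((454.23272705078125, -386.6247863769531), (69.8845443725586, 109.9256820678711), 82.77460479736328) 0.007167680249095892
all ((444.25262451171875, -397.3504638671875), (119.2381591796875, 131.61563110351562), 68.91091918945312)
cheeks 509
0.0035 2172 [[-0.0568, -0.0336], [0.0509, 0.0356]]
0.03 397 [[-0.0509, -0.0282], [0.0562, 0.0299]]
0.05 393 [[-0.0542, -0.0152], [0.0556, 0.0147]]
0.06 2044 [[-0.0474, -0.0134], [0.0366, 0.0129]]
```

```bash
python3 - <<'E'
from h import *
plan([.4622,-.3884,.12],Rt(-7.5),6)
E
```

```text
total [ 78.9   4.5 135.8] [ 0.96 -0.21  8.13] | row x6: [13.21, 0.13, 22.6] [0.16, -0.04, 1.35]
```

>>> servo_tool(commands=[13.2,0.1,22.6,0.16,0,1.35,13.2,0.1,22.6,0.16,0,1.35,13.2,0.1,22.6,0.16,0,1.35,13.2,0.1,22.6,0.16,0,1.35,13.2,0.1,22.6,0.16,0,1.35,13.2,0.1,22.6,0.16,0,1.35,0,0,0,0,0,0,0,0,0,0,0,0,0,0,0,0,0,0])

```text
time_s: 44.15
tool_pos: [0.4618, -0.3902, 0.1218]
tool_rot: [179.9, -0.3, -7.6]
force: [0.0, 0.0, 0.2]
grip_width: 0.0559
```

```bash
python3 - <<'E'
from h import *
st();K,M=extr('wrist'); p,d=snap('wrist','w21');P=cloud(d,K,M);scopefit(P)
plan([.4622,-.3884,.028],Rt(-7.6),6)
E
```

```text
t 44.15 pos [ 0.4618 -0.3902  0.1218] rot [179.91  -0.29  -7.58] F [0.  0.  0.2] q [ -9.2  25.9  59.5  99.  -23.9  68.7 -40.9] w 0.0559
handle 3414 ((469.36431884765625, -390.10906982421875), (29.093917846679688, 77.8742904663086), 82.1659164428711) z [0.0588 0.0634 0.0649]
shaft 1636 [-0.1406 -0.324 ] x [0.5122 0.5995] z [0.0496 0.0508]
total [-0.5 -2.  93.9] [ 0.09 -0.33  0.  ] | row x6: [-0.05, -0.32, 15.66] [0.01, -0.05, 0.0]
```

View pics/w21.png

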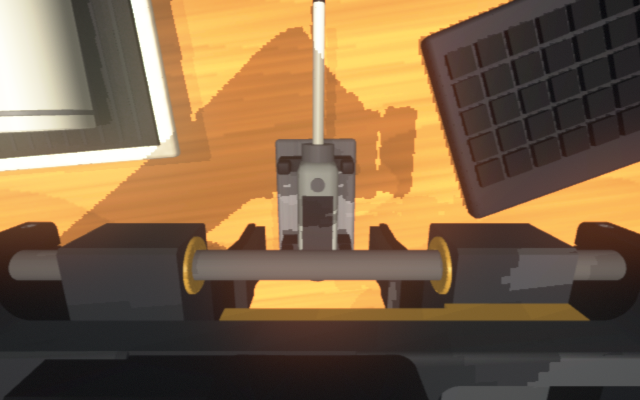

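>>> servo_tool(commands=[0,-0.2,15.7,0,-0.05,0.05,0,-0.2,15.7,0,-0.05,0.05,0,-0.2,15.7,0,-0.05,0.05,0,-0.2,15.7,0,-0.05,0.05,0,-0.2,15.7,0,-0.05,0.05,0,-0.2,15.5,0,0,0.05,0,0,0,0,0,0,0,0,0,0,0,0])

```text
time_s: 45.0
tool_pos: [0.4619, -0.3889, 0.0261]
tool_rot: [179.9, 0.1, -7.9]
force: [-0.2, -1.5, 0.9]
grip_width: 0.0562
```

>>> servo_tool(commands=[0,0,0,0,0,0,0,0,0,0,0,0,0,0,0,0,0,0,0,0,0,0,0,0,0,0,0,0,0,0,0,0,0,0,0,0,0,0,0,0,0,0], jaw=15, newtons=40)

```text
time_s: 45.7
tool_pos: [0.4625, -0.3893, 0.0269]
tool_rot: [179.9, -0.0, -7.9]
force: [0.4, -1.4, 3.2]
grip_width: 0.0297
```

```bash
python3 - <<'E'
from h import *
st();T=tool();np.save('pics/Tgrasp.npy',T);K,M=extr('wrist'); p,d=snap('wrist','w22');P=cloud(d,K,M);Q,S=scopefit(P)
q=(S-T[:3,3])@T[:3,:3]; print('shaft in tool',np.polyfit(q[:,0],q[:,1],1),np.percentile(q,[1,50,99],axis=0).round(4).tolist())
E
```

```text
t 45.7 pos [ 0.4625 -0.3893  0.0269] rot [ 1.799e+02 -1.000e-02 -7.910e+00] F [ 0.4 -1.4  3.2] q [ -5.2  32.3  54.5 103.1 -30.   60.3 -37.3] w 0.0297
handle 6340 ((472.9368591308594, -387.3802490234375), (64.59213256835938, 48.948272705078125), 21.449604034423828) z [0.0585 0.0633 0.0756]
shaft 3006 [-0.1368 -0.3247] x [0.5117 0.5713] z [0.0496 0.0507]
shaft in tool [ 0.00023618 -0.00137854] [[0.0496, -0.0053, -0.0247], [0.0819, -0.0014, -0.0227], [0.1098, 0.0025, -0.0196]]
```

>>> servo_tool(commands=[0,0,-3,0,0,0,0,0,-6,0,0,0,0,0,-10,0,0,0,0,0,-14,0,0,0,0,0,-18,0,0,0,0,0,-18,0,0,0,0,0,-15,0,0,0,0,0,-10,0,0,0,0,0,-5,0,0,0])

```text
time_s: 46.65
tool_pos: [0.4628, -0.389, 0.127]
tool_rot: [179.9, -0.1, -7.9]
force: [-0.5, 0.1, -2.7]
grip_width: 0.0295
```

>>> servo_tool(commands=[0,0,0,0,0,0,0,0,0,0,0,0])

```text
time_s: 46.85
tool_pos: [0.4621, -0.3882, 0.1249]
tool_rot: [180.0, 0.1, -7.9]
force: [0.0, 0.2, -2.8]
grip_width: 0.0297
```

```bash
cat >> h.py <<'E'
def shaftfit(tag):
    T=tool();K,M=extr('wrist'); p,d=snap('wrist',tag);P=cloud(d,K,M);q=(P-T[:3,3])@T[:3,:3]
    m=(q[...,0]>.055)&(q[...,0]<.115)&(abs(q[...,1])<.02)&(q[...,2]<-.005)&(q[...,2]>-.04);S=q[m]
    # bins along x: median y, top z
    for lo in np.arange(.055,.115,.012):
        B=S[(S[:,0]>=lo)&(S[:,0]<lo+.012)]
        if len(B)>5: print('x %.3f y mid %.4f ztop %.4f n %d'%(lo+.006,(np.percentile(B[:,1],2)+np.percentile(B[:,1],98))/2,np.percentile(B[:,2],10),len(B)))
    print('slope y',np.polyfit(S[:,0],S[:,1],1).round(4),'slope z',np.polyfit(S[:,0],S[:,2],1).round(4)); return T
E
python3 - <<'E'
from h import *
st();shaftfit('w23')
i=cv2.imread('pics/w23.png');
p,d=snap('side','s23')
E
```

```text
t 46.85 pos [ 0.4621 -0.3882  0.1249] rot [ 1.7997e+02  9.0000e-02 -7.8900e+00] F [ 0.   0.2 -2.8] q [ -9.5  25.9  59.8  98.6 -23.7  69.4 -41.6] w 0.0297
x 0.061 y mid -0.0012 ztop -0.0238 n 526
x 0.073 y mid -0.0014 ztop -0.0238 n 564
x 0.085 y mid -0.0014 ztop -0.0238 n 594
x 0.097 y mid -0.0012 ztop -0.0239 n 648
x 0.109 y mid -0.0012 ztop -0.0238 n 415
slope y [ 0.0024 -0.0015] slope z [ 0.0007 -0.0226]
```

View pics/w23.png

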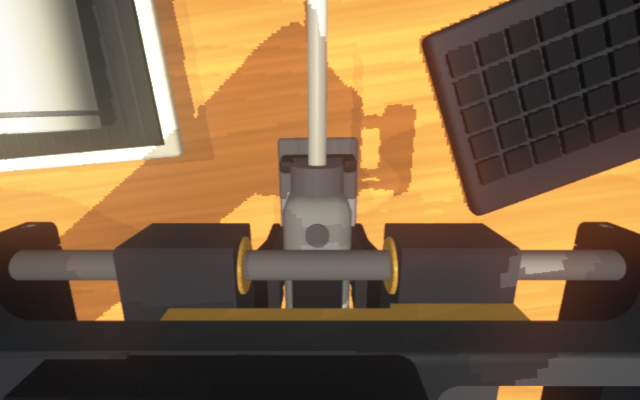

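View pics/s23.png

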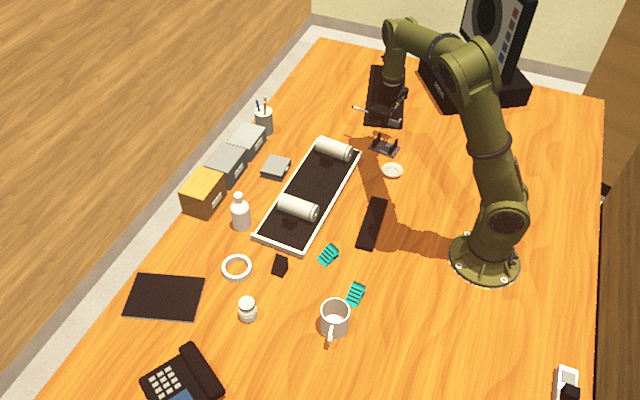

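```bash
python3 - <<'E'
from h import *
plan([.44,-.225,.22],Rt(-5.8),8)
E
```

```text
total [ -44.3 -158.6  -95.4] [ 0.03  0.12 -2.1 ] | row x8: [-5.21, -19.92, -11.92] [0.0, 0.01, -0.26]
```

>>> servo_tool(commands=[-3,-8,-12,0,0,-0.3,-5,-16,-14,0,0,-0.3,-6,-25,-14,0,0,-0.3,-6,-27,-14,0,0,-0.3,-6,-27,-14,0,0,-0.3,-6,-25,-12,0,0,-0.3,-6,-20,-9,0,0,-0.3,-4,-10,-6,0,0,0,0,0,0,0,0,0,0,0,0,0,0,0])

```text
time_s: 47.95
tool_pos: [0.4393, -0.2269, 0.22]
tool_rot: [180.0, 0.0, -5.8]
force: [0.1, 0.4, -1.4]
grip_width: 0.0297
```

>>> servo_tool(commands=[0,0,0,0,0,0,0,0,0,0,0,0])

```text
time_s: 48.15
tool_pos: [0.4389, -0.2277, 0.2198]
tool_rot: [179.9, 0.1, -5.9]
force: [-0.3, -0.1, -2.9]
grip_width: 0.0298
```

```bash
cat >> h.py <<'E'
def pipew(P,y0,z0,xmax=.66):
    from scipy.optimize import least_squares
    m=(abs(P[...,1]-y0)<.045)&(P[...,0]>.5)&(P[...,0]<xmax)&(P[...,2]>z0+.005)&(P[...,2]<z0+.036)
    Q=P[m]
    x0=.57
    def f(p):
        a=np.array([1,p[2],p[3]]);a/=np.linalg.norm(a)
        d=Q-np.array([x0,p[0],p[1]]); d=d-np.outer(d@a,a); return np.linalg.norm(d,axis=1)-0.03
    s=least_squares(f,[y0,z0,-.08,0],loss='soft_l1',f_scale=0.001)
    print('pipe',len(Q),'y,z at x=.57',s.x[:2].round(4),'slopes',s.x[2:].round(4),'xmin',np.percentile(Q[:,0],[0.3,1,3]).round(4),'med',np.median(abs(s.fun)).round(5)); return s.x,Q
E
python3 - <<'E'
from h import *
st();K,M=extr('wrist'); p,d=snap('wrist','w24');np.savez('pics/ext_w24.npz',K=K,M=M);P=cloud(d,K,M);x,Q=pipew(P,-.226,.0755)
E
```

```text
t 48.15 pos [ 0.4389 -0.2277  0.2198] rot [ 1.7987e+02  1.1000e-01 -5.9200e+00] F [-0.3 -0.1 -2.9] q [-40.9  -5.   63.2 106.5   4.7  75.8 -74.9] w 0.0298
pipe 3516 y,z at x=.57 [-0.2244  0.0754] slopes [-0.1     0.0081] xmin [0.5405 0.542  0.5432] med 0.0004
```

View pics/w24.png

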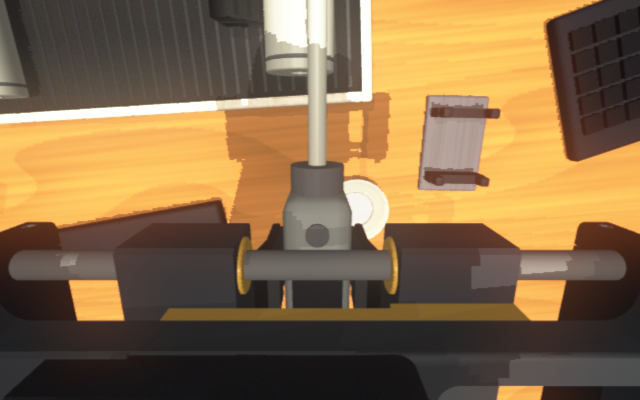

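```bash
cat >> h.py <<'E'
def ins(ax,port_x,depth,tipx=.1466,oy=-.0013,oz=-.0198):
    """ax: y,z at .57, slope y ; returns TCP and R for tip depth beyond port"""
    yaw=np.degrees(np.arctan(ax[2])); R=Rt(yaw)
    u=np.array([1,ax[2],0]);u/=np.linalg.norm(u)
    port=np.array([port_x,ax[0]+ax[2]*(port_x-.57),ax[1]])
    tip=port+u*depth
    return tip-R@np.array([tipx,oy,oz]),R
A1=(-.2244,.0754,-.1)
E
python3 - <<'E'
from h import *
t,R=ins(A1,.541,-.014);print(t)
T=tool();t2=t.copy();t2[2]=.14;plan(t2,R,8);plan(t,R,8,np.vstack([np.c_[R,t2],[0,0,0,1]]));print(ins(A1,.541,.038)[0])
E
```

```text
[ 0.38106767 -0.20681325  0.0556    ]
total [-59.6 -14.9  80. ] [ 0.13  0.11 -0.2 ] | row x8: [-7.46, -1.86, 9.99] [0.02, 0.01, -0.02]
total [ 0.  -0.  84.4] [0. 0. 0.] | row x8: [0.0, -0.0, 10.55] [0.0, 0.0, 0.0]
[ 0.43280961 -0.21198744  0.0556    ]
```

>>> servo_tool(commands=[-10,-2,0,0,0,0,-14,-3,10,0,0,0,-14,-3,14,0,0,0,-12,-3,16,0,0,0,-6,-2,16,0,0,-0.1,-4,-2,14,0,0,-0.1,0,0,10,0.1,0.1,0,0,0,0,0,0,0,0,0,0,0,0,0])

```text
time_s: 49.1
tool_pos: [0.3817, -0.2063, 0.1406]
tool_rot: [180.0, -0.1, -5.6]
force: [0.1, 0.4, -2.2]
grip_width: 0.0298
```

>>> servo_tool(commands=[0,0,6,0,0,0,0,0,12,0,0,0,0,0,16,0,0,0,0,0,16,0,0,0,0,0,14,0,0,0,0,0,8,0,0,0,0,0,4,0,0,0,0,0,0,0,0,0,0,0,0,0,0,0])

```text
time_s: 50.0
tool_pos: [0.3818, -0.206, 0.0648]
tool_rot: [-180.0, -0.1, -5.6]
force: [-0.3, 1.0, -1.6]
grip_width: 0.0295
```

```bash
python3 - <<'E'
from h import *
st();shaftfit('w25');t,R=ins(A1,.541,-.014);plan(t,R,3)
p,d=snap('side','s25');cv2.imwrite('pics/s25c.png',cv2.resize(p[110:200,300:430][:,:,::-1],None,fx=6,fy=6,interpolation=cv2.INTER_CUBIC))
p,d=snap('top','t25');cv2.imwrite('pics/t25c.png',cv2.resize(p[150:290,340:480][:,:,::-1],None,fx=5,fy=4.2,interpolation=cv2.INTER_CUBIC))
E
```

```text
t 50.0 pos [ 0.3818 -0.206   0.0648] rot [-1.7998e+02 -1.0000e-01 -5.6000e+00] F [-0.3  1.  -1.6] q [-40.3  -2.8  65.3 124.7   3.   56.5 -72.3] w 0.0295
x 0.061 y mid -0.0012 ztop -0.0239 n 523
x 0.073 y mid -0.0014 ztop -0.0238 n 562
x 0.085 y mid -0.0014 ztop -0.0238 n 594
x 0.097 y mid -0.0012 ztop -0.0239 n 660
x 0.109 y mid -0.0012 ztop -0.0238 n 412
slope y [ 0.0023 -0.0015] slope z [ 0.0013 -0.0227]
total [-0.7  0.9  9.3] [-0.03 -0.12  0.11] | row x3: [-0.24, 0.31, 3.08] [-0.01, -0.04, 0.04]
```

View pics/s25c.png

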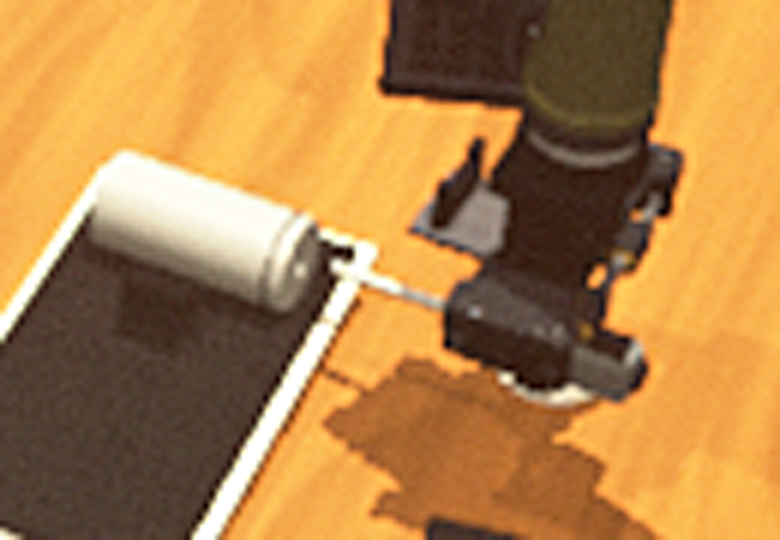

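View pics/t25c.png

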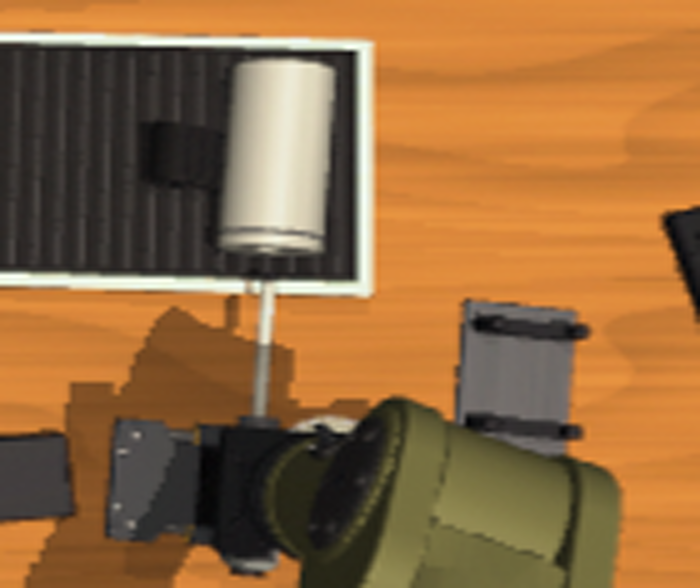

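>>> servo_tool(commands=[-0.7,0.3,3,0,0,0.1,0,0.3,3,0,0,0,0,0.3,3,0,0,0,0,0,0,0,0,0,0,0,0,0,0,0])

```text
time_s: 50.65
tool_pos: [0.3803, -0.2067, 0.0552]
tool_rot: [-180.0, -0.0, -5.7]
force: [0.6, -0.2, -2.4]
grip_width: 0.0298
```

```bash
python3 - <<'E'
from h import *
st();t,R=ins(A1,.541,-.014);plan(t,R,3);plan(ins(A1,.541,.0)[0],R,3)
p,d=snap('side','s26');e=np.load('pics/ext_side.npz');cv2.imwrite('pics/s26c.png',cv2.resize(p[140:190,320:380][:,:,::-1],None,fx=12,fy=12,interpolation=cv2.INTER_CUBIC))
M=e['M'];K=e['K'];
def proj(X):
    c=M[:3,:3].T@(np.array(X)-M[:3,3]); return (K@c/c[2])[:2]
def pr(X): u=proj(X); return ((u-[320,140])*12).round(0)
T=tool();print('tip',pr((T@[.1466,-.0013,-.0198,1])[:3]),'mid',pr((T@[.10,-.0013,-.0198,1])[:3]),'port',pr([.541,A1[0]-.1*(.541-.57),A1[1]]))
E
```

```text
t 50.65 pos [ 0.3803 -0.2067  0.0552] rot [-1.7999e+02 -3.0000e-02 -5.7100e+00] F [ 0.6 -0.2 -2.4] q [-39.9  -0.9  65.9 125.2   1.   55.1 -70.4] w 0.0298
total [ 0.8  0.  -0.4] [-0.01 -0.03 -0.  ] | row x3: [0.26, 0.01, -0.14] [-0.0, -0.01, -0.0]
total [14.8  0.  -0.4] [-0.01 -0.03 -0.  ] | row x3: [4.92, 0.01, -0.14] [-0.0, -0.01, -0.0]
tip [404. 188.] mid [544. 238.] port [360. 171.]
```

View pics/s26c.png

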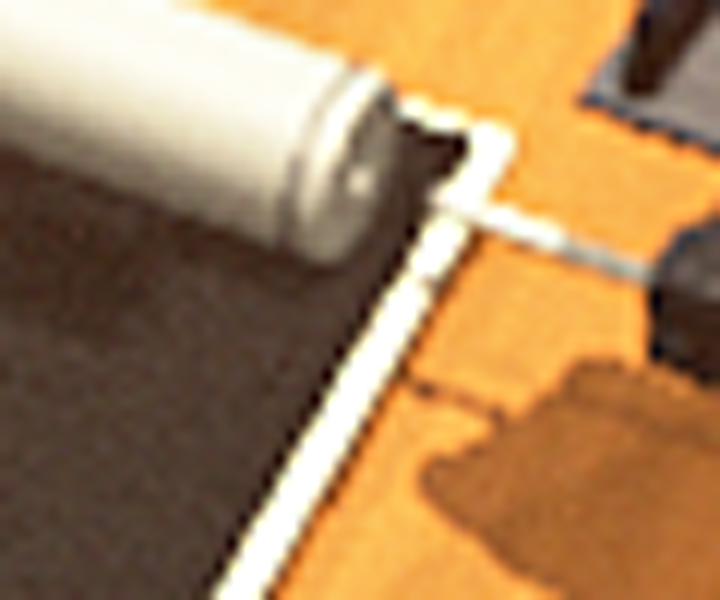

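>>> servo_tool(commands=[4,0,-0.4,0,0,0,5,0,0,0,0,0,5,0,0,0,0,0,5,0,0,0,0,0,3,0,0,0,0,0,0,0,0,0,0,0])

```text
time_s: 51.3
tool_pos: [0.4028, -0.2091, 0.0557]
tool_rot: [180.0, -0.0, -5.7]
force: [-0.7, -0.3, -2.7]
grip_width: 0.0295
```

```bash
python3 - <<'E'
from h import *
st();plan(*ins(A1,.541,.04),6)
E
```

```text
t 51.3 pos [ 0.4028 -0.2091  0.0557] rot [ 1.7996e+02 -4.0000e-02 -5.6900e+00] F [-0.7 -0.3 -2.7] q [-38.6   5.4  65.8 122.6  -5.9  55.3 -65.2] w 0.0295
total [32.2 -0.1  0.2] [ 0.04 -0.04  0.02] | row x6: [5.36, -0.02, 0.02] [0.01, -0.01, 0.0]
```

>>> servo_tool(commands=[4,0,0,0,0,0,5,0,0,0,0,0,6,0,0,0,0,0,6,0,0,0,0,0,6,0,0,0,0,0,4,0,0,0,0,0,1,0,0,0,0,0,0,0,0,0,0,0])

```text
time_s: 52.1
tool_pos: [0.4342, -0.2121, 0.0557]
tool_rot: [-180.0, -0.0, -5.7]
force: [0.3, 0.3, -2.2]
grip_width: 0.0295
```

```bash
python3 - <<'E'
from h import *
st();plan(*ins(A1,.541,.04),6)
for n in('side','top'):
    p,d=snap(n,n+'27')
i=cv2.imread('pics/top27.png');cv2.imwrite('pics/t27c.png',cv2.resize(i[150:270,340:480],None,fx=5,fy=5,interpolation=cv2.INTER_CUBIC))
i=cv2.imread('pics/side27.png');cv2.imwrite('pics/s27c.png',cv2.resize(i[130:190,310:390],None,fx=9,fy=9,interpolation=cv2.INTER_CUBIC))
E
```

```text
t 52.1 pos [ 0.4342 -0.2121  0.0557] rot [-1.7998e+02 -4.0000e-02 -5.7100e+00] F [ 0.3  0.3 -2.2] q [-34.8  12.2  63.3 118.8 -13.2  56.3 -60.4] w 0.0295
total [ 0.6 -0.   0.1] [-0.02 -0.04 -0.  ] | row x6: [0.11, -0.0, 0.02] [-0.0, -0.01, -0.0]
```

View pics/t27c.png

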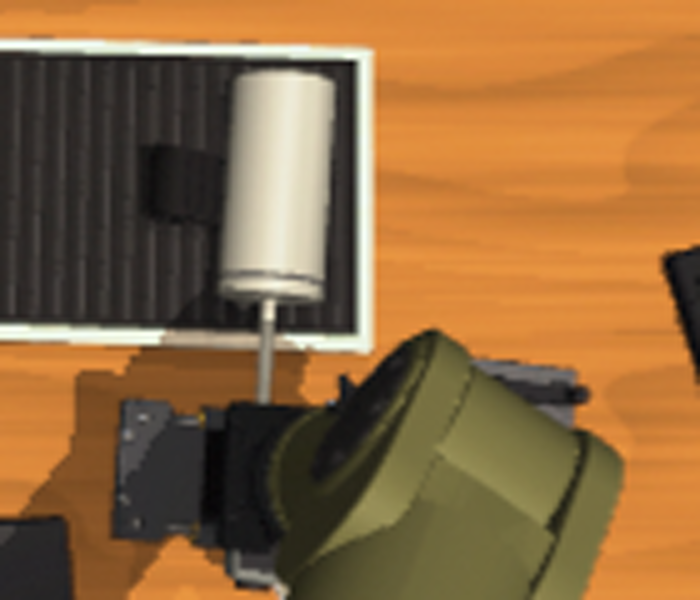

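View pics/s27c.png

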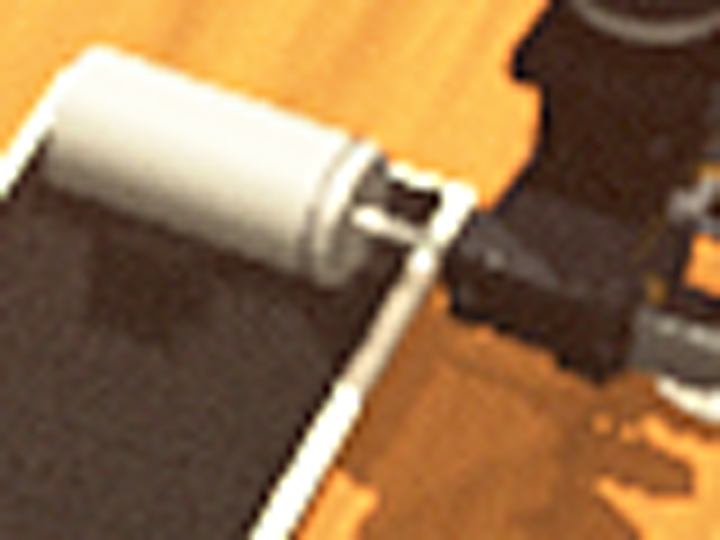

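The shaft is in the port: the side view shows it entering at about (365,215), and there is no contact force. Holding still.

>>> servo_tool(commands=[0,0,0,0,0,0,0,0,0,0,0,0,0,0,0,0,0,0,0,0,0,0,0,0,0,0,0,0,0,0,0,0,0,0,0,0,0,0,0,0,0,0,0,0,0,0,0,0,0,0,0,0,0,0,0,0,0,0,0,0])

```text
time_s: 53.2
tool_pos: [0.4342, -0.212, 0.0558]
tool_rot: [-180.0, -0.1, -5.7]
force: [0.5, -0.6, -1.7]
grip_width: 0.0297
```

>>> servo_tool(commands=[0,0,0,0,0,0,0,0,0,0,0,0,0,0,0,0,0,0,0,0,0,0,0,0,0,0,0,0,0,0,0,0,0,0,0,0,0,0,0,0,0,0,0,0,0,0,0,0,0,0,0,0,0,0,0,0,0,0,0,0])

```text
time_s: 54.2
tool_pos: [0.4342, -0.212, 0.0558]
tool_rot: [-180.0, -0.1, -5.7]
force: [0.6, -0.7, -1.6]
grip_width: 0.0294
```

>>> servo_tool(commands=[0,0,0,0,0,0,0,0,0,0,0,0,0,0,0,0,0,0,0,0,0,0,0,0,0,0,0,0,0,0,0,0,0,0,0,0,0,0,0,0,0,0,0,0,0,0,0,0,0,0,0,0,0,0,0,0,0,0,0,0])

```text
time_s: 55.2
tool_pos: [0.4342, -0.212, 0.0558]
tool_rot: [-180.0, -0.1, -5.7]
force: [-0.7, 0.1, -2.5]
grip_width: 0.0294
```

>>> servo_tool(commands=[0,0,0,0,0,0,0,0,0,0,0,0,0,0,0,0,0,0,0,0,0,0,0,0])

```text
time_s: 55.6
tool_pos: [0.4342, -0.212, 0.0558]
tool_rot: [-180.0, -0.1, -5.7]
force: [0.1, -0.2, -2.8]
grip_width: 0.0299
```

>>> servo_tool(commands=[-4,0,0,0,0,0,-7,0,0,0,0,0,-9,0,0,0,0,0,-9,0,0,0,0,0,-9,0,0,0,0,0,-9,0,0,0,0,0,-6,0,0,0,0,0,-3,0,0,0,0,0])

```text
time_s: 56.4
tool_pos: [0.3774, -0.206, 0.0554]
tool_rot: [-179.9, -0.1, -5.7]
force: [0.5, 0.3, -2.5]
grip_width: 0.0293
```

>>> servo_tool(commands=[0,0,-8,0,0,0,0,0,-16,0,0,0,0,0,-24,0,0,0,0,0,-30,0,0,0,0,0,-30,0,0,0,0,0,-24,0,0,0,0,0,-20,0,0,0,0,0,-10,0,0,0])

```text
time_s: 57.2
tool_pos: [0.3789, -0.207, 0.2193]
tool_rot: [-180.0, -0.2, -5.7]
force: [0.3, 0.3, -2.1]
grip_width: 0.0295
```

```bash
python3 - <<'E'
from h import *
st();plan([.445,.075,.22],Rt(-3.3),10)
E
```

```text
t 57.2 pos [ 0.3789 -0.207   0.2193] rot [-179.95   -0.21   -5.74] F [ 0.3  0.3 -2.1] q [-29.2 -16.2  46.7 113.8  11.9  77.6 -81.9] w 0.0295
total [  37.6 -287.2   -0.4] [-0.04 -0.21 -2.44] | row x10: [4.31, -28.64, -0.05] [-0.0, -0.02, -0.24]
```

>>> servo_tool(commands=[10,0,0,0,0,0,18,0,4,0,0,0,20,-5,6,0,0,0,20,-15,6,0,0,-0.2,14,-25,6,0,0,-0.2,4,-32,4,0,0,-0.2,0,-36,0,0,0,-0.2,0,-36,0,0,0,-0.2,0,-36,0,0,0,-0.2,0,-36,0,0,0,-0.2])

```text
time_s: 58.2
tool_pos: [0.4828, 0.0064, 0.1912]
tool_rot: [-180.0, -0.0, -4.3]
force: [1.2, 0.1, -1.3]
grip_width: 0.0294
```

```bash
python3 - <<'E'
from h import *
st();plan([.45,.075,.20],Rt(-3.3),5)
E
```

```text
t 58.2 pos [0.4828 0.0064 0.1912] rot [-1.7999e+02 -1.0000e-02 -4.3200e+00] F [ 1.2  0.1 -1.3] q [-44.1  -2.7  39.6 109.8   1.8  72.2 -99.4] w 0.0294
total [-37.8 -66.   -8.8] [-0.01 -0.01 -1.02] | row x5: [-7.47, -13.25, -1.76] [-0.0, -0.0, -0.2]
```

>>> servo_tool(commands=[-6,-24,-2,0,0,-0.3,-8,-18,-2,0,0,-0.3,-8,-12,-2,0,0,-0.3,-8,-8,-2,0,0,-0.1,-6,-4,-1,0,0,0,0,0,0,0,0,0,0,0,0,0,0,0,0,0,0,0,0,0])

```text
time_s: 59.0
tool_pos: [0.4522, 0.0725, 0.2009]
tool_rot: [-180.0, -0.1, -3.4]
force: [0.1, 0.2, -1.9]
grip_width: 0.0295
```

```bash
python3 - <<'E'
from h import *
st();K,M=extr('wrist'); p,d=snap('wrist','w30');np.savez('pics/ext_w30.npz',K=K,M=M);P=cloud(d,K,M);x,Q=pipew(P,.08,.0575)
shaftfit('w31')
E
```

```text
t 59.0 pos [0.4522 0.0725 0.2009] rot [-1.7998e+02 -7.0000e-02 -3.3900e+00] F [ 0.1  0.2 -1.9] q [ -48.2   -6.7   33.7  111.9    3.9   73.7 -109.2] w 0.0295
pipe 3627 y,z at x=.57 [0.0796 0.0568] slopes [-0.0546  0.0052] xmin [0.5524 0.5535 0.5543] med 0.00038
x 0.061 y mid -0.0012 ztop -0.0237 n 521
x 0.073 y mid -0.0014 ztop -0.0239 n 554
x 0.085 y mid -0.0013 ztop -0.0239 n 617
x 0.097 y mid -0.0012 ztop -0.0239 n 653
x 0.109 y mid -0.0012 ztop -0.0240 n 415
slope y [ 0.0016 -0.0014] slope z [ 0.0014 -0.0227]
```

View pics/w30.png

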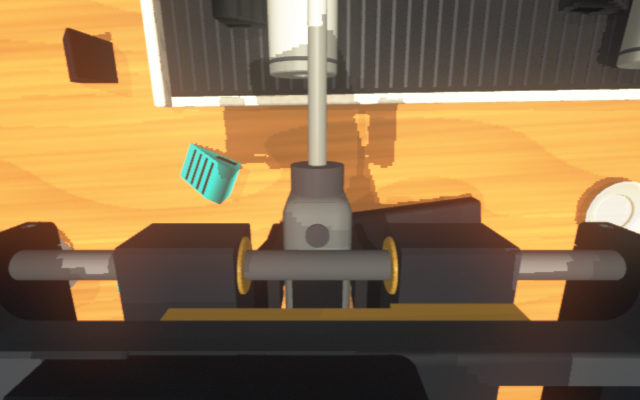

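```bash
cat >> h.py <<'E'
A3=(.0796,.0570,-.055)
E
python3 - <<'E'
from h import *
t,R=ins(A3,.5527,-.012);print(t);T=tool();a=t.copy();a[2]=.11
b=a.copy();b[0]=.445;b[1]=.086;plan(b,R,6);plan(a,R,5,np.vstack([np.c_[R,b],[0,0,0,1]]))
print(ins(A3,.5527,.038)[0])
E
```

```text
[0.39426795 0.0879633  0.0372    ]
total [ -8.1 -12.8  90.9] [-0.02 -0.07 -0.23] | row x6: [-1.33, -2.14, 15.15] [-0.0, -0.01, -0.04]
total [-50.8   0.8   0. ] [0. 0. 0.] | row x5: [-10.15, 0.17, 0.0] [0.0, 0.0, 0.0]
[0.44419249 0.08521745 0.0372    ]
```

>>> servo_tool(commands=[-1,-2,8,0,0,0,-1.5,-2,16,0,0,0,-1.5,-2,20,0,0,0,-1.5,-2,20,0,0,-0.1,-1.5,-3,16,0,0,-0.1,-1,-2,8,0,0,0,0,0,3,0,0,0,0,0,0,0,0,0])

```text
time_s: 59.9
tool_pos: [0.4449, 0.0868, 0.1099]
tool_rot: [-180.0, -0.1, -3.1]
force: [1.1, 0.0, -2.4]
grip_width: 0.0299
```

>>> servo_tool(commands=[-6,0,0,0,0,0,-10,0,0,0,0,0,-12,0.2,0,0,0,0,-12,0.2,0,0,0,0,-8,0.2,0,0,0,0,-3,0.2,0,0,0,0,0,0,0,0,0,0,0,0,0,0,0,0])

```text
time_s: 60.7
tool_pos: [0.3943, 0.0889, 0.1102]
tool_rot: [-179.9, -0.1, -3.1]
force: [0.6, -0.7, -2.9]
grip_width: 0.0298
```

```bash
python3 - <<'E'
from h import *
st();t,R=ins(A3,.5527,-.012);plan(t,R,6)
E
```

```text
t 60.7 pos [0.3943 0.0889 0.1102] rot [-1.7994e+02 -1.1000e-01 -3.1100e+00] F [ 0.6 -0.7 -2.9] q [ -49.6   -9.2   31.1  124.8    5.3   63.1 -114.4] w 0.0298
total [-0.1  1.  73. ] [-0.06 -0.11  0.04] | row x6: [-0.01, 0.16, 12.17] [-0.01, -0.02, 0.01]
```

Reachable. I'll descend in line with the port.

>>> servo_tool(commands=[0,0.2,7,0,0,0,0,0.2,14,0,0,0,0,0.2,17,0,0,0,0,0.2,17,0,0,0,0,0.2,11,0,-0.1,0,0,0,5,0,0,0,0,0,2,0,0,0,0,0,0,0,0,0,0,0,0,0,0,0])

```text
time_s: 61.6
tool_pos: [0.3944, 0.0881, 0.0374]
tool_rot: [-179.9, -0.0, -3.1]
force: [-0.2, 0.3, -2.9]
grip_width: 0.0297
```

```bash
python3 - <<'E'
from h import *
st();t,R=ins(A3,.5527,-.012);plan(t,R,6);plan(*ins(A3,.5527,.008),6)
for n in('side','top'):
    p,d=snap(n,n+'33')
i=cv2.imread('pics/top33.png');cv2.imwrite('pics/t33c.png',cv2.resize(i[150:290,230:370],None,fx=5,fy=4.2,interpolation=cv2.INTER_CUBIC))
i=cv2.imread('pics/side33.png');cv2.imwrite('pics/s33c.png',cv2.resize(i[180:250,270:360],None,fx=8,fy=8,interpolation=cv2.INTER_CUBIC))
E
```

```text
t 61.6 pos [0.3944 0.0881 0.0374] rot [-1.7993e+02 -2.0000e-02 -3.1000e+00] F [-0.2  0.3 -2.9] q [ -49.6   -2.    33.2  129.     1.3   52.7 -110.3] w 0.0297
total [-0.2  0.1  0.2] [-0.07 -0.02  0.05] | row x6: [-0.03, 0.02, 0.04] [-0.01, -0.0, 0.01]
total [19.8  0.1  0.2] [-0.07 -0.02  0.05] | row x6: [3.31, 0.02, 0.04] [-0.01, -0.0, 0.01]
```

View pics/t33c.png

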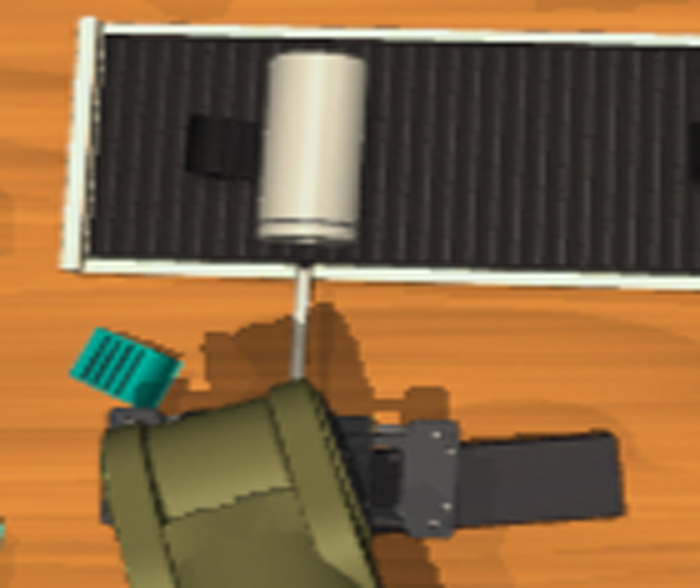

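View pics/s33c.png

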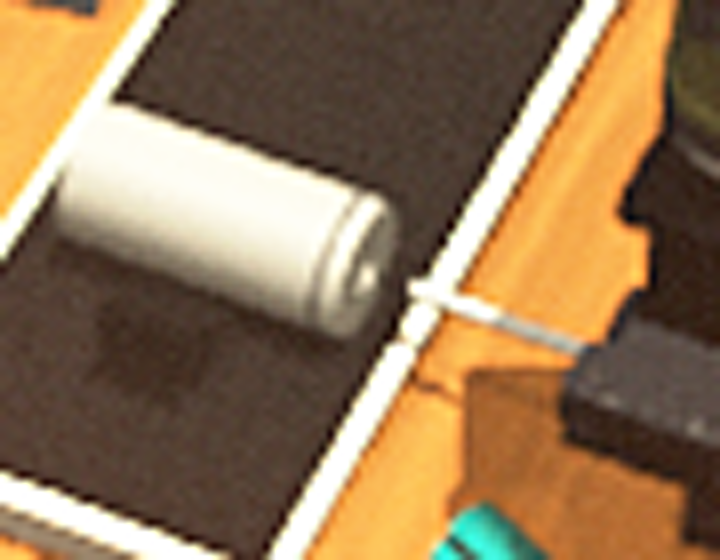

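>>> servo_tool(commands=[3,0,0,0,0,0,5,0,0,0,0,0,5,0,0,0,0,0,5,0,0,0,0,0,2,0,0,0,0,0,0,0,0,0,0,0])

```text
time_s: 62.3
tool_pos: [0.4142, 0.0867, 0.0369]
tool_rot: [-180.0, 0.0, -3.1]
force: [0.1, -0.6, -2.2]
grip_width: 0.0295
```

>>> servo_tool(commands=[4,0,0,0,0,0,5,0,0,0,0,0,6,0,0,0,0,0,6,0,0,0,0,0,6,0,0,0,0,0,4,0,0,0,0,0,1,0,0,0,0,0,0,0,0,0,0,0])

```text
time_s: 63.1
tool_pos: [0.4458, 0.0849, 0.0368]
tool_rot: [-180.0, 0.1, -3.1]
force: [0.2, 0.2, -2.4]
grip_width: 0.0293
```

```bash
python3 - <<'E'
from h import *
st();plan(*ins(A3,.5527,.040),6)
for n in('side','top'):
    p,d=snap(n,n+'34')
i=cv2.imread('pics/top34.png');cv2.imwrite('pics/t34c.png',cv2.resize(i[150:290,230:480],None,fx=3,fy=3,interpolation=cv2.INTER_CUBIC))
i=cv2.imread('pics/side34.png');cv2.imwrite('pics/s34c.png',cv2.resize(i[180:250,270:360],None,fx=8,fy=8,interpolation=cv2.INTER_CUBIC))
E
```

```text
t 63.1 pos [0.4458 0.0849 0.0368] rot [-1.7998e+02  5.0000e-02 -3.1100e+00] F [ 0.2  0.2 -2.4] q [ -47.6    5.5   35.1  122.8   -4.    52.8 -103.4] w 0.0293
total [ 0.4 -0.2 -0.4] [-0.02  0.05  0.04] | row x6: [0.07, -0.03, -0.07] [-0.0, 0.01, 0.01]
```

View pics/t34c.png

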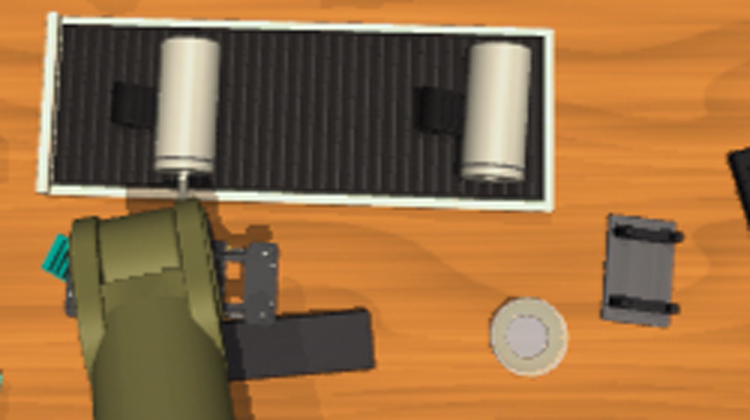

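View pics/s34c.png

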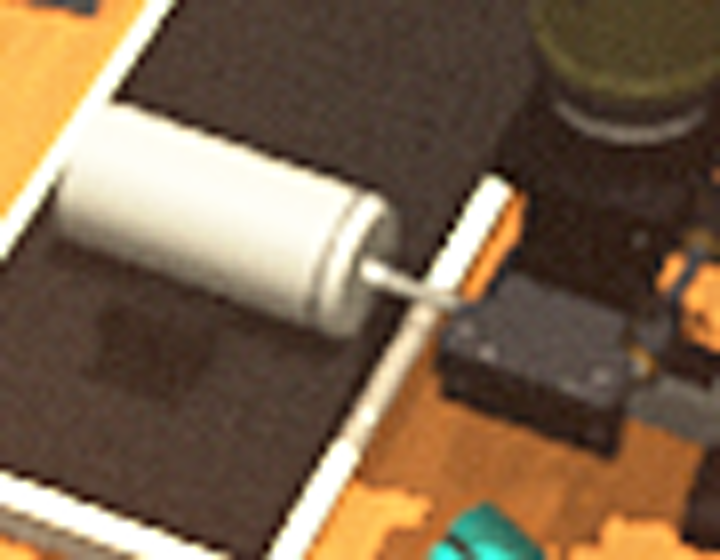

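The shaft is in the lower pipe's port at (365,265), with no force and both chocks in place. Holding.

>>> servo_tool(commands=[0,0,0,0,0,0,0,0,0,0,0,0,0,0,0,0,0,0,0,0,0,0,0,0,0,0,0,0,0,0,0,0,0,0,0,0,0,0,0,0,0,0,0,0,0,0,0,0,0,0,0,0,0,0,0,0,0,0,0,0])

```text
time_s: 64.2
tool_pos: [0.4458, 0.0851, 0.0369]
tool_rot: [-180.0, 0.0, -3.1]
force: [-0.3, -0.2, -2.2]
grip_width: 0.03
```

>>> servo_tool(commands=[0,0,0,0,0,0,0,0,0,0,0,0,0,0,0,0,0,0,0,0,0,0,0,0,0,0,0,0,0,0,0,0,0,0,0,0,0,0,0,0,0,0,0,0,0,0,0,0,0,0,0,0,0,0,0,0,0,0,0,0])

```text
time_s: 65.2
tool_pos: [0.4458, 0.0851, 0.0369]
tool_rot: [-180.0, 0.0, -3.1]
force: [-0.3, 0.2, -2.4]
grip_width: 0.0295
```

>>> servo_tool(commands=[0,0,0,0,0,0,0,0,0,0,0,0,0,0,0,0,0,0,0,0,0,0,0,0,0,0,0,0,0,0,0,0,0,0,0,0,0,0,0,0,0,0,0,0,0,0,0,0,0,0,0,0,0,0,0,0,0,0,0,0])

```text
time_s: 66.2
tool_pos: [0.4458, 0.0851, 0.0368]
tool_rot: [-180.0, 0.0, -3.1]
force: [0.2, -0.1, -2.0]
grip_width: 0.0299
```

>>> servo_tool(commands=[0,0,0,0,0,0,0,0,0,0,0,0,0,0,0,0,0,0,0,0,0,0,0,0])

```text
time_s: 66.6
tool_pos: [0.4458, 0.0851, 0.0369]
tool_rot: [-180.0, 0.0, -3.1]
force: [-0.6, -0.1, -2.5]
grip_width: 0.0296
```

>>> servo_tool(commands=[-4,0,0,0,0,0,-7,0,0,0,0,0,-9,0,0,0,0,0,-9,0,0,0,0,0,-9,0,0,0,0,0,-8,0,0,0,0,0,-5,0,0,0,0,0,-1,0,0,0,0,0,0,0,0,0,0,0])

```text
time_s: 67.5
tool_pos: [0.394, 0.088, 0.0371]
tool_rot: [-179.9, 0.0, -3.1]
force: [-0.3, 1.1, -1.7]
grip_width: 0.0296
```

>>> servo_tool(commands=[0,0,-6,0,0,0,0,0,-12,0,0,0,0,0,-18,0,0,0,0,0,-18,0,0,0,0,0,-14,0,0,0,8,0,-14,0,0,0,14,0,-14,0,0,0,18,0,-14,0,0,0,20,0,-10,0,0,0,10,0,-5,0,0,0])

```text
time_s: 68.5
tool_pos: [0.4661, 0.0839, 0.1634]
tool_rot: [-180.0, -0.1, -3.2]
force: [0.9, 0.1, -1.5]
grip_width: 0.0298
```

```bash
python3 - <<'E'
from h import *
st();plan([.475,-.16,.18],Rt(-6),10)
E
```

```text
t 68.5 pos [0.4661 0.0839 0.1634] rot [-1.7995e+02 -1.2000e-01 -3.1600e+00] F [ 0.9  0.1 -1.5] q [ -49.1   -2.4   35.2  113.     1.5   68.8 -107.6] w 0.0298
total [ 22.3 243.  -16.8] [-0.05 -0.12  2.84] | row x10: [2.77, 24.25, -1.67] [-0.01, -0.01, 0.28]
```

>>> servo_tool(commands=[1,12,-1,0,0,0.3,2,24,-2,0,0,0.3,3,30,-2,0,0,0.3,3,34,-2,0,0,0.3,3,34,-2,0,0,0.3,3,34,-2,0,0,0.3,3,34,-2,0,0,0.3,3,34,-2,0,0,0.3,2,34,0,0,0,0.3,0,34,0,0,0,0.3])

```text
time_s: 69.5
tool_pos: [0.4606, -0.2221, 0.1761]
tool_rot: [-179.9, 0.1, -6.1]
force: [0.5, 0.0, -3.3]
grip_width: 0.0297
```

```bash
python3 - <<'E'
from h import *
st();T=np.load('pics/Tgrasp.npy');p=T[:3,3].copy();print(p);p[2]=.13;plan(p,T[:3,:3],8)
E
```

```text
t 69.5 pos [ 0.4606 -0.2221  0.1761] rot [-1.7989e+02  1.2000e-01 -6.1500e+00] F [ 0.5  0.  -3.3] q [-31.1   3.6  56.4 107.7  -3.2  70.5 -69.8] w 0.0297
[ 0.46245125 -0.38925091  0.02690252]
total [ 19.8 166.   45.8] [-0.21  0.13  1.76] | row x8: [2.75, 20.71, 5.75] [-0.03, 0.02, 0.22]
```

>>> servo_tool(commands=[3,30,5,0,0,0.2,3,30,6,0,0,0.2,3,28,6,0,0,0.2,3,26,6,0,0,0.2,3,20,6,0,0,0.3,2,14,6,0,0,0.3,2,8,6,0,0,0.3,1,4,4,0,0,0,0,0,0,0,0,0,0,0,0,0,0,0])

```text
time_s: 70.5
tool_pos: [0.4639, -0.3811, 0.1315]
tool_rot: [-179.9, 0.1, -7.8]
force: [0.5, 0.1, -2.4]
grip_width: 0.0296
```

>>> servo_tool(commands=[0,0,0,0,0,0,0,0,0,0,0,0,0,0,0,0,0,0])

```text
time_s: 70.8
tool_pos: [0.4641, -0.3816, 0.1319]
tool_rot: [-180.0, 0.0, -7.8]
force: [-0.8, -0.5, -2.9]
grip_width: 0.0299
```

```bash
python3 - <<'E'
from h import *
st();T=np.load('pics/Tgrasp.npy');p=T[:3,3].copy();p[2]=.085;plan(p,T[:3,:3],4)
shaftfit('w40');K,M=extr('wrist');d=np.load('pics/w40.npz')['d'];P=cloud(d,K,M)
m=(P[...,2]>.0035)&(P[...,2]<.012)&(abs(P[...,0]-.457)<.075)&(abs(P[...,1]+.388)<.05);Q=P[m];print(len(Q),cv2.minAreaRect((Q[:,:2]*1000).astype(np.float32)))
p,d=snap('top','t40');e=np.load('pics/ext_top.npz');P=cloud(d,e['K'],e['M'])
cv2.imwrite('pics/t40c.png',cv2.resize(p[150:290,340:480][:,:,::-1],None,fx=5,fy=4.2,interpolation=cv2.INTER_CUBIC))
E
```

```text
t 70.8 pos [ 0.4641 -0.3816  0.1319] rot [-1.7996e+02  1.0000e-02 -7.7600e+00] F [-0.8 -0.5 -2.9] q [ -8.4  23.5  56.6  98.6 -20.9  69.3 -44.1] w 0.0299
total [-0.6  7.8 46.8] [-0.15  0.02  0.15] | row x4: [-0.16, 1.95, 11.71] [-0.04, 0.0, 0.04]
x 0.061 y mid -0.0012 ztop -0.0237 n 527
x 0.073 y mid -0.0014 ztop -0.0238 n 564
x 0.085 y mid -0.0014 ztop -0.0238 n 596
x 0.097 y mid -0.0012 ztop -0.0239 n 649
x 0.109 y mid -0.0012 ztop -0.0238 n 410
slope y [ 0.0024 -0.0015] slope z [-0.0002 -0.0225]
1962 ((468.58740234375, -388.70794677734375), (70.08346557617188, 81.11490631103516), 82.73201751708984)
```

View pics/w40.png

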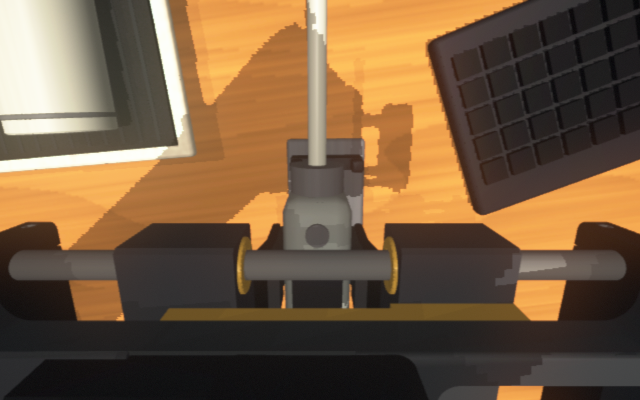

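>>> servo_tool(commands=[-0.2,2,8,0,0,0,-0.2,3,14,0,0,0.1,-0.2,2,14,-0.1,0,0,0,0.8,8,0,0,0,0,0,3,0,0,0,0,0,0,0,0,0,0,0,0,0,0,0])

```text
time_s: 71.6
tool_pos: [0.4623, -0.3899, 0.0848]
tool_rot: [179.9, 0.0, -7.9]
force: [0.7, -0.3, -1.9]
grip_width: 0.0298
```

```bash
python3 - <<'E'
from h import *
st();T=np.load('pics/Tgrasp.npy');p=T[:3,3].copy();plan(p,T[:3,:3],5)
E
```

```text
t 71.6 pos [ 0.4623 -0.3899  0.0848] rot [ 1.7991e+02  2.0000e-02 -7.9100e+00] F [ 0.7 -0.3 -1.9] q [ -5.6  27.   54.5 100.6 -24.   65.  -41.5] w 0.0298
total [ 0.1 -0.7 57.9] [-0.02  0.02  0.  ] | row x5: [0.01, -0.15, 11.59] [-0.0, 0.0, 0.0]
```

>>> servo_tool(commands=[0,-0.2,8,0,0,0,0,-0.2,12,0,0,0,0,-0.2,14,0,0,0,0,0,10,0,0,0,0,0,6,0,0,0,0,0,4,0,0,0,0,0,2,0,0,0,0,0,0,0,0,0,0,0,0,0,0,0])

```text
time_s: 72.5
tool_pos: [0.4624, -0.3894, 0.029]
tool_rot: [179.9, -0.0, -7.9]
force: [0.6, 0.8, -2.4]
grip_width: 0.0296
```

>>> servo_tool(commands=[0,0,1,0,0,0,0,0,0,0,0,0])

```text
time_s: 72.7
tool_pos: [0.4623, -0.3892, 0.0277]
tool_rot: [179.9, 0.0, -7.9]
force: [0.3, -0.5, -2.4]
grip_width: 0.0297
```

>>> servo_tool(commands=[0,0,0.7,0,0,0,0,0,0,0,0,0])

```text
time_s: 72.9
tool_pos: [0.4623, -0.3892, 0.0269]
tool_rot: [179.9, 0.0, -7.9]
force: [-0.7, -0.5, -1.2]
grip_width: 0.0294
```

Contact with the saddles is beginning at the same height as the original grasp. Releasing.

>>> servo_tool(commands=[0,0,0.3,0,0,0,0,0,0,0,0,0,0,0,0,0,0,0])

```text
time_s: 73.2
tool_pos: [0.4622, -0.3892, 0.0269]
tool_rot: [179.9, 0.0, -7.9]
force: [-1.0, 0.5, 1.4]
grip_width: 0.0295
```

>>> servo_tool(commands=[0,0,0,0,0,0,0,0,0,0,0,0,0,0,0,0,0,0,0,0,0,0,0,0,0,0,0,0,0,0,0,0,0,0,0,0], jaw=56)

```text
time_s: 73.8
tool_pos: [0.4622, -0.3891, 0.0265]
tool_rot: [179.9, 0.0, -7.9]
force: [0.1, 0.3, 0.8]
grip_width: 0.0552
```

>>> servo_tool(commands=[0,0,-6,0,0,0,0,0,-12,0,0,0,0,0,-20,0,0,0,0,0,-25,0,0,0,-10,0,-30,0,0,0,-20,0,-30,0,0,0,-25,0,-30,0,0,0,-20,0,-20,0,0,0,0,0,0,0,0,0,0,0,0,0,0,0])

```text
time_s: 74.8
tool_pos: [0.3887, -0.3786, 0.2005]
tool_rot: [180.0, -0.1, -7.9]
force: [0.5, 0.4, -0.8]
grip_width: 0.0558
```

```bash
python3 - <<'E'
from h import *
st();K,M=extr('wrist');p,d=snap('wrist','w41');P=cloud(d,K,M);Q,S=scopefit(P)
m=(P[...,2]>.0035)&(np.hypot(P[...,0]-.457,P[...,1]+.388)<.075)&(P[...,0]<.514)
m=cv2.morphologyEx(m.astype(np.uint8),cv2.MORPH_OPEN,np.ones((3,3)))>0
Q=P[m];h=Q[:,2];print('base',cv2.minAreaRect((Q[h<.02][:,:2]*1000).astype(np.float32)))
check('k2')
E
```

```text
t 74.8 pos [ 0.3887 -0.3786  0.2005] rot [ 1.7999e+02 -1.5000e-01 -7.9000e+00] F [ 0.5  0.4 -0.8] q [-15.9   9.6  63.7 102.1  -9.   73.7 -47.9] w 0.0558
handle 3060 ((457.968017578125, -386.988525390625), (29.167463302612305, 100.03591918945312), 81.90558624267578) z [0.0591 0.0634 0.065 ]
shaft 448 [-0.1356 -0.3254] x [0.5112 0.5502] z [0.0496 0.051 ]
base ((454.530029296875, -386.5220642089844), (70.07691192626953, 109.39069366455078), 83.19196319580078)
top p1 1059 axis y,z at x=.61 [-0.2298  0.0759] dy/dx -0.1018 dz/dx 0.0034 x range [0.5409 0.5432 0.6685 0.6719] med 0.0013
top p3 1021 axis y,z at x=.61 [0.0762 0.0573] dy/dx -0.0578 dz/dx 0.0025 x range [0.5531 0.5541 0.6799 0.6817] med 0.0015
top chock n 152 rect ((611.5457153320312, -169.9141387939453), (29.109878540039062, 40.63066101074219), 86.38494110107422) top ((611.5195922851562, -167.4105987548828), (24.48054313659668, 40.891239166259766), 87.82584381103516) toph 0.0399 y max -0.1549
top chock n 167 rect ((622.6495971679688, 133.59645080566406), (32.759708404541016, 40.9727783203125), 87.16767883300781) top ((623.434875
[... 164 characters left out ...]
dx -0.111 dz/dx 0.0121 x range [0.542  0.5438 0.6718 0.6762] med 0.0027
side p3 726 axis y,z at x=.61 [0.0783 0.0562] dy/dx -0.0705 dz/dx 0.0013 x range [0.554  0.5552 0.6824 0.686 ] med 0.0022
side chock n 113 rect ((613.9229125976562, -165.01229858398438), (47.553199768066406, 35.324825286865234), 3.6283929347991943) top ((614.1901245117188, -160.1414337158203), (21.634313583374023, 40.654537200927734), 84.7065658569336) toph 0.04 y max -0.1469
side chock n 149 rect ((625.6949462890625, 137.23916625976562), (41.48057556152344, 44.67817306518555), 89.09740447998047) top ((624.4541015625, 143.9698944091797), (27.072431564331055, 41.81224822998047), 87.11231994628906) toph 0.0406 y max 0.1582
```

View pics/w41.png

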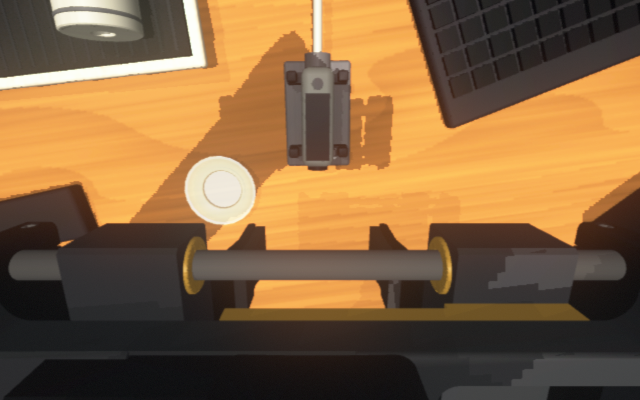

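View pics/k2tc.png

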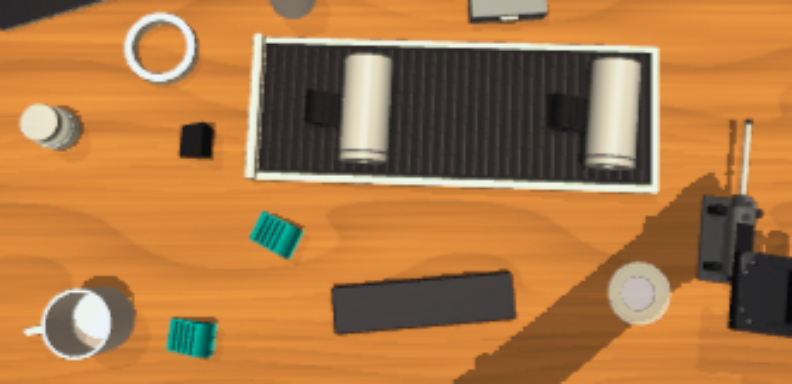

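View pics/k2sc.png

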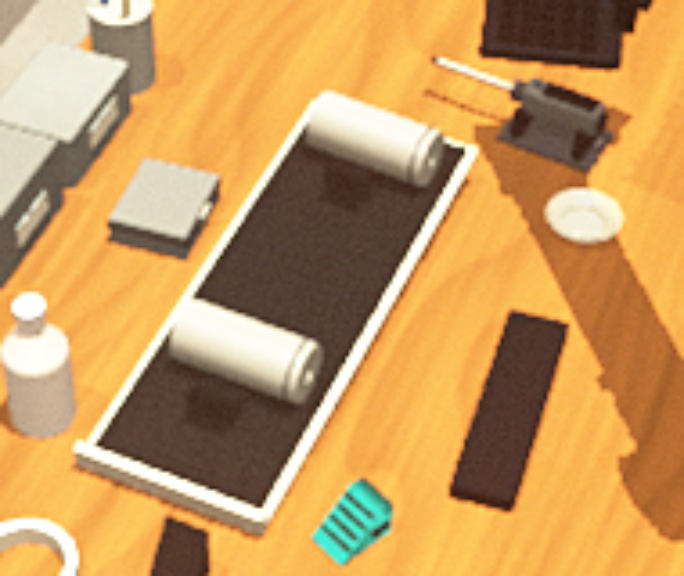

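```bash
python3 - <<'E'
from h import *
print(env.sign_off()); st()
E
```

```text
the job is handed in; nothing more can be done
None
the job is handed in; nothing more can be done
```

The job is handed in at about 75 s of the 210 s limit. Both pipes on the board are chocked, each was inspected, and the borescope is back in its rest; the interface gave no verdict.

- **Chocks:** Two pipes were present, one in the highest place and one lower down. My last check measured about 75 mm from chock back to pipe axis for both, against 74.5 mm when touching. The chocks are flat, toe to the pipe and near mid-length. The upper pipe ended about 3 mm and the lower about 1 mm from where it started.
- **Borescope:** I put the tip an estimated 40 mm (35 mm at worst) into the upper pipe, then the lower one. I held each for over 3 s with no contact force seen, and drew it out. In the rest, the handle lies at its original height (top at 63 mm) and angle, within about 2 mm of where I picked it up.
- **What went wrong:** The first chock turned in the grip while I placed it and ended up standing on its back end by the lower pipe. I moved it to the desk, where it still stands on end, and used the other two chocks. I don't know why it turned.
- **Measurements:** The top and side cameras differ by about 3 mm from each other; the wrist camera lies between them, so I used it for the ports. I did not touch any of the other things on the desk or the turquoise look-alikes, and saw no knocked chock.

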